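# Restock the spice cabinet from the snap-lid box

## Robot

A 7-joint arm with a two-finger parallel gripper is mounted at the origin on the work surface. World frame = base frame: x ahead of the robot, y to its left, z up, the work surface at z = 0. Lengths are in m, angles in rad, forces in N, time in s.
With the tool pointing down it reaches from about 0.425 to 0.925 m from the base axis. Payload 6.8 kg.
Tool frame: the origin (TCP) lies at the very end of the fingers, on their centre line; the grasp point (between the pads) lies 19 mm behind it (bot.grasp_offset is the distance from the TCP to the grasp point, in m); z points along the fingers, y is the direction in which the jaws open and shut (so a half turn about z gives the same grasp; the last joint's range is limited). The gripper opens to 85 mm and grips with 20 to 120 N. Pads are 22 mm wide; open, the fingers measure 114 mm over their backs; the gripper's body (76 mm by 85 mm) begins 54 mm behind the grasp point. The pads swing forward as they close: fully open they stand 13 mm farther back than shut.
Start: joints at [1.158, 0.477, 0.022, 1.555, -0.011, 1.109, -0.083], TCP at [0.203, -0.644, 0.231] pointing down, gripper open.
Joint ranges: [-2.96, 2.96], [-0.34, 2.1], [-1.41, 1.46], [0.24, 2.44], [-1.37, 4.51], [0.17, 1.92], [-2.96, 2.96]. Speed limits (rad/s): [2.39, 2.39, 3.14, 3.14, 3.14, 3.14, 3.14].

## Interface

Orientations are given as a unit quaternion [w, x, y, z].
In Python, from station import monitor, cams, bot, finder gives the robot as it stands.
- The arm moves only by the tool jog_arm, never from a script. Its argument "plan" is a list of rows, each an object of numbers: "x", "y", "z": the shift along the tool's x, y, z as a fraction of full scale; "wx", "wy", "wz": the turn, a rotation vector about the tool's x, y, z as a fraction of full scale. A call has 1 to 12 rows; each row is the pose to reach, as a shift and turn from the pose measured when the call began, along the tool's axes at that moment, turning the shorter way round; what a row does not reach only later rows make up. Full scale, the value 1, is 20 cm for a shift and 180 degrees for a turn. A row lasts 1/12 s, in which the tool goes at most 41.7 mm and 7.16 degrees, less where a joint would pass 70% of its speed; a pose out of reach is approached as far as the arm can. A call with a number of a shift or a turn outside -1 to 1 is refused whole. A call with a gripper value outside its range is refused whole. "hand" is the opening, from -1 (shut) to 1 (fully open), set as the call begins (left out, the last holds). The fingers move at their own pace and stop on an object; "grip_force" is the grip in N (left out, the last holds). Time passes only in rows, so rows that repeat a pose let the fingers close. It gives the time, the measured TCP pose, the force and the opening at its end, in the units of the state.
- monitor.get_obs(): the state, without advancing time (a new reading comes with each control period).
- cams.read_camera(name): name is "scene" or "top"; returns the picture (420x560x3 uint8, red, green, blue); there is no depth.
- cams.get_calibration(name): a dict with "fx", "fy", "cx", "cy" (pixels), "extrinsics" (4x4, takes a point from world to camera coordinates). Camera axes: x right, y down, z forward; pixel columns grow to the right and rows downward; lengths in m; the calibration is good to about 2 mm. A picture is of the moment at which its call begins. get_calibration takes no time and is no camera call.
- bot.hand_in(): hands the job in, once; it reports no verdict.
Trained networks look in the newest picture that a camera, given by its name, has taken for a name from the list of things; names that differ only in an ending like _2 or _b are one class to them, and where a whole thing is asked for, a point or a joint stands for the part that bears it (a point fixed in the world has none). Each returns a list of dicts, best first, with "confidence" (0 to 1); they miss things now and then, are a little off and sometimes report something else, mostly with a low value. They report only what shows in the picture. A call takes as long as a camera call.
- finder.find_in(camera, target): "bbox" ([left, top, width, height] in pixels, round what is visible of it).
- finder.place_of(camera, target): "location" ([column, row] in pixels: a listed point, or the origin of a listed thing).
The state is a dict: "t": time; "q": joint angles; "joint_vel": joint speeds; "joint_torque": joint torques, N m; "eef_pos": TCP position; "tool_rot": TCP orientation; "contact_force": force on the tool from outside, world axes, zero at the start; "torque": the same for the moment, N m; "gripper_width": opening from 0.0 (shut) to 1.0 (fully open).
Only numpy, scipy, OpenCV 4.12 (cv2) and the standard library are available. Lean on these libraries where they do the work, as an engineer would, in place of code of your own. Each camera call takes 0.05 s, during which the arm holds its last target. There are 200 camera calls.

## Task

Pull the little cabinet's door wide open, squeeze the two tabs on the storage box's cover to free it and lift it off, then stand every jar from the box upright in the rack on the inside of the door. When all the jars are in the rack, push the door shut until its roller catch snaps, and put the cover back on the box so that it is snapped home. Leave the cup, bowl and spatula where they are.

Things in the scene. Friction and masses are not known exactly. Their poses are not given: they have to be found in the camera images.
- cabinet: Fixed wooden cabinet on the counter, 290 wide (y), 110 deep (x), 145 mm high. Origin: centre of its underside; +x towards its back, +y to its hinge side, z up. Its one door covers the front (-x) side and swings out towards the robot.
- cabinet_door (a joint): Door angle, rad: 0 shut, grows as it opens (clockwise from above), stop at 1.75. It stays where left, except below 0.065 rad, where a sprung roller catch at the top of its free edge acts: some 5 to 8 N at the handle pulls it through or pushes it shut past the bump (top at 0.03 rad), and then the roller holds it at 0.
- door_hinge (a point): On the door's upright hinge axis, 71 mm above the counter; turns with the door. Door axes: -y runs from the hinge to the free edge, +x from the outer face through to the inner (rack) side, z up. The panel fills x 0 to 12 mm, y 0 to -280 mm, 5 to 137 mm above the counter.
- door_handle (a point): Upright round steel bar, 12 mm diameter, 55 to 137 mm above the counter. Point: on its axis, 115 mm above the counter, at x -40, y -245 mm from the hinge in door axes (40 mm out from the outer face); turns with the door, same axes. Its two thin posts lie 64 and 86 mm above the counter, so above them both sides and the gap behind are free.
- rack (a point): Open-topped wooden rack on the door's inner face. Point: centre of its floor (upper side), 35 mm above the counter; turns with the door, same axes. Inside: 208 mm along y (+-104), 54 mm along x (panel at -27, rail at +27). Rail and ends rise 30 mm, the door panel 102 mm above this floor. Four jars fit in a row along y, 52 mm apart.
- box_floor (a point): Centre of the inner floor (4 mm above the counter) of a fixed grey storage box, outside 150 (x), 220 (y), 105 mm high, walls 4 mm, closed by the cover at the start. The jars stand on this floor at places about x +-33, y +-45 mm (within 8 mm) of this point, box axes, some places empty. z up.
- box_rim (a point): Centre of the box's mouth, level with its rim, 105 mm above the counter, box axes. The cover is home when its underside lies on the rim, centred: cover_grip then is 22 mm above this point and the axes agree (a half turn is the same). Two lips inside the rim at y +-100 mm, x within +-28 mm, hold the cover's bolts.
- cover_grip (a point): Loose white snap-fit cover, plate 156 (x) by 226 (y) by 5 mm, 0.2 kg. Point: on its middle axis between two upright squeeze tabs, 22 mm above the plate's underside; z up. Tabs: 34 mm wide (x), tops 41 mm above the underside, outer faces at y +-31 mm. Squeezed together (to +-21 mm) they free the cover and it lifts, held by them.
- cover_ridge (a point): Top of the fixed ridge between the tabs (28 by 24 mm), 35 mm above the underside. Pressing it down (10 to 15 N) also snaps the cover home, as does lowering it with tabs squeezed and letting go. Four round-ended corner pegs reach 28 mm below the underside, guide the cover into the box with 2 mm play, and are its feet on the counter.
- tab_left (a joint): Inward travel of the tab at the cover's +y side, m: 0 sprung out (locked if the cover is home), 0.010 pressed fully in (free). Spring 2 to 4.5 N.
- tab_right (a joint): The same for the tab at the cover's -y side.
- jar0_mid (a point): Spice jar (all alike, upright): white ceramic body 40 mm diameter, 60 mm tall, with a fixed wooden stopper on top, 24 mm diameter, 34 mm tall; 94 mm in all, 0.08-0.17 kg. Point: its centre, 47 mm above its underside; z up. Pick it up by the stopper. None if absent in this run.
- jar1_mid (a point): Spice jar (all alike, upright): white ceramic body 40 mm diameter, 60 mm tall, with a fixed wooden stopper on top, 24 mm diameter, 34 mm tall; 94 mm in all, 0.08-0.17 kg. Point: its centre, 47 mm above its underside; z up. Pick it up by the stopper. None if absent in this run.
- jar2_mid (a point): Spice jar (all alike, upright): white ceramic body 40 mm diameter, 60 mm tall, with a fixed wooden stopper on top, 24 mm diameter, 34 mm tall; 94 mm in all, 0.08-0.17 kg. Point: its centre, 47 mm above its underside; z up. Pick it up by the stopper. None if absent in this run.
- jar3_mid (a point): Spice jar (all alike, upright): white ceramic body 40 mm diameter, 60 mm tall, with a fixed wooden stopper on top, 24 mm diameter, 34 mm tall; 94 mm in all, 0.08-0.17 kg. Point: its centre, 47 mm above its underside; z up. Pick it up by the stopper. None if absent in this run.
- glass_cup: Bystander: glass cup 72 mm diameter, 100 mm high, origin under its centre; not to be disturbed.
- bowl: Bystander: white ceramic bowl 130 mm diameter, 55 mm high, origin under its centre; not to be disturbed.
- spatula: Bystander: spatula lying on the counter to the left (+y) of the cabinet, along x; origin at its underside; not to be disturbed.
- cover: The cover as a body; origin at the centre of the plate's underside, axes as cover_grip's.

How it is judged:
By the outcome, as a careful person would: the job done as asked, in the order asked, and still so for the second after the job is handed in, with the robot touching nothing.
Of jar0, jar1, jar2, jar3 only 2 to 4 are there at a start; the rules pass over those that are not, and their reading is None.
At some moment in a run one of cover may be knocked a few centimetres aside while the robot is not near it.
It also fails if it takes over 210 s, if anything falls off the work surface, if the arm or the gripper's body presses on something with over 40 N, if the wrist force passes 120 N, or if a joint passes its speed limit or range.

## Working session

There is one attempt and no reset: what is moved stays moved. The work goes in short steps, Python scripts to look and compute and a tool call to move; the robot and the scene stay as the last step left them, time stands still between calls to the robot, and variables do not carry over. Pictures are saved under pics/ and viewed, about 12 in all and at most 16, crops included, and the job is handed in when it is done.

Besides the shell and the picture viewer there is one more tool, called after "Emit:" by a JSON object that holds its "api" and its "payload". jog_arm: Moves the arm, as the interface text tells. Shift numbers are shares of 20 cm and turn numbers shares of 180 degrees, none past 1 either way. Its arguments: {"type":"object","properties":{"plan":{"type":"array","items":{"type":"object","properties":{"x":{"type":"number","minimum":-1,"maximum":1},"y":{"type":"number","minimum":-1,"maximum":1},"z":{"type":"number","minimum":-1,"maximum":1},"wx":{"type":"number","minimum":-1,"maximum":1},"wy":{"type":"number","minimum":-1,"maximum":1},"wz":{"type":"number","minimum":-1,"maximum":1}}}},"hand":{"type":"number"},"grip_force":{"type":"number"}},"required":["plan"]}

```bash
ls; mkdir -p pics
python3 - <<'E'
from station import monitor, cams, bot, finder
import cv2,numpy as np
print(monitor.get_obs())
for c in ("scene","top"):
    im=cams.read_camera(c); cv2.imwrite(f"pics/{c}0.png",im[:,:,::-1]); k=cams.get_calibration(c)
    print(c,k)
    for n in ("door_hinge","door_handle","box_rim","cover_grip","cover_ridge","cabinet","glass_cup","bowl","spatula","rack"):
        print(n,[(np.round(d["location"],1).tolist(),round(d["confidence"],2)) for d in finder.place_of(c,n)[:2]])
print(monitor.get_obs()["t"])
E
```

```text
pics
{'t': 0.0, 'q': array([ 1.15789255,  0.47778881,  0.02235299,  1.55645522, -0.01150428,
        1.10927446, -0.08309957]), 'joint_vel': array([-1.38401849e-03, -1.94371553e-03,  4.58101599e-04, -1.00492908e-03,
       -3.03972560e-05, -5.66926897e-04, -2.87712573e-04]), 'joint_torque': array([-6.44733768e-05, -5.96446860e+01,  1.60809215e+00, -2.81192744e+01,
        1.24498285e-02,  9.51150869e-03,  1.44157923e-05]), 'eef_pos': array([ 0.20237532, -0.64333417,  0.23033194]), 'tool_rot': array([-8.75522391e-04,  9.88408263e-01,  1.51816661e-01, -2.03004694e-04]), 'contact_force': array([-0.03177388, -0.31748975, -1.06215505]), 'torque': array([ 0.05530905,  0.0027326 , -0.01269001]), 'gripper_width': 1.0017326732178062}
scene {'fx': 383.37845489288367, 'fy': 383.37845489288367, 'cx': 288.36868035803417, 'cy': 208.9981196805984, 'extrinsics': array([[ 0.88533064,  0.46462004, -0.01782914, -0.55453482],
       [ 0.37238912, -0.73150285, -0.57116541, -0.12107117],
       [-0.27841696,  0.49903086, -0.82064133,  1.4091759 ],
       [ 0.        ,  0.        ,  0.        ,  1.        
[... 407 characters left out ...]
cy': 206.14379307972948, 'extrinsics': array([[ 0.00871904, -0.99989476,  0.01159513,  0.04724331],
       [-0.9963137 , -0.00967625, -0.08523718,  0.64921289],
       [ 0.0853404 , -0.0108092 , -0.99629322,  1.28514792],
       [ 0.        ,  0.        ,  0.        ,  1.        ]])}
door_hinge [([186.7, 228.6], 0.95)]
door_handle [([275.0, 231.3], 0.91)]
box_rim [([234.0, 209.2], 0.58)]
cover_grip [([366.9, 229.1], 0.64)]
cover_ridge [([367.5, 231.9], 0.83)]
cabinet [([239.6, 200.4], 0.71), ([184.6, 227.4], 0.26)]
glass_cup [([318.3, 165.3], 0.58)]
bowl [([428.6, 202.3], 0.94)]
spatula [([152.1, 222.5], 0.91), ([240.9, 201.2], 0.67)]
rack [([230.4, 210.2], 0.96), ([318.1, 164.8], 0.61)]
1.1
```

```bash
cat > h.py <<'E'
from station import monitor, cams, bot, finder
import cv2,numpy as np
from scipy.spatial.transform import Rotation as R
np.set_printoptions(precision=4,suppress=True)
def ray(c,p,z):
    k=cams.get_calibration(c);E=np.array(k["extrinsics"])
    d=E[:3,:3].T@[(p[0]-k["cx"])/k["fx"],(p[1]-k["cy"])/k["fy"],1];o=-E[:3,:3].T@E[:3,3]
    return o+d*(z-o[2])/d[2]
def proj(c,P):
    k=cams.get_calibration(c);E=np.array(k["extrinsics"]);q=E[:3,:3]@P+E[:3,3]
    return np.array([k["fx"]*q[0]/q[2]+k["cx"],k["fy"]*q[1]/q[2]+k["cy"]])
def pl(c,n,z,m=2):
    for d in finder.place_of(c,n)[:m]: print(c,n,np.round(d["location"],1),round(d["confidence"],2),ray(c,d["location"],z))
def snap(c,f,crop=None,s=1):
    im=cams.read_camera(c)
    if f:
        j=im if crop is None else im[crop[1]:crop[3],crop[0]:crop[2]]
        cv2.imwrite(f"pics/{f}.png",cv2.resize(j,None,fx=s,fy=s,interpolation=cv2.INTER_CUBIC)[:,:,::-1])
    return im
def pose():
    o=monitor.get_obs();w,x,y,z=o["tool_rot"];return o,np.array(o["eef_pos"]),R.from_quat([x,y,z,w])
def yaw(ydir): # tool-down rotation with jaw axis along world angle ydir (rad), nearest to given
    y=np.array([np.cos(ydir),np.sin(ydir),0]);z=np.array([0,0,-1.]);return R.from_matrix(np.c_[np.cross(y,z),y,z])
def go(P,ydir=None,frame=None):
    o,p,r=pose()
    s=r.inv().apply(np.array(P)-p)/.2
    w=np.zeros(3)
    if ydir is not None:
        w=min(((r.inv()*yaw(a)).as_rotvec() for a in(ydir,ydir+np.pi)),key=np.linalg.norm)/np.pi
    print("shift",s,"turn",w,"rows>=",max(np.linalg.norm(s)*.2/.0417,np.linalg.norm(w)*180/7.16)); return s,w
E
python3 - <<'E'
from h import *
for c,n,p,z in [("top","hinge",[186.7,228.6],.071),("top","handle",[275,231.3],.115),("scene","handle",[286.4,191.3],.115),("scene","grip",[239.7,259.6],.127),("top","grip",[366.9,229.1],.127),("scene","ridge",[237.5,260.2],.14),("top","ridge",[367.5,231.9],.14),("top","cab",[239.6,200.4],0),("scene","cab",[326.4,199.1],0),("scene","cup",[325.8,273],0),("top","cup",[318.3,165.3],0),("scene","bowl",[236.5,366.8],0),("top","bowl",[428.6,202.3],0),("top","spat",[152.1,222.5],0),("scene","spat",[342.6,145.4],0)]:
    print(c,n,ray(c,p,z))
E
python3 -c "
import cv2,numpy as np
a=cv2.imread('pics/scene0.png');b=cv2.imread('pics/top0.png')
cv2.imwrite('pics/v1.png',cv2.resize(np.hstack([a[60:420,100:460],b[60:420,110:520]]),(800,374)))"
```

```text
top hinge [0.5752 0.358  0.071 ]
top handle [0.5684 0.095  0.115 ]
scene handle [0.5646 0.1086 0.115 ]
scene grip [ 0.5651 -0.1689  0.127 ]
top grip [ 0.5767 -0.167   0.127 ]
scene ridge [ 0.5656 -0.1782  0.14  ]
top ridge [ 0.5684 -0.1662  0.14  ]
top cab [0.6678 0.2104 0.    ]
scene cab [0.6613 0.2182 0.    ]
scene cup [ 0.776  -0.0384  0.    ]
top cup [ 0.7826 -0.0379  0.    ]
scene bowl [ 0.6779 -0.396   0.    ]
top bowl [ 0.6676 -0.3884  0.    ]
top spat [0.5955 0.4831 0.    ]
scene spat [0.6104 0.4807 0.    ]
```

View pics/v1.png

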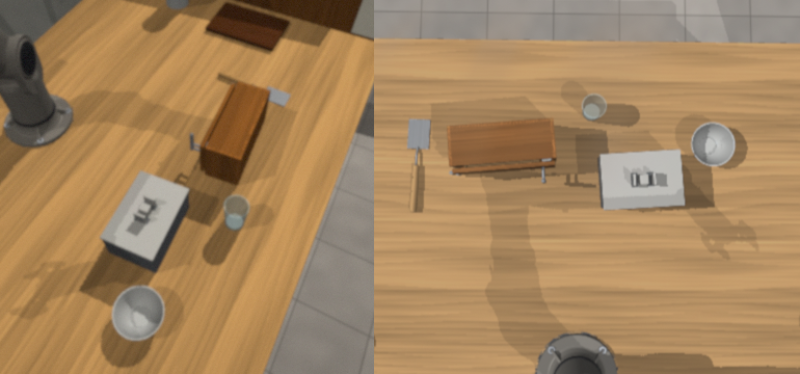

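View 1 shows the cabinet at top-centre, the box with its cover to the right, and the cup, bowl and spatula around them. I'll zoom in to get the yaws.

Run:
```python
from h import *
im=cv2.imread('pics/top0.png')
cv2.imwrite('pics/v2.png',cv2.resize(im[130:250,165:435],(810*800//810,356),interpolation=cv2.INTER_CUBIC))
hsv=cv2.cvtColor(im,cv2.COLOR_BGR2HSV)
m=((hsv[...,1]<50)&(hsv[...,2]>140)).astype(np.uint8); m[:150]=0;m[280:]=0;m[:,:320]=0;m[:,415:]=0
m=cv2.morphologyEx(m,cv2.MORPH_CLOSE,np.ones((9,9)))
cs,_=cv2.findContours(m,0,2);c=max(cs,key=cv2.contourArea);b=cv2.boxPoints(cv2.minAreaRect(c));print(b)
P=np.array([ray("top",q,.11) for q in b]);print(P,P.mean(0));
for i in range(4):
    d=P[(i+1)%4]-P[i];print(np.linalg.norm(d),np.degrees(np.arctan2(d[1],d[0])))
```

```text
[[326.8599 207.7588]
 [404.9922 202.8755]
 [408.3813 257.1012]
 [330.249  261.9844]]
[[ 0.638  -0.0544  0.11  ]
 [ 0.6545 -0.2819  0.11  ]
 [ 0.4979 -0.2894  0.11  ]
 [ 0.4821 -0.0643  0.11  ]] [ 0.5681 -0.1725  0.11  ]
0.2280554094977968 -85.86371442992619
0.15679949574628957 -177.25829582375874
0.22559740163178735 94.01303573663293
0.1562736624840433 3.63853269616556
```

View pics/v2.png

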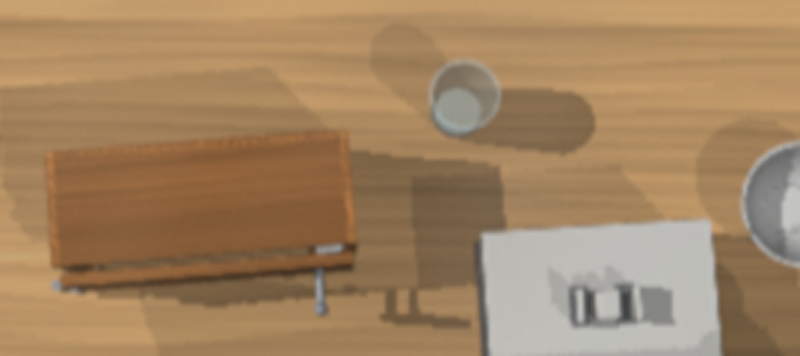

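Run:
```python
from h import *
f=lambda x,y:(165+x/2.963,130+y/2.967)
T=[ray("top",f(*p),.145) for p in [(47,153),(347,130),(357,242),(52,268)]]
print(np.array(T),np.mean(T,0))
for a,b in((0,1),(3,2),(3,0),(2,1)):
    d=T[b]-T[a];print(np.linalg.norm(d),np.degrees(np.arctan2(d[1],d[0])))
print("doorL",ray("top",f(60,285),.137),"doorR",ray("top",f(354,262),.137),"handle top",ray("top",f(321,308),.137))
# model: cabinet centre C yaw a -> hinge guess
H=ray("top",[186.7,228.6],.071);
for a in (3.5,4.5,5.5):
    r=R.from_euler('z',a,degrees=True);print(a,"handle",H+r.apply([-.04,-.245,.044]))
```

```text
[[0.7053 0.3613 0.145 ]
 [0.7304 0.076  0.145 ]
 [0.6233 0.0655 0.145 ]
 [0.5959 0.3533 0.145 ]] [0.6637 0.214  0.145 ]
0.2863535261657194 -84.96896309648939
0.2890835160475523 -84.57362007594696
0.10961700948194032 4.20641679225826
0.10761708228104826 5.640926850649578
doorL [0.5803 0.3471 0.137 ] doorR [0.6047 0.0681 0.137 ] handle top [0.5607 0.0991 0.137 ]
3.5 handle [0.5502 0.111  0.115 ]
4.5 handle [0.5545 0.1106 0.115 ]
5.5 handle [0.5588 0.1103 0.115 ]
```

Emit:
{"api": "jog_arm", "payload": {"plan": [{"x": 0.5, "y": -0.5, "wz": -0.2}, {"x": 1, "y": -1, "wz": -0.4}, {"x": 1, "y": -1, "wz": -0.45}, {"x": 1, "y": -1, "wz": -0.45}, {"x": 1, "y": -1, "wz": -0.45}, {"x": 1, "y": -1, "wz": -0.45}, {"x": 1, "y": -1, "wz": -0.45}, {"x": 1, "y": -1, "wz": -0.45}, {"x": 1, "y": -1, "wz": -0.45}, {"x": 1, "y": -1, "wz": -0.45}, {"x": 1, "y": -1, "wz": -0.45}, {"x": 1, "y": -1, "wz": -0.45}], "hand": 0.3}}

```text
invalid input at $.plan[0]: expected keys x, y, z, wx, wy, wz
```

Run:
```python
from h import *
o,p,r=pose();print(p,r.as_matrix()[:,1],o["t"],o["q"]);go([.562,.1,.2],np.radians(95))
```

```text
[ 0.2026 -0.6439  0.2313] [ 0.3001 -0.9539  0.    ] 1.1 [ 1.1579  0.477   0.0224  1.5554 -0.0115  1.1093 -0.0831]
shift [ 2.8305 -3.0087  0.1564] turn [ 0.     -0.      0.0693] rows>= 19.826735604019277
```

Emit:
{"api": "jog_arm", "payload": {"plan": [{"x": 1, "y": -1, "z": 0, "wx": 0, "wy": 0, "wz": -0.45}, {"x": 1, "y": -1, "z": 0, "wx": 0, "wy": 0, "wz": -0.45}, {"x": 1, "y": -1, "z": 0, "wx": 0, "wy": 0, "wz": -0.45}, {"x": 1, "y": -1, "z": 0, "wx": 0, "wy": 0, "wz": -0.45}, {"x": 1, "y": -1, "z": 0, "wx": 0, "wy": 0, "wz": -0.45}, {"x": 1, "y": -1, "z": 0, "wx": 0, "wy": 0, "wz": -0.45}, {"x": 1, "y": -1, "z": 0, "wx": 0, "wy": 0, "wz": -0.45}, {"x": 1, "y": -1, "z": 0, "wx": 0, "wy": 0, "wz": -0.45}, {"x": 1, "y": -1, "z": 0, "wx": 0, "wy": 0, "wz": -0.45}, {"x": 1, "y": -1, "z": 0, "wx": 0, "wy": 0, "wz": -0.45}, {"x": 1, "y": -1, "z": 0, "wx": 0, "wy": 0, "wz": -0.45}, {"x": 1, "y": -1, "z": 0, "wx": 0, "wy": 0, "wz": -0.45}], "hand": 0.3}}

```text
t: 2.1
eef_pos: [0.3334, -0.3931, 0.2315]
tool_rot: [0.0, 0.651, 0.759, -0.0]
contact_force: [-0.3, 0.5, 0.5]
gripper_width: 0.651
```

Run:
```python
from h import *
o,p,r=pose();print(p,r.as_matrix()[:,1],o["t"],o["q"]);go([.562,.1,.2],np.radians(95))
```

```text
[ 0.3334 -0.3931  0.2315] [0.9881 0.1536 0.0002] 2.1 [ 1.0341  0.2358 -0.3343  1.9144  0.091   1.0055  0.8138]
shift [2.2608 1.5082 0.1569] turn [-0.      0.0001 -0.4787] rows>= 13.056313712693026
```

Emit:
{"api": "jog_arm", "payload": {"plan": [{"x": 1, "y": 0.5, "z": 0, "wx": 0, "wy": 0, "wz": 0}, {"x": 1, "y": 0.5, "z": 0, "wx": 0, "wy": 0, "wz": 0}, {"x": 1, "y": 0.5, "z": 0, "wx": 0, "wy": 0, "wz": 0}, {"x": 1, "y": 0.5, "z": 0, "wx": 0, "wy": 0, "wz": 0}, {"x": 1, "y": 0.5, "z": 0, "wx": 0, "wy": 0, "wz": 0}, {"x": 1, "y": 0.5, "z": 0, "wx": 0, "wy": 0, "wz": 0}]}}

```text
t: 2.6
eef_pos: [0.4031, -0.1745, 0.232]
tool_rot: [0.001, 0.648, 0.762, 0.001]
contact_force: [0.1, 0.0, 0.8]
gripper_width: 0.654
```

Emit:
{"api": "jog_arm", "payload": {"plan": [{"x": 1, "y": 0.8, "z": 0, "wx": 0, "wy": 0, "wz": -0.48}, {"x": 1, "y": 0.8, "z": 0, "wx": 0, "wy": 0, "wz": -0.48}, {"x": 1, "y": 0.8, "z": 0, "wx": 0, "wy": 0, "wz": -0.48}, {"x": 1, "y": 0.8, "z": 0, "wx": 0, "wy": 0, "wz": -0.48}, {"x": 1, "y": 0.8, "z": 0, "wx": 0, "wy": 0, "wz": -0.48}, {"x": 1, "y": 0.8, "z": 0, "wx": 0, "wy": 0, "wz": -0.48}, {"x": 1, "y": 0.8, "z": 0, "wx": 0, "wy": 0, "wz": -0.48}, {"x": 1, "y": 0.8, "z": 0, "wx": 0, "wy": 0, "wz": -0.48}, {"x": 1, "y": 0.8, "z": 0, "wx": 0, "wy": 0, "wz": -0.48}, {"x": 1, "y": 0.8, "z": 0, "wx": 0, "wy": 0, "wz": -0.48}, {"x": 1, "y": 0.8, "z": 0, "wx": 0, "wy": 0, "wz": -0.48}, {"x": 1, "y": 0.8, "z": 0, "wx": 0, "wy": 0, "wz": -0.48}, {"x": 1, "y": 0.8, "z": 0, "wx": 0, "wy": 0, "wz": -0.48}]}}

```text
invalid input at $.plan: expected 1 to 12 rows
```

Run:
```python
from h import *
o,p,r=pose();print(p,r.as_matrix()[:,1],o["t"],o["q"]);go([.562,.1,.2],np.radians(95))
```

```text
[ 0.4031 -0.1745  0.232 ] [0.9871 0.16   0.0018] 2.6 [ 0.7531  0.1187 -0.5169  2.0618  0.0698  0.9759  0.3608]
shift [1.2278 1.0038 0.1621] turn [ 0.0005  0.0004 -0.4766] rows>= 11.982126991708935
```

Emit:
{"api": "jog_arm", "payload": {"plan": [{"x": 1, "y": 1, "z": 0, "wx": 0, "wy": 0, "wz": -0.48}, {"x": 1, "y": 1, "z": 0, "wx": 0, "wy": 0, "wz": -0.48}, {"x": 1, "y": 1, "z": 0, "wx": 0, "wy": 0, "wz": -0.48}, {"x": 1, "y": 1, "z": 0, "wx": 0, "wy": 0, "wz": -0.48}, {"x": 1, "y": 1, "z": 0, "wx": 0, "wy": 0, "wz": -0.48}, {"x": 1, "y": 1, "z": 0, "wx": 0, "wy": 0, "wz": -0.48}, {"x": 1, "y": 1, "z": 0, "wx": 0, "wy": 0, "wz": -0.48}, {"x": 1, "y": 1, "z": 0, "wx": 0, "wy": 0, "wz": -0.48}, {"x": 1, "y": 1, "z": 0, "wx": 0, "wy": 0, "wz": -0.48}, {"x": 1, "y": 1, "z": 0, "wx": 0, "wy": 0, "wz": -0.48}, {"x": 1, "y": 1, "z": 0, "wx": 0, "wy": 0, "wz": -0.48}, {"x": 1, "y": 1, "z": 0, "wx": 0, "wy": 0, "wz": -0.48}]}}

```text
t: 3.6
eef_pos: [0.5686, 0.0548, 0.2324]
tool_rot: [0.001, -0.045, 0.999, 0.0]
contact_force: [0.3, -0.2, 0.3]
gripper_width: 0.65
```

Run:
```python
from h import *
o,p,r=pose();print(p,r.as_matrix()[:,1],o["t"],o["q"]);go([.562,.1,.2],np.radians(95));go([.562,.1,.098],np.radians(95))
```

```text
[0.5686 0.0548 0.2324] [-0.0894  0.996   0.    ] 3.6 [ 0.47    0.4381 -0.878   1.7645  0.373   1.1132  1.1309]
shift [0.0129 0.2278 0.1622] turn [0.     0.0006 0.0007] rows>= 1.342578239920849
shift [0.0139 0.2278 0.6722] turn [0.     0.0006 0.0007] rows>= 3.4045853194409434
```

Emit:
{"api": "jog_arm", "payload": {"plan": [{"x": 0.01, "y": 0.23, "z": 0, "wx": 0, "wy": 0, "wz": 0}, {"x": 0.01, "y": 0.23, "z": 0, "wx": 0, "wy": 0, "wz": 0}, {"x": 0.01, "y": 0.23, "z": 0.2, "wx": 0, "wy": 0, "wz": 0}, {"x": 0.01, "y": 0.23, "z": 0.4, "wx": 0, "wy": 0, "wz": 0}, {"x": 0.01, "y": 0.23, "z": 0.55, "wx": 0, "wy": 0, "wz": 0}, {"x": 0.01, "y": 0.23, "z": 0.67, "wx": 0, "wy": 0, "wz": 0}, {"x": 0.01, "y": 0.23, "z": 0.67, "wx": 0, "wy": 0, "wz": 0}, {"x": 0.01, "y": 0.23, "z": 0.67, "wx": 0, "wy": 0, "wz": 0}]}}

```text
t: 4.27
eef_pos: [0.5621, 0.1005, 0.098]
tool_rot: [-0.0, -0.045, 0.999, 0.0]
contact_force: [0.4, 0.0, 1.2]
gripper_width: 0.646
```

Run:
```python
from h import *
o,p,r=pose();print(p,o["contact_force"],o["t"])
a=snap("scene",None);b=snap("top",None)
cv2.imwrite("pics/v3.png",np.hstack([cv2.resize(a[120:280,220:380],(400,400)),cv2.resize(b[150:310,180:340],(400,400))])[:,:,::-1])
```

```text
[0.5621 0.1005 0.098 ] [0.4403 0.0172 1.2307] 4.2667
```

View pics/v3.png

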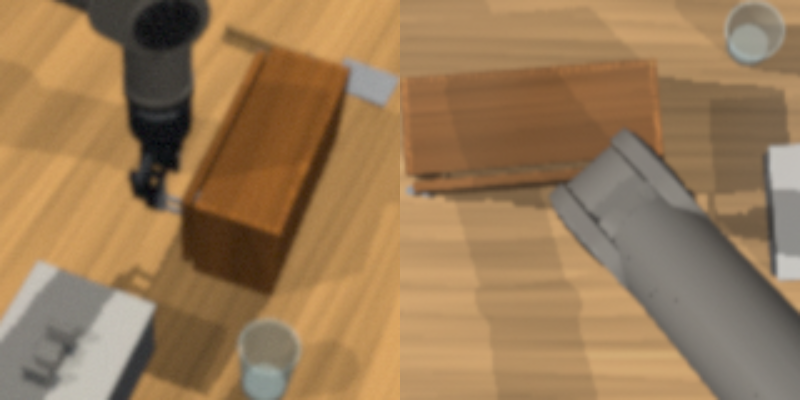

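Emit:
{"api": "jog_arm", "payload": {"plan": [{"x": 0, "y": 0, "z": 0, "wx": 0, "wy": 0, "wz": 0}, {"x": 0, "y": 0, "z": 0, "wx": 0, "wy": 0, "wz": 0}, {"x": 0, "y": 0, "z": 0, "wx": 0, "wy": 0, "wz": 0}, {"x": 0, "y": 0, "z": 0, "wx": 0, "wy": 0, "wz": 0}, {"x": 0, "y": 0, "z": 0, "wx": 0, "wy": 0, "wz": 0}, {"x": 0, "y": 0, "z": 0, "wx": 0, "wy": 0, "wz": 0}], "hand": -1, "grip_force": 60}}

```text
t: 4.87
eef_pos: [0.5647, 0.1006, 0.1015]
tool_rot: [0.003, -0.044, 0.999, -0.0]
contact_force: [-0.6, -2.5, 7.3]
gripper_width: 0.118
```

```bash
cat >> h.py <<'E'
def arc(H,degs,turn=True):
    o,p,r=pose()
    for d in degs:
        q=R.from_euler('z',-d,degrees=True); t=np.array([H[0],H[1],0])+q.apply(p-[H[0],H[1],0]); s=r.inv().apply(t-p)/.2
        print(d,np.round(s,2),"wz",round(d/180,3))
E
python3 - <<'E'
from h import *
o,p,r=pose();print(p,o["contact_force"],o["torque"],o["gripper_width"])
arc((.580,.347),[1,3,6,10,14,18,22,26,30,34,38,42])
E
```

```text
[0.5647 0.1006 0.1015] [-0.566  -2.4991  7.2517] [-0.4447  0.2444  0.0158] 0.1178742981641593
1 [ 0.02  0.   -0.  ] wz 0.006
3 [ 0.06  0.01 -0.  ] wz 0.017
6 [ 0.13  0.03 -0.  ] wz 0.033
10 [ 0.21  0.05 -0.  ] wz 0.056
14 [ 0.29  0.08 -0.  ] wz 0.078
18 [ 0.37  0.12 -0.  ] wz 0.1
22 [ 0.44  0.16 -0.  ] wz 0.122
26 [ 0.52  0.2  -0.  ] wz 0.144
30 [ 0.59  0.26 -0.  ] wz 0.167
34 [ 0.65  0.31 -0.  ] wz 0.189
38 [ 0.71  0.37 -0.  ] wz 0.211
42 [ 0.77  0.44 -0.  ] wz 0.233
```

Emit:
{"api": "jog_arm", "payload": {"plan": [{"x": 0.02, "y": 0, "z": 0, "wx": 0, "wy": 0, "wz": 0.006}, {"x": 0.06, "y": 0.01, "z": 0, "wx": 0, "wy": 0, "wz": 0.017}, {"x": 0.13, "y": 0.03, "z": 0, "wx": 0, "wy": 0, "wz": 0.033}, {"x": 0.21, "y": 0.05, "z": 0, "wx": 0, "wy": 0, "wz": 0.056}, {"x": 0.29, "y": 0.08, "z": 0, "wx": 0, "wy": 0, "wz": 0.078}, {"x": 0.37, "y": 0.12, "z": 0, "wx": 0, "wy": 0, "wz": 0.1}, {"x": 0.44, "y": 0.16, "z": 0, "wx": 0, "wy": 0, "wz": 0.122}, {"x": 0.52, "y": 0.2, "z": 0, "wx": 0, "wy": 0, "wz": 0.144}, {"x": 0.59, "y": 0.26, "z": 0, "wx": 0, "wy": 0, "wz": 0.167}, {"x": 0.65, "y": 0.31, "z": 0, "wx": 0, "wy": 0, "wz": 0.189}, {"x": 0.71, "y": 0.37, "z": 0, "wx": 0, "wy": 0, "wz": 0.211}, {"x": 0.71, "y": 0.37, "z": 0, "wx": 0, "wy": 0, "wz": 0.211}]}}

```text
t: 5.87
eef_pos: [0.414, 0.1632, 0.1014]
tool_rot: [0.003, 0.283, 0.959, 0.0]
contact_force: [-2.8, -3.1, 8.5]
gripper_width: 0.12
```

Run:
```python
from h import *
o,p,r=pose();print(p,o["contact_force"],o["torque"],o["gripper_width"],o["q"])
arc((.580,.347),[4,8,12,16,20,24,28,32,36,40,44])
```

```text
[0.414  0.1632 0.1014] [-2.811  -3.0657  8.4539] [-0.659   0.7129  0.0385] 0.11980432357877754 [ 0.0973  0.3755 -0.7185  2.1681  0.3823  0.7179  0.1176]
4 [ 0.08  0.02 -0.  ] wz 0.022
8 [ 0.17  0.04 -0.  ] wz 0.044
12 [ 0.25  0.07 -0.  ] wz 0.067
16 [ 0.33  0.1  -0.  ] wz 0.089
20 [ 0.41  0.14 -0.  ] wz 0.111
24 [ 0.48  0.19 -0.  ] wz 0.133
28 [ 0.55  0.24 -0.  ] wz 0.156
32 [ 0.62  0.29 -0.  ] wz 0.178
36 [ 0.68  0.35 -0.  ] wz 0.2
40 [ 0.74  0.41 -0.  ] wz 0.222
44 [ 0.79  0.48 -0.  ] wz 0.244
```

Emit:
{"api": "jog_arm", "payload": {"plan": [{"x": 0.08, "y": 0.02, "z": 0, "wx": 0, "wy": 0, "wz": 0.022}, {"x": 0.17, "y": 0.04, "z": 0, "wx": 0, "wy": 0, "wz": 0.044}, {"x": 0.25, "y": 0.07, "z": 0, "wx": 0, "wy": 0, "wz": 0.067}, {"x": 0.33, "y": 0.1, "z": 0, "wx": 0, "wy": 0, "wz": 0.089}, {"x": 0.41, "y": 0.14, "z": 0, "wx": 0, "wy": 0, "wz": 0.111}, {"x": 0.48, "y": 0.19, "z": 0, "wx": 0, "wy": 0, "wz": 0.133}, {"x": 0.55, "y": 0.24, "z": 0, "wx": 0, "wy": 0, "wz": 0.156}, {"x": 0.62, "y": 0.29, "z": 0, "wx": 0, "wy": 0, "wz": 0.178}, {"x": 0.68, "y": 0.35, "z": 0, "wx": 0, "wy": 0, "wz": 0.2}, {"x": 0.74, "y": 0.41, "z": 0, "wx": 0, "wy": 0, "wz": 0.222}, {"x": 0.79, "y": 0.48, "z": 0, "wx": 0, "wy": 0, "wz": 0.244}]}}

```text
t: 6.78
eef_pos: [0.3321, 0.3304, 0.1014]
tool_rot: [0.002, 0.623, 0.782, 0.001]
contact_force: [-6.1, -0.9, 8.9]
gripper_width: 0.116
```

Run:
```python
from h import *
o,p,r=pose();print(p,o["contact_force"],o["torque"],o["gripper_width"],o["q"])
arc((.580,.347),[4,8,12,15])
```

```text
[0.3321 0.3304 0.1014] [-6.1336 -0.9073  8.8981] [-0.3114  1.26   -0.1092] 0.1159138223950883 [-0.424   0.3827 -0.586   2.1218  0.3258  0.7216 -0.9975]
4 [ 0.09  0.02 -0.  ] wz 0.022
8 [ 0.17  0.04 -0.  ] wz 0.044
12 [ 0.25  0.07 -0.  ] wz 0.067
15 [ 0.31  0.09 -0.  ] wz 0.083
```

Emit:
{"api": "jog_arm", "payload": {"plan": [{"x": 0.09, "y": 0.02, "z": 0, "wx": 0, "wy": 0, "wz": 0.022}, {"x": 0.17, "y": 0.04, "z": 0, "wx": 0, "wy": 0, "wz": 0.044}, {"x": 0.25, "y": 0.07, "z": 0, "wx": 0, "wy": 0, "wz": 0.067}, {"x": 0.27, "y": 0.07, "z": 0, "wx": 0, "wy": 0, "wz": 0.072}, {"x": 0.27, "y": 0.07, "z": 0, "wx": 0, "wy": 0, "wz": 0.072}]}}

```text
t: 7.2
eef_pos: [0.3346, 0.3871, 0.1015]
tool_rot: [0.003, 0.707, 0.707, 0.002]
contact_force: [3.0, -0.4, -0.1]
gripper_width: 0.123
```

Emit:
{"api": "jog_arm", "payload": {"plan": [{"x": 0, "y": 0, "z": 0, "wx": 0, "wy": 0, "wz": 0}, {"x": 0, "y": 0, "z": 0, "wx": 0, "wy": 0, "wz": 0}, {"x": 0, "y": 0, "z": 0, "wx": 0, "wy": 0, "wz": 0}, {"x": 0, "y": 0, "z": 0, "wx": 0, "wy": 0, "wz": 0}, {"x": 0, "y": 0, "z": -0.2, "wx": 0, "wy": 0, "wz": 0}, {"x": 0, "y": 0, "z": -0.4, "wx": 0, "wy": 0, "wz": 0}, {"x": 0, "y": 0, "z": -0.6, "wx": 0, "wy": 0, "wz": 0}, {"x": 0, "y": 0, "z": -0.7, "wx": 0, "wy": 0, "wz": 0}], "hand": 0.3}}

```text
t: 7.87
eef_pos: [0.3342, 0.389, 0.2462]
tool_rot: [0.002, 0.707, 0.707, 0.005]
contact_force: [-0.2, 0.6, -0.1]
gripper_width: 0.649
```

Run:
```python
from h import *
o,p,r=pose();print(p,o["contact_force"],o["gripper_width"],r.as_matrix()[:,1],o["t"],o["q"])
snap("scene",None)
for n,z in(("rack",.035),("door_handle",.115),("door_hinge",.071)):pl("scene",n,z)
snap("top",None)
for n,z in(("rack",.035),("door_handle",.115),("door_hinge",.071)):pl("top",n,z)
go([.568,-.1725,.23],np.radians(93.7))
```

```text
[0.3342 0.389  0.2462] [-0.1869  0.6151 -0.056 ] 0.6486945867804479 [ 1.     -0.0003  0.0097] 7.8667 [-0.4744  0.2429 -0.594   1.8953  0.1645  1.0419 -1.1373]
scene rack [287.3 152.7] 0.82 [0.4536 0.3221 0.035 ]
scene door_handle [268.5 113.8] 0.68 [0.3367 0.398  0.115 ]
scene door_hinge [322.4 150.9] 0.83 [0.5778 0.3566 0.071 ]
scene door_hinge [326.6 197.9] 0.65 [0.6775 0.1734 0.071 ]
top rack [201.9 268.8] 0.71 [0.455  0.3168 0.035 ]
top door_handle [169.5 312.4] 0.61 [0.3377 0.3893 0.115 ]
top door_hinge [185.1 227.2] 0.56 [0.5793 0.3629 0.071 ]
top door_hinge [148.4 216.9] 0.33 [0.6089 0.4725 0.071 ]
shift [-2.7942  1.1757  0.0642] turn [ 0.0019 -0.0002  0.4792] rows>= 14.542621061839837
```

Emit:
{"api": "jog_arm", "payload": {"plan": [{"x": -1, "y": 0.5, "z": 0, "wx": 0, "wy": 0, "wz": 0}, {"x": -1, "y": 0.5, "z": 0, "wx": 0, "wy": 0, "wz": 0}, {"x": -1, "y": 0.5, "z": 0, "wx": 0, "wy": 0, "wz": 0}, {"x": -1, "y": 0.5, "z": 0, "wx": 0, "wy": 0, "wz": 0}, {"x": -1, "y": 0.5, "z": 0, "wx": 0, "wy": 0, "wz": 0}, {"x": -1, "y": 0.5, "z": 0, "wx": 0, "wy": 0, "wz": 0}]}}

```text
t: 8.77
eef_pos: [0.4347, 0.1801, 0.2399]
tool_rot: [0.003, 0.71, 0.704, -0.001]
contact_force: [1.0, -0.5, -0.5]
gripper_width: 0.653
```

Emit:
{"api": "jog_arm", "payload": {"plan": [{"x": -1, "y": 0.6, "z": 0, "wx": 0, "wy": 0, "wz": 0.48}, {"x": -1, "y": 0.6, "z": 0, "wx": 0, "wy": 0, "wz": 0.48}, {"x": -1, "y": 0.6, "z": 0, "wx": 0, "wy": 0, "wz": 0.48}, {"x": -1, "y": 0.6, "z": 0, "wx": 0, "wy": 0, "wz": 0.48}, {"x": -1, "y": 0.6, "z": 0, "wx": 0, "wy": 0, "wz": 0.48}, {"x": -1, "y": 0.6, "z": 0, "wx": 0, "wy": 0, "wz": 0.48}, {"x": -1, "y": 0.6, "z": 0, "wx": 0, "wy": 0, "wz": 0.48}, {"x": -1, "y": 0.6, "z": 0, "wx": 0, "wy": 0, "wz": 0.48}, {"x": -1, "y": 0.6, "z": 0, "wx": 0, "wy": 0, "wz": 0.48}, {"x": -1, "y": 0.6, "z": 0, "wx": 0, "wy": 0, "wz": 0.48}, {"x": -1, "y": 0.6, "z": 0, "wx": 0, "wy": 0, "wz": 0.48}, {"x": -1, "y": 0.6, "z": 0, "wx": 0, "wy": 0, "wz": 0.48}], "hand": 1}}

```text
t: 9.77
eef_pos: [0.5526, -0.0207, 0.2401]
tool_rot: [0.003, 0.999, 0.032, 0.0]
contact_force: [0.3, 1.2, 0.1]
gripper_width: 1.002
```

Run:
```python
from h import *
o,p,r=pose();print(p,o["contact_force"],o["gripper_width"],r.as_matrix()[:,1],o["t"],o["q"])
a=snap("scene",None)
for n,z in(("cover_grip",.127),("cover_ridge",.14),("cover",.105),("box_rim",.105)):pl("scene",n,z)
b=snap("top",None)
for n,z in(("cover_grip",.127),("cover_ridge",.14),("cover",.105),("rack",.035)):pl("top",n,z)
cv2.imwrite("pics/v4.png",np.hstack([cv2.resize(a[220:340,170:290],(400,400)),cv2.resize(b[200:360,130:290],(400,400))])[:,:,::-1])
go([.568,-.1725,.23],np.radians(93.7))
```

```text
[ 0.5526 -0.0207  0.2401] [0.3285 1.2316 0.0741] 1.0019720560273975 [ 0.0641 -0.9979  0.0065] 9.7667 [-0.0158  0.2711 -0.0764  1.8366  0.0313  1.0351 -1.6121]
scene cover_grip [238.9 264. ] 0.89 [ 0.5703 -0.1814  0.127 ]
scene cover_ridge [235.4 258.6] 0.64 [ 0.5579 -0.1767  0.14  ]
scene cover [241.8 265.4] 0.87 [ 0.5716 -0.1732  0.105 ]
scene cover [234.1 365.9] 0.25 [ 0.696  -0.4104  0.105 ]
top cover_grip [369.4 228.7] 0.64 [ 0.5779 -0.1742  0.127 ]
top cover_grip [239.2 202.5] 0.46 [0.6493 0.1978 0.127 ]
top cover_ridge [370.9 230.7] 0.69 [ 0.5719 -0.1758  0.14  ]
top cover [367.6 232.9] 0.55 [ 0.5664 -0.1733  0.105 ]
top rack [204.1 269.9] 0.6 [0.4518 0.3101 0.035 ]
shift [0.0199 0.7613 0.0619] turn [ 0.002  -0.0007  0.002 ] rows>= 3.664593491239188
```

View pics/v4.png

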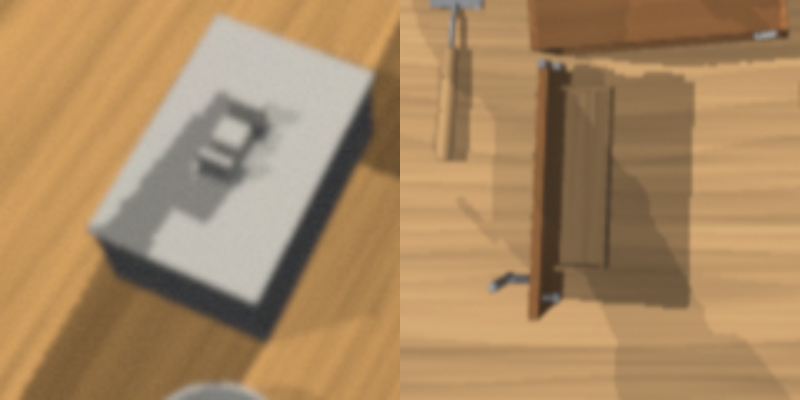

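Emit:
{"api": "jog_arm", "payload": {"plan": [{"x": 0.02, "y": 0.765, "z": 0.05, "wx": 0.002, "wy": 0, "wz": 0.002}, {"x": 0.02, "y": 0.765, "z": 0.05, "wx": 0.002, "wy": 0, "wz": 0.002}, {"x": 0.02, "y": 0.765, "z": 0.05, "wx": 0.002, "wy": 0, "wz": 0.002}, {"x": 0.02, "y": 0.765, "z": 0.05, "wx": 0.002, "wy": 0, "wz": 0.002}, {"x": 0.02, "y": 0.765, "z": 0.05, "wx": 0.002, "wy": 0, "wz": 0.002}, {"x": 0.02, "y": 0.765, "z": 0.2, "wx": 0.002, "wy": 0, "wz": 0.002}, {"x": 0.02, "y": 0.765, "z": 0.35, "wx": 0.002, "wy": 0, "wz": 0.002}, {"x": 0.02, "y": 0.765, "z": 0.5, "wx": 0.002, "wy": 0, "wz": 0.002}, {"x": 0.02, "y": 0.765, "z": 0.6, "wx": 0.002, "wy": 0, "wz": 0.002}, {"x": 0.02, "y": 0.765, "z": 0.615, "wx": 0.002, "wy": 0, "wz": 0.002}, {"x": 0.02, "y": 0.765, "z": 0.615, "wx": 0.002, "wy": 0, "wz": 0.002}], "hand": 1}}

```text
t: 11.18
eef_pos: [0.5676, -0.1735, 0.1184]
tool_rot: [-0.0, 0.999, 0.033, -0.0]
contact_force: [0.6, -0.2, 1.6]
gripper_width: 1.002
```

Run:
```python
from h import *
o,p,r=pose();print(p,o["contact_force"],o["gripper_width"],r.as_matrix()[:,1],o["t"])
f=lambda x,y:(130+x/2.5,200+y/2.5)
for q in((611,88),(607,267),(560,88),(556,265)):print(ray("top",f(*q),.065))
g=lambda x,y:(165+x/2.963,130+y/2.967)
print("tabs",ray("top",g(573,307),.146),ray("top",g(632,303),.146),ray("top",g(606,305),.14))
```

```text
[ 0.5676 -0.1735  0.1184] [ 0.5681 -0.2257  1.5691] 1.0019522635616542 [ 0.0653 -0.9979 -0.0008] 11.1833
[ 0.5607 -0.2014  0.065 ]
[ 0.3499 -0.1949  0.065 ]
[ 0.5602 -0.1403  0.065 ]
[ 0.3518 -0.1347  0.065 ]
tabs [ 0.5636 -0.1394  0.146 ] [ 0.5679 -0.1953  0.146 ] [ 0.5659 -0.1719  0.14  ]
```

Emit:
{"api": "jog_arm", "payload": {"plan": [{"x": 0, "y": 0, "z": 0.01, "wx": 0, "wy": 0, "wz": 0}, {"x": 0, "y": 0, "z": 0.01, "wx": 0, "wy": 0, "wz": 0}, {"x": 0, "y": 0, "z": 0.01, "wx": 0, "wy": 0, "wz": 0}, {"x": 0, "y": 0, "z": 0.01, "wx": 0, "wy": 0, "wz": 0}, {"x": 0, "y": 0, "z": 0.01, "wx": 0, "wy": 0, "wz": 0}, {"x": 0, "y": 0, "z": 0.01, "wx": 0, "wy": 0, "wz": 0}, {"x": 0, "y": 0, "z": 0.01, "wx": 0, "wy": 0, "wz": 0}], "hand": -1, "grip_force": 40}}

```text
t: 11.77
eef_pos: [0.569, -0.1739, 0.1188]
tool_rot: [0.0, 0.999, 0.033, 0.002]
contact_force: [-2.5, 0.2, 9.7]
gripper_width: 0.469
```

Run:
```python
from h import *
f=lambda x,y:(130+(x-400)/2.5,200+y/2.5)
for q,z in(((611,88),.065),((607,267),.065),((541,65),.137),((534,320),.137)):print(ray("top",f(*q),z))
```

```text
[0.5565 0.2765 0.065 ]
[0.3466 0.2762 0.065 ]
[0.5805 0.3439 0.137 ]
[0.2993 0.3433 0.137 ]
```

Emit:
{"api": "jog_arm", "payload": {"plan": [{"x": 0, "y": 0, "z": -0.03, "wx": 0, "wy": 0, "wz": 0}, {"x": 0, "y": 0, "z": -0.08, "wx": 0, "wy": 0, "wz": 0}, {"x": 0, "y": 0, "z": -0.15, "wx": 0, "wy": 0, "wz": 0}, {"x": 0, "y": 0, "z": -0.25, "wx": 0, "wy": 0, "wz": 0}, {"x": 0, "y": 0, "z": -0.35, "wx": 0, "wy": 0, "wz": 0}, {"x": 0, "y": 0, "z": -0.45, "wx": 0, "wy": 0, "wz": 0}, {"x": 0, "y": 0, "z": -0.5, "wx": 0, "wy": 0, "wz": 0}, {"x": 0, "y": 0, "z": -0.5, "wx": 0, "wy": 0, "wz": 0}]}}

```text
t: 12.43
eef_pos: [0.5702, -0.1742, 0.222]
tool_rot: [0.001, 0.999, 0.033, 0.004]
contact_force: [0.6, -0.3, -1.9]
gripper_width: 0.47
```

Run:
```python
from h import *
o,p,r=pose();print(p,o["contact_force"],o["gripper_width"],r.as_matrix()[:,1],o["t"])
a=snap("scene",None);b=snap("top",None)
cv2.imwrite("pics/v5.png",np.hstack([cv2.resize(a[180:340,150:310],(400,400)),cv2.resize(b[150:310,290:450],(400,400))])[:,:,::-1])
go([.45,-.48,.22],np.radians(93.7))
```

```text
[ 0.5702 -0.1742  0.222 ] [ 0.5685 -0.2784 -1.8511] 0.46959992499210107 [ 0.0654 -0.9979  0.0017] 12.4333
shift [-0.6912  1.489  -0.0086] turn [ 0.0001 -0.001   0.0003] rows>= 7.873542617932258
```

View pics/v5.png

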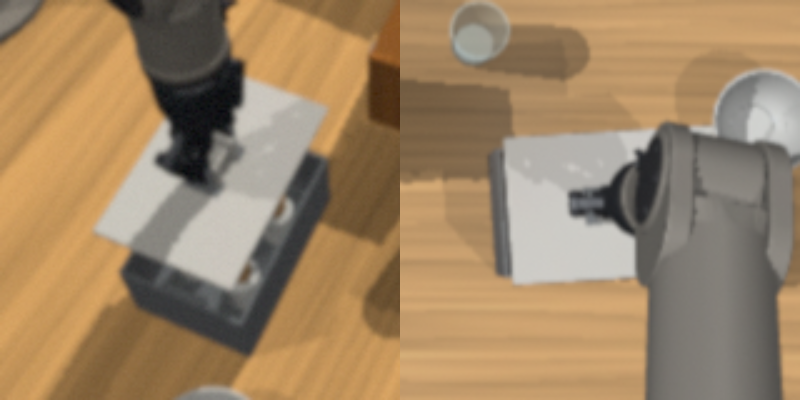

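Image 5 shows the cover held level above the open box, with jar stoppers visible. I'll carry it aside next.

Emit:
{"api": "jog_arm", "payload": {"plan": [{"x": -0.2, "y": 0.15, "z": 0, "wx": 0, "wy": 0, "wz": 0}, {"x": -0.35, "y": 0.35, "z": 0, "wx": 0, "wy": 0, "wz": 0}, {"x": -0.5, "y": 0.55, "z": 0, "wx": 0, "wy": 0, "wz": 0}, {"x": -0.6, "y": 0.75, "z": 0, "wx": 0, "wy": 0, "wz": 0}, {"x": -0.69, "y": 0.95, "z": 0, "wx": 0, "wy": 0, "wz": 0}, {"x": -0.69, "y": 1, "z": 0, "wx": 0, "wy": 0, "wz": 0}, {"x": -0.69, "y": 1, "z": 0, "wx": 0, "wy": 0, "wz": 0}]}}

```text
t: 13.12
eef_pos: [0.4377, -0.3911, 0.2169]
tool_rot: [0.002, 1.0, 0.027, -0.001]
contact_force: [-0.4, -0.5, -1.2]
gripper_width: 0.469
```

Emit:
{"api": "jog_arm", "payload": {"plan": [{"x": 0, "y": 0.2, "z": 0, "wx": 0, "wy": 0, "wz": 0}, {"x": 0, "y": 0.4, "z": 0, "wx": 0, "wy": 0, "wz": 0}, {"x": 0, "y": 0.49, "z": 0, "wx": 0, "wy": 0, "wz": 0}, {"x": 0, "y": 0.49, "z": 0.2, "wx": 0, "wy": 0, "wz": 0}, {"x": 0, "y": 0.49, "z": 0.4, "wx": 0, "wy": 0, "wz": 0}, {"x": 0, "y": 0.49, "z": 0.6, "wx": 0, "wy": 0, "wz": 0}, {"x": 0, "y": 0.49, "z": 0.75, "wx": 0, "wy": 0, "wz": 0}, {"x": 0, "y": 0.49, "z": 0.83, "wx": 0, "wy": 0, "wz": 0}, {"x": 0, "y": 0.49, "z": 0.86, "wx": 0, "wy": 0, "wz": 0}, {"x": 0, "y": 0.49, "z": 0.87, "wx": 0, "wy": 0, "wz": 0}, {"x": 0, "y": 0.49, "z": 0.875, "wx": 0, "wy": 0, "wz": 0}]}}

```text
t: 14.03
eef_pos: [0.4416, -0.4879, 0.0416]
tool_rot: [0.0, 1.0, 0.027, -0.002]
contact_force: [-4.2, 4.9, 8.8]
gripper_width: 0.472
```

Emit:
{"api": "jog_arm", "payload": {"plan": [{"x": 0, "y": 0, "z": 0, "wx": 0, "wy": 0, "wz": 0}, {"x": 0, "y": 0, "z": 0, "wx": 0, "wy": 0, "wz": 0}, {"x": 0, "y": 0, "z": 0, "wx": 0, "wy": 0, "wz": 0}, {"x": 0, "y": 0, "z": 0, "wx": 0, "wy": 0, "wz": 0}, {"x": 0, "y": 0, "z": -0.1, "wx": 0, "wy": 0, "wz": 0}, {"x": 0, "y": 0, "z": -0.3, "wx": 0, "wy": 0, "wz": 0}, {"x": 0, "y": 0, "z": -0.5, "wx": 0, "wy": 0, "wz": 0}, {"x": 0, "y": 0, "z": -0.7, "wx": 0, "wy": 0, "wz": 0}, {"x": 0, "y": 0, "z": -0.85, "wx": 0, "wy": 0, "wz": 0}, {"x": 0, "y": 0, "z": -0.85, "wx": 0, "wy": 0, "wz": 0}], "hand": 1}}

```text
t: 14.87
eef_pos: [0.4451, -0.4911, 0.2199]
tool_rot: [0.005, 1.0, 0.027, 0.003]
contact_force: [1.5, -1.5, 1.0]
gripper_width: 0.998
```

Run:
```python
from h import *
o,p,r=pose();print(p,o["contact_force"],o["gripper_width"],r.as_matrix()[:,1],o["t"])
a=snap("scene",None)
for n in("jar0_mid",):pl("scene",n,.051,5)
pl("scene","box_floor",.004)
for d in finder.find_in("scene","jar0_mid"):print(d)
b=snap("top",None)
for n in("jar0_mid",):pl("top",n,.051,5)
pl("top","cover_grip",.05)
cv2.imwrite("pics/v6.png",np.hstack([cv2.resize(a[220:340,170:290],(400,400)),cv2.resize(b[170:290,305:425],(400,400))])[:,:,::-1])
```

```text
[ 0.4451 -0.4911  0.2199] [ 1.5065 -1.4819  1.0076] 0.9982903929322389 [ 0.0533 -0.9985  0.0099] 14.8667
scene jar0_mid [263.6 261.7] 0.54 [ 0.6033 -0.113   0.051 ]
scene box_floor [243.7 282.2] 0.76 [ 0.5691 -0.181   0.004 ]
{'bbox': [258.6, 253.2, 4.8, 23.1], 'confidence': 0.56}
top jar0_mid [346.8 226.1] 0.48 [ 0.5877 -0.1208  0.051 ]
top cover_grip [467.5 274.7] 0.8 [ 0.4448 -0.4847  0.05  ]
top cover_grip [203.6 267.7] 0.16 [0.4593 0.3089 0.05  ]
```

View pics/v6.png

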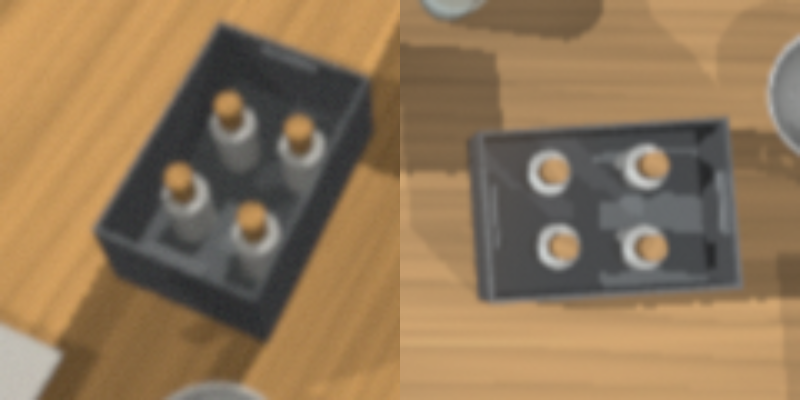

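Run:
```python
from h import *
for c,cr in(("top",(325,205,412,262)),("scene",(180,220,285,310))):
    im=snap(c,None);x0,y0,x1,y1=cr;h=cv2.cvtColor(im[y0:y1,x0:x1],cv2.COLOR_RGB2HSV)
    m=((h[...,1]>95)&(h[...,2]>110)).astype(np.uint8)
    n,l,s,ce=cv2.connectedComponentsWithStats(m)
    for i in range(1,n):
        if 15<s[i,4]<400: print(c,s[i],ce[i]+[x0,y0],ray(c,ce[i]+[x0,y0],.088)[:2])
g=lambda x,y:(305+(x-400)/3.333,170+y/3.333)
for q in((555,172),(654,164),(565,247),(654,248)):print(ray("top",g(*q),.094)[:2])
o=np.array([.568,-.1725,0])
for a in(33,-33):
  for b in(45,-45):print(a,b,(o+R.from_euler('z',3.7,degrees=True).apply([a/1e3,b/1e3,0]))[:2])
```

```text
top [  0   0  60   6 137] [347.1168 205.8905] [ 0.646  -0.1165]
top [52 11  9  7 43] [380.6977 219.0233] [ 0.6081 -0.2156]
top [22 13  8  7 39] [350.6154 220.8718] [ 0.6018 -0.1267]
top [ 0 16  7 41 86] [325.8488 246.2907] [ 0.5266 -0.0538]
top [25 36  8  6 40] [353.675 243.5  ] [ 0.5355 -0.1355]
top [51 36  9  7 48] [380.0417 243.9375] [ 0.5348 -0.213 ]
scene [54 27  9  9 60] [237.9667 251.0667] [ 0.5309 -0.1324]
scene [75 35  9  9 58] [259.0172 258.4828] [ 0.5981 -0.1253]
scene [39 49  9  9 62] [223.0161 272.8871] [ 0.5303 -0.2112]
scene [61 61  8  9 60] [244.9333 284.8   ] [ 0.6043 -0.2136]
[ 0.5993 -0.1284]
[ 0.6072 -0.2157]
[ 0.5337 -0.1369]
[ 0.5335 -0.215 ]
33 45 [ 0.598  -0.1255]
33 -45 [ 0.6038 -0.2153]
-33 45 [ 0.5322 -0.1297]
-33 -45 [ 0.538  -0.2195]
```

```bash
cat >> h.py <<'E'
J=dict(J1=(.600,-.127),J2=(.606,-.2145),J3=(.533,-.134),J4=(.5325,-.212))
S=[(.3735,.306),(.4255,.306),(.4775,.306),(.5295,.306)]
E
python3 - <<'E'
from h import *
go([.6,-.127,.2],np.radians(93.7));go([.6,-.127,.068],np.radians(93.7))
E
```

```text
shift [ 0.8868 -1.757   0.0486] turn [-0.0004  0.0018 -0.0034] rows>= 9.442240538070537
shift [ 0.8905 -1.7562  0.7086] turn [-0.0004  0.0018 -0.0034] rows>= 10.036930854043586
```

Emit:
{"api": "jog_arm", "payload": {"plan": [{"x": 0.45, "y": -0.88, "z": 0.03, "wx": 0, "wy": 0.002, "wz": -0.003}, {"x": 0.45, "y": -0.88, "z": 0.03, "wx": 0, "wy": 0.002, "wz": -0.003}, {"x": 0.45, "y": -0.88, "z": 0.03, "wx": 0, "wy": 0.002, "wz": -0.003}, {"x": 0.45, "y": -0.88, "z": 0.03, "wx": 0, "wy": 0.002, "wz": -0.003}, {"x": 0.45, "y": -0.88, "z": 0.03, "wx": 0, "wy": 0.002, "wz": -0.003}, {"x": 0.45, "y": -0.88, "z": 0.03, "wx": 0, "wy": 0.002, "wz": -0.003}, {"x": 0.45, "y": -0.88, "z": 0.03, "wx": 0, "wy": 0.002, "wz": -0.003}]}}

```text
t: 15.9
eef_pos: [0.5234, -0.3041, 0.2035]
tool_rot: [-0.001, 0.999, 0.034, 0.0]
contact_force: [-0.7, -1.8, -0.1]
gripper_width: 0.999
```

Emit:
{"api": "jog_arm", "payload": {"plan": [{"x": 0.44, "y": -0.88, "z": 0, "wx": 0, "wy": 0, "wz": 0}, {"x": 0.44, "y": -0.88, "z": 0, "wx": 0, "wy": 0, "wz": 0}, {"x": 0.44, "y": -0.88, "z": 0, "wx": 0, "wy": 0, "wz": 0}, {"x": 0.44, "y": -0.88, "z": 0, "wx": 0, "wy": 0, "wz": 0}, {"x": 0.44, "y": -0.88, "z": 0, "wx": 0, "wy": 0, "wz": 0}, {"x": 0.44, "y": -0.88, "z": 0, "wx": 0, "wy": 0, "wz": 0}, {"x": 0.44, "y": -0.88, "z": 0, "wx": 0, "wy": 0, "wz": 0}], "hand": 0.3}}

```text
t: 16.48
eef_pos: [0.5997, -0.1214, 0.2035]
tool_rot: [-0.001, 0.999, 0.036, -0.0]
contact_force: [-0.7, -0.8, 0.6]
gripper_width: 0.647
```

Run:
```python
from h import *
print(pose()[1]);go([.6,-.127,.068],np.radians(93.7))
```

```text
[ 0.5997 -0.1214  0.2035]
shift [-0.0004  0.03    0.6775] turn [-0.0008  0.      0.0021] rows>= 3.2524837470043226
```

Emit:
{"api": "jog_arm", "payload": {"plan": [{"x": 0, "y": 0.03, "z": 0.15, "wx": 0, "wy": 0, "wz": 0}, {"x": 0, "y": 0.03, "z": 0.3, "wx": 0, "wy": 0, "wz": 0}, {"x": 0, "y": 0.03, "z": 0.45, "wx": 0, "wy": 0, "wz": 0}, {"x": 0, "y": 0.03, "z": 0.57, "wx": 0, "wy": 0, "wz": 0}, {"x": 0, "y": 0.03, "z": 0.65, "wx": 0, "wy": 0, "wz": 0}, {"x": 0, "y": 0.03, "z": 0.68, "wx": 0, "wy": 0, "wz": 0}, {"x": 0, "y": 0.03, "z": 0.68, "wx": 0, "wy": 0, "wz": 0}, {"x": 0, "y": 0.03, "z": 0.68, "wx": 0, "wy": 0, "wz": 0}]}}

```text
t: 17.15
eef_pos: [0.6001, -0.1289, 0.068]
tool_rot: [-0.001, 0.999, 0.034, 0.0]
contact_force: [0.4, -0.3, -0.1]
gripper_width: 0.649
```

Emit:
{"api": "jog_arm", "payload": {"plan": [{"x": 0, "y": 0, "z": 0, "wx": 0, "wy": 0, "wz": 0}, {"x": 0, "y": 0, "z": 0, "wx": 0, "wy": 0, "wz": 0}, {"x": 0, "y": 0, "z": 0, "wx": 0, "wy": 0, "wz": 0}, {"x": 0, "y": 0, "z": 0, "wx": 0, "wy": 0, "wz": 0}, {"x": 0, "y": 0, "z": 0, "wx": 0, "wy": 0, "wz": 0}, {"x": 0, "y": 0, "z": 0, "wx": 0, "wy": 0, "wz": 0}], "hand": -1, "grip_force": 40}}

```text
t: 17.65
eef_pos: [0.6011, -0.1294, 0.0694]
tool_rot: [-0.0, 0.999, 0.034, 0.001]
contact_force: [-0.6, -0.6, 7.6]
gripper_width: 0.271
```

Run:
```python
from h import *
o,p,r=pose();print(p,o["contact_force"],o["gripper_width"],o["torque"])
```

```text
[ 0.6011 -0.1294  0.0694] [-0.5925 -0.6243  7.638 ] 0.2706274501122987 [-0.3282  0.1321 -0.0597]
```

Emit:
{"api": "jog_arm", "payload": {"plan": [{"x": 0, "y": 0, "z": -0.1, "wx": 0, "wy": 0, "wz": 0}, {"x": 0, "y": 0, "z": -0.25, "wx": 0, "wy": 0, "wz": 0}, {"x": 0, "y": 0, "z": -0.4, "wx": 0, "wy": 0, "wz": 0}, {"x": 0, "y": 0, "z": -0.55, "wx": 0, "wy": 0, "wz": 0}, {"x": 0, "y": 0, "z": -0.7, "wx": 0, "wy": 0, "wz": 0}, {"x": 0, "y": 0, "z": -0.78, "wx": 0, "wy": 0, "wz": 0}, {"x": 0, "y": 0, "z": -0.78, "wx": 0, "wy": 0, "wz": 0}]}}

```text
t: 18.23
eef_pos: [0.603, -0.1297, 0.2299]
tool_rot: [0.0, 0.999, 0.034, 0.005]
contact_force: [1.4, -0.3, -0.8]
gripper_width: 0.27
```

Emit:
{"api": "jog_arm", "payload": {"plan": [{"x": -0.05, "y": -0.15, "z": 0, "wx": 0, "wy": 0, "wz": -0.03}, {"x": -0.1, "y": -0.3, "z": 0, "wx": 0, "wy": 0, "wz": -0.07}, {"x": -0.2, "y": -0.45, "z": 0, "wx": 0, "wy": 0, "wz": -0.11}, {"x": -0.25, "y": -0.6, "z": 0, "wx": 0, "wy": 0, "wz": -0.15}, {"x": -0.3, "y": -0.75, "z": 0, "wx": 0, "wy": 0, "wz": -0.19}, {"x": -0.3, "y": -0.9, "z": 0, "wx": 0, "wy": 0, "wz": -0.23}, {"x": -0.3, "y": -1, "z": 0, "wx": 0, "wy": 0, "wz": -0.27}, {"x": -0.3, "y": -1, "z": 0, "wx": 0, "wy": 0, "wz": -0.31}, {"x": -0.3, "y": -1, "z": 0, "wx": 0, "wy": 0, "wz": -0.35}, {"x": -0.3, "y": -1, "z": 0, "wx": 0, "wy": 0, "wz": -0.4}, {"x": -0.3, "y": -1, "z": 0, "wx": 0, "wy": 0, "wz": -0.44}, {"x": -0.3, "y": -1, "z": 0, "wx": 0, "wy": 0, "wz": -0.48}]}}

```text
t: 19.23
eef_pos: [0.5283, 0.0657, 0.2277]
tool_rot: [0.003, 0.716, 0.698, 0.003]
contact_force: [-0.0, -0.2, -1.1]
gripper_width: 0.265
```

Run:
```python
from h import *
o,p,r=pose();print(p,o["contact_force"],o["gripper_width"],o["torque"]);go([*S[3],.21],0);go([*S[3],.104],0)
```

```text
[0.5283 0.0657 0.2277] [-0.0429 -0.2025 -1.0813] 0.2654358310648281 [-0.0079  0.041  -0.0119]
shift [ 1.2013 -0.0258  0.0885] turn [ 0.0023  0.     -0.0083] rows>= 5.778782032160484
shift [ 1.2013 -0.0297  0.6184] turn [ 0.0023  0.     -0.0083] rows>= 6.481999016977336
```

Emit:
{"api": "jog_arm", "payload": {"plan": [{"x": 0.2, "y": 0, "z": 0, "wx": 0.002, "wy": 0, "wz": -0.008}, {"x": 0.4, "y": -0.01, "z": 0, "wx": 0.002, "wy": 0, "wz": -0.008}, {"x": 0.6, "y": -0.02, "z": 0, "wx": 0.002, "wy": 0, "wz": -0.008}, {"x": 0.8, "y": -0.03, "z": 0, "wx": 0.002, "wy": 0, "wz": -0.008}, {"x": 1, "y": -0.03, "z": 0, "wx": 0.002, "wy": 0, "wz": -0.008}, {"x": 1, "y": -0.03, "z": 0, "wx": 0.002, "wy": 0, "wz": -0.008}, {"x": 1, "y": -0.03, "z": 0, "wx": 0.002, "wy": 0, "wz": -0.008}]}}

```text
t: 19.82
eef_pos: [0.5256, 0.2689, 0.2262]
tool_rot: [-0.001, 0.705, 0.709, -0.0]
contact_force: [0.4, -0.5, -2.2]
gripper_width: 0.269
```

Run:
```python
from h import *
o,p,r=pose();print(p,r.as_matrix()[:,1]);go([*S[3],.102],0)
b=snap("top",None);a=snap("scene",None)
cv2.imwrite("pics/v7.png",np.hstack([cv2.resize(a[90:210,250:370],(400,400)),cv2.resize(b[200:320,150:270],(400,400))])[:,:,::-1])
```

```text
[0.5256 0.2689 0.2262] [ 1.      0.0053 -0.0015]
shift [0.1851 0.0215 0.6208] turn [-0.0005 -0.0002  0.0017] rows>= 3.1088845951721154
```

View pics/v7.png

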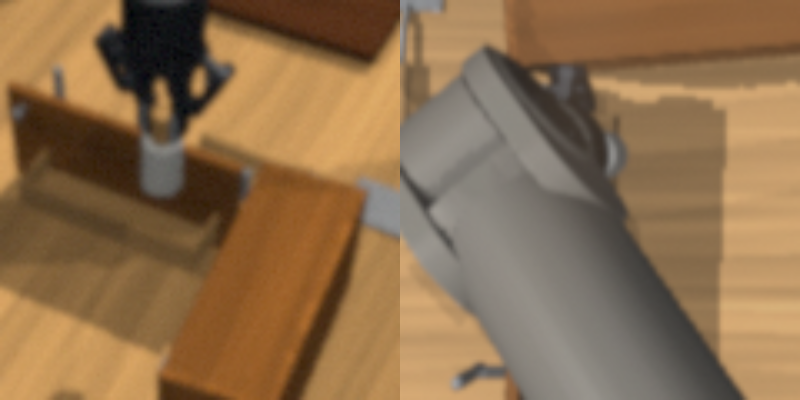

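Emit:
{"api": "jog_arm", "payload": {"plan": [{"x": 0.18, "y": 0.02, "z": 0.02, "wx": 0, "wy": 0, "wz": 0.002}, {"x": 0.18, "y": 0.02, "z": 0.1, "wx": 0, "wy": 0, "wz": 0.002}, {"x": 0.18, "y": 0.02, "z": 0.2, "wx": 0, "wy": 0, "wz": 0.002}, {"x": 0.18, "y": 0.02, "z": 0.3, "wx": 0, "wy": 0, "wz": 0.002}, {"x": 0.18, "y": 0.02, "z": 0.4, "wx": 0, "wy": 0, "wz": 0.002}, {"x": 0.18, "y": 0.02, "z": 0.5, "wx": 0, "wy": 0, "wz": 0.002}, {"x": 0.18, "y": 0.02, "z": 0.57, "wx": 0, "wy": 0, "wz": 0.002}, {"x": 0.18, "y": 0.02, "z": 0.6, "wx": 0, "wy": 0, "wz": 0.002}, {"x": 0.18, "y": 0.02, "z": 0.615, "wx": 0, "wy": 0, "wz": 0.002}, {"x": 0.18, "y": 0.02, "z": 0.62, "wx": 0, "wy": 0, "wz": 0.002}, {"x": 0.18, "y": 0.02, "z": 0.62, "wx": 0, "wy": 0, "wz": 0.002}]}}

```text
t: 20.83
eef_pos: [0.5421, 0.3096, 0.1161]
tool_rot: [0.003, 0.71, 0.704, 0.015]
contact_force: [-0.1, 6.3, 58.4]
gripper_width: 0.266
```

Emit:
{"api": "jog_arm", "payload": {"plan": [{"x": 0, "y": 0, "z": 0, "wx": 0, "wy": 0, "wz": 0}, {"x": 0, "y": 0, "z": 0.005, "wx": 0, "wy": 0, "wz": 0}]}}

```text
t: 21.0
eef_pos: [0.5452, 0.3095, 0.1189]
tool_rot: [0.004, 0.71, 0.704, 0.019]
contact_force: [0.1, -0.8, -1.4]
gripper_width: 0.268
```

Run:
```python
from h import *
o,p,r=pose();print(p,r.as_matrix(),o["contact_force"])
a=snap("scene",None)
cv2.imwrite("pics/v8.png",cv2.resize(a[90:210,250:370],(600,600),interpolation=cv2.INTER_CUBIC)[:,:,::-1])
for n,z in(("rack",.035),("door_handle",.115),("door_hinge",.071),("jar0_mid",.1)):pl("scene",n,z)
```

```text
[0.5452 0.3095 0.1189] [[ 0.0095  0.9994  0.0321]
 [ 0.9997 -0.0101  0.0202]
 [ 0.0205  0.0319 -0.9993]] [ 0.088  -0.8168 -1.368 ]
scene rack [236.1 365. ] 0.5 [ 0.6827 -0.3972  0.035 ]
scene door_handle [257.3 124.5] 0.89 [0.3284 0.3301 0.115 ]
scene door_handle [323.5 150.9] 0.36 [0.5965 0.3193 0.115 ]
scene door_hinge [325.9 153.8] 0.98 [0.5947 0.3494 0.071 ]
scene jar0_mid [315.2 146.6] 0.79 [0.5569 0.3382 0.1   ]
```

View pics/v8.png

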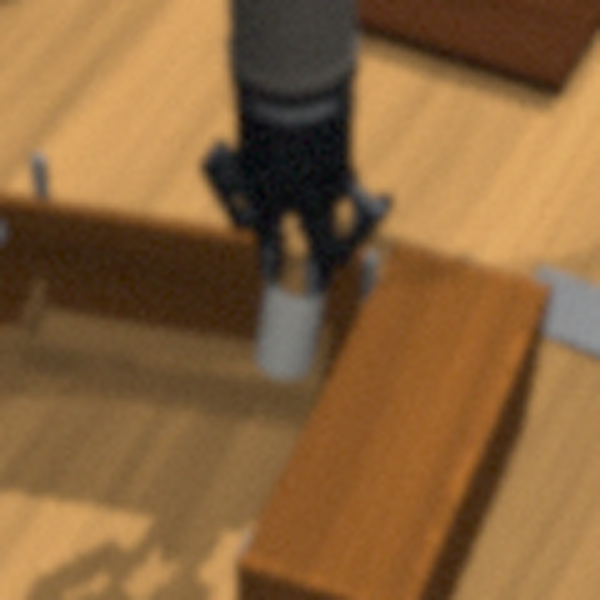

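```bash
cat >> h.py <<'E'
H=np.array([.580,.347,0])
def door(a,P): return H+R.from_euler('z',a,degrees=True).apply(P)
def overlay(im,c,a,crop,s,yc=-.1285,extra=()):
    x0,y0,x1,y1=crop;v=cv2.resize(im[y0:y1,x0:x1],None,fx=s,fy=s,interpolation=cv2.INTER_CUBIC)[:,:,::-1].copy()
    def ln(A,B,col): 
        f=lambda P:tuple(int(t) for t in (proj(c,P)-[x0,y0])*s)
        cv2.line(v,f(A),f(B),col,1,cv2.LINE_AA)
    def box(xs,ys,zs,col):
        for y in ys:
            for z in zs: ln(door(a,[xs[0],y,z]),door(a,[xs[1],y,z]),col)
        for x in xs:
            for z in zs: ln(door(a,[x,ys[0],z]),door(a,[x,ys[1],z]),col)
            for y in ys: ln(door(a,[x,y,zs[0]]),door(a,[x,y,zs[1]]),col)
    box((0,.012),(0,-.28),(.005,.137),(0,255,0)); box((.012,.066),(yc-.104,yc+.104),(.035,.065),(255,255,0))
    for A,B in extra: ln(np.array(A),np.array(B),(0,0,255))
    return v
E
python3 - <<'E'
from h import *
a=snap("scene",None);b=snap("top",None);o,p,r=pose()
c=p+r.apply([0,0,-.0034]); ex=[(p,p+r.apply([0,0,.0654]))]+[(p+r.apply([s*.02,0,.0054]),p+r.apply([s*.02,0,.0654])) for s in(1,-1)]+[(p+r.apply([0,s*.02,.0054]),p+r.apply([0,s*.02,.0654])) for s in(1,-1)]
A=overlay(a,"scene",-77,(250,90,370,210),3.3,extra=ex);B=overlay(b,"top",-77,(150,200,270,320),3.3,extra=ex)
cv2.imwrite("pics/v9.png",np.hstack([A,B]))
E
```

```text
(no output)
```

View pics/v9.png

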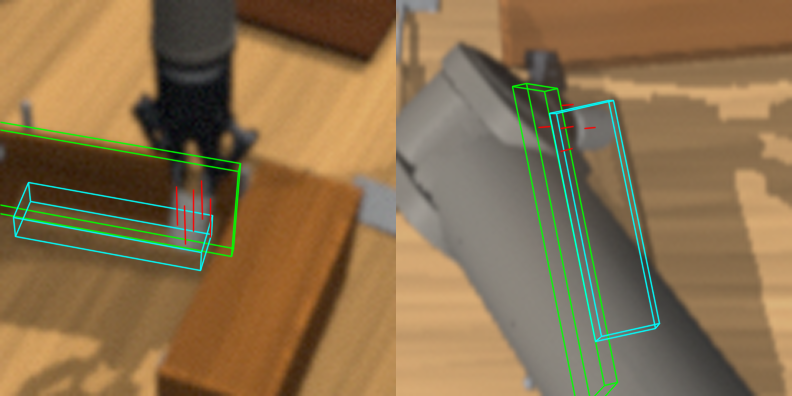

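Emit:
{"api": "jog_arm", "payload": {"plan": [{"x": 0, "y": -0.03, "z": -0.1, "wx": 0, "wy": 0, "wz": 0}, {"x": 0, "y": -0.06, "z": -0.2, "wx": 0, "wy": 0, "wz": 0}, {"x": 0, "y": -0.06, "z": -0.3, "wx": 0, "wy": 0, "wz": 0}, {"x": -0.1, "y": -0.06, "z": -0.4, "wx": 0, "wy": 0, "wz": 0}, {"x": -0.3, "y": -0.06, "z": -0.45, "wx": 0, "wy": 0, "wz": 0}, {"x": -0.5, "y": -0.06, "z": -0.45, "wx": 0, "wy": 0, "wz": 0}, {"x": -0.7, "y": -0.06, "z": -0.45, "wx": 0, "wy": 0, "wz": 0}, {"x": -0.8, "y": -0.06, "z": -0.45, "wx": 0, "wy": 0, "wz": 0}, {"x": -0.8, "y": -0.06, "z": -0.45, "wx": 0, "wy": 0, "wz": 0}]}}

```text
t: 22.1
eef_pos: [0.5276, 0.1385, 0.2014]
tool_rot: [0.004, 0.714, 0.7, 0.014]
contact_force: [0.3, -1.0, -2.1]
gripper_width: 0.269
```

Run:
```python
from h import *
a=snap("scene",None);b=snap("top",None);o,p,r=pose();print(p,r.as_matrix()[:,2],o["gripper_width"],o["contact_force"])
ex=[(p,p+r.apply([0,0,.0654]))]+[(p+r.apply([s*.02,0,.0054]),p+r.apply([s*.02,0,.0654])) for s in(1,-1)]+[(p+r.apply([0,s*.02,.0054]),p+r.apply([0,s*.02,.0654])) for s in(1,-1)]
A=overlay(a,"scene",-77,(250,90,370,210),3.3,extra=ex);B=overlay(b,"top",-77,(150,200,270,320),3.3,extra=ex)
cv2.imwrite("pics/v10.png",np.hstack([A,B]))
for n in("door_handle","rack"):pl("scene",n,.115 if n[0]=="d" else .035)
```

```text
[0.5277 0.1451 0.2022] [ 0.0275  0.0178 -0.9995] 0.26488324136809 [-0.2206  0.4816 -1.197 ]
scene door_handle [259.2 125.4] 0.87 [0.3369 0.3291 0.115 ]
scene door_handle [139.6 351.7] 0.53 [ 0.4751 -0.4906  0.115 ]
scene rack [283.6 160.6] 0.74 [0.4597 0.2816 0.035 ]
```

View pics/v10.png

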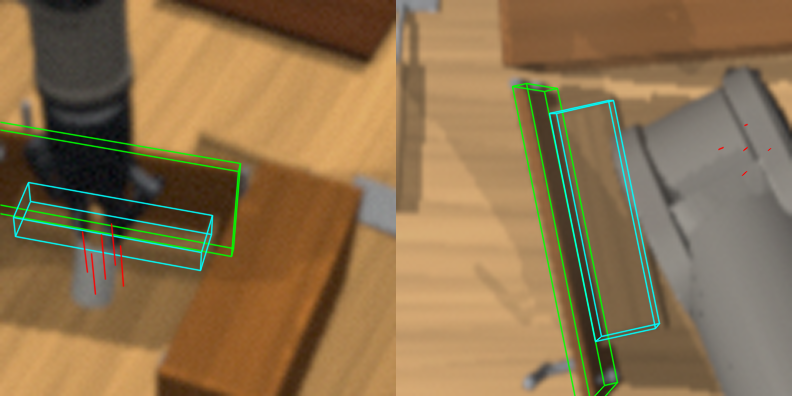

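Run:
```python
from h import *
a=snap("scene",None);o,p,r=pose();print(p,o["gripper_width"])
h=cv2.cvtColor(a,cv2.COLOR_RGB2HSV);x0,y0,x1,y1=262,150,300,190
m=((h[...,1]<60)&(h[...,2]>75)).astype(np.uint8)[y0:y1,x0:x1]
n,l,s,ce=cv2.connectedComponentsWithStats(m);i=1+s[1:,4].argmax();print(s[i],ce[i]+[x0,y0])
for row in range(40):
    xs=np.where(l[row]==i)[0]
    if len(xs):print(row+y0,xs.min()+x0,xs.max()+x0,end="; ")
# predicted silhouettes for slip values
t=np.linspace(0,2*np.pi,40)
for sl in(0,.008,.016):
    P=np.array([proj("scene",p+r.apply([.02*np.cos(u),.02*np.sin(u),z+sl])) for u in t for z in(.0054,.0654)])
    print("\nslip",sl,P.min(0),P.max(0))
```

```text
[0.5279 0.1488 0.203 ] 0.2703235024904557
[ 12   9  14  22 221] [279.6561 170.1312]
159 275 275; 160 275 276; 161 275 283; 162 275 284; 163 275 286; 164 275 287; 165 274 286; 166 274 286; 167 274 286; 168 274 286; 169 274 286; 170 274 286; 171 274 285; 172 274 285; 173 274 285; 174 274 285; 175 274 285; 176 274 285; 177 274 284; 178 274 284; 179 276 283; 180 278 280; 
slip 0 [274.8882 156.3896] [288.9194 178.7199]

slip 0.008 [275.0996 158.139 ] [289.0475 180.3105]

slip 0.016 [275.3086 159.8691] [289.1743 181.8839]
```

```bash
cat >> h.py <<'E'
def slot(a,i,z): # i 0..3 from free edge to hinge
    q=door(a,[.039,-.1285+(-.078,-.026,.026,.078)[i],0]);q[2]=z;return q
E
python3 - <<'E'
from h import *
b=snap("top",None)
pl("top","door_handle",.115);pl("top","rack",.035)
h=cv2.cvtColor(b,cv2.COLOR_RGB2HSV)
for a in(-78,-76,-74):print(a,"handle",door(a,[-.04,-.245,.115]),"px",proj("top",door(a,[-.04,-.245,.137])),"edge px",proj("top",door(a,[0,-.28,.137])),proj("top",door(a,[0.012,-.28,.137])),"rack",door(a,[.039,-.1285,.035]))
o,p,r=pose();print(p)
go(slot(-76,2,.2),np.radians(90-76))
cv2.imwrite("pics/v11.png",cv2.resize(b[215:335,150:270],(600,600),interpolation=cv2.INTER_CUBIC)[:,:,::-1])
E
```

```text
top door_handle [191.8 313. ] 0.69 [0.3365 0.3266 0.115 ]
top door_handle [213.6 262.5] 0.42 [0.4781 0.2687 0.115 ]
top rack [213.9 264.3] 0.57 [0.4689 0.2809 0.035 ]
top rack [466.8 274.1] 0.42 [ 0.4455 -0.4891  0.035 ]
-78 handle [0.332  0.3352 0.115 ] px [186.9123 315.9216] edge px [203.4889 325.5992] [207.7721 324.7055] rack [0.4624 0.2821 0.035 ]
-76 handle [0.3326 0.3265 0.115 ] px [190.0535 315.7357] edge px [206.9657 324.8097] [211.2163 323.7655] rack [0.4648 0.2781 0.035 ]
-74 handle [0.3335 0.3179 0.115 ] px [193.1879 315.4387] edge px [210.4137 323.8981] [214.6263 322.7048] rack [0.4672 0.2741 0.035 ]
[0.5282 0.149  0.2034]
shift [ 0.6749 -0.1966  0.0249] turn [ 0.0101 -0.0051 -0.08  ] rows>= 3.373680368478482
```

View pics/v11.png

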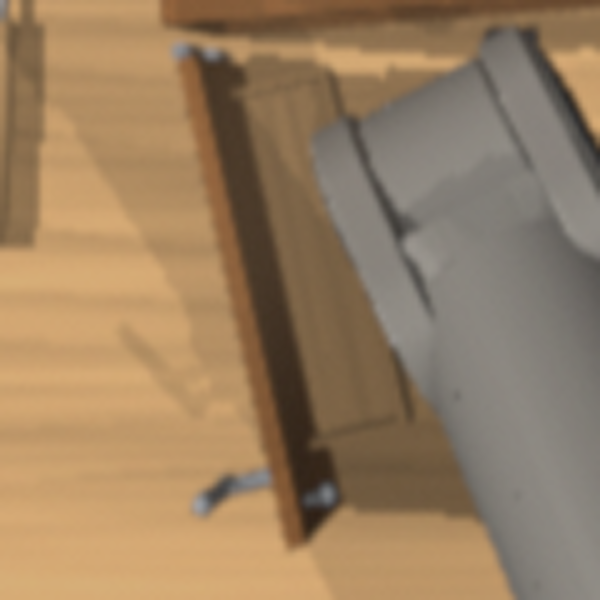

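Run:
```python
from h import *
r=R.from_euler('z',76,degrees=True)
for q in((216,230),(232,298),(150+235/5,215+97/5),(150+310/5,215+440/5)):print(r.apply(ray("top",q,.065)-H)[:2])
```

```text
[ 0.0707 -0.0259]
[ 0.0726 -0.232 ]
[ 0.0129 -0.0255]
[ 0.0123 -0.2324]
```

Emit:
{"api": "jog_arm", "payload": {"plan": [{"x": 0.2, "y": -0.1, "z": 0, "wx": 0.005, "wy": -0.005, "wz": -0.04}, {"x": 0.4, "y": -0.2, "z": 0, "wx": 0.01, "wy": -0.005, "wz": -0.08}, {"x": 0.6, "y": -0.2, "z": 0.02, "wx": 0.01, "wy": -0.005, "wz": -0.08}, {"x": 0.675, "y": -0.2, "z": 0.02, "wx": 0.01, "wy": -0.005, "wz": -0.08}, {"x": 0.675, "y": -0.2, "z": 0.02, "wx": 0.01, "wy": -0.005, "wz": -0.08}, {"x": 0.675, "y": -0.2, "z": 0.02, "wx": 0.01, "wy": -0.005, "wz": -0.08}, {"x": 0.675, "y": -0.2, "z": 0.02, "wx": 0.01, "wy": -0.005, "wz": -0.08}]}}

```text
t: 23.08
eef_pos: [0.4893, 0.2836, 0.2006]
tool_rot: [0.0, 0.616, 0.788, -0.0]
contact_force: [-0.1, -0.9, -1.8]
gripper_width: 0.266
```

Run:
```python
from h import *
o,p,r=pose();print(p,r.as_matrix()[:,2]);go(slot(-76,2,.125),np.radians(14))
```

```text
[0.4893 0.2836 0.2006] [ 0.     -0.0007 -1.    ]
shift [0.0029 0.0042 0.378 ] turn [-0.      0.0002 -0.0001] rows>= 1.8132026649354518
```

Emit:
{"api": "jog_arm", "payload": {"plan": [{"x": 0, "y": 0, "z": 0.08, "wx": 0, "wy": 0, "wz": 0}, {"x": 0, "y": 0, "z": 0.16, "wx": 0, "wy": 0, "wz": 0}, {"x": 0, "y": 0, "z": 0.24, "wx": 0, "wy": 0, "wz": 0}, {"x": 0, "y": 0, "z": 0.32, "wx": 0, "wy": 0, "wz": 0}, {"x": 0, "y": 0, "z": 0.37, "wx": 0, "wy": 0, "wz": 0}, {"x": 0, "y": 0, "z": 0.38, "wx": 0, "wy": 0, "wz": 0}, {"x": 0, "y": 0, "z": 0.38, "wx": 0, "wy": 0, "wz": 0}]}}

```text
t: 23.67
eef_pos: [0.4894, 0.2825, 0.1241]
tool_rot: [0.0, 0.616, 0.788, -0.001]
contact_force: [0.0, 0.4, -1.4]
gripper_width: 0.272
```

Emit:
{"api": "jog_arm", "payload": {"plan": [{"x": 0, "y": 0, "z": 0.01, "wx": 0, "wy": 0, "wz": 0}, {"x": 0, "y": 0, "z": 0.02, "wx": 0, "wy": 0, "wz": 0}, {"x": 0, "y": 0, "z": 0.03, "wx": 0, "wy": 0, "wz": 0}]}}

```text
t: 23.92
eef_pos: [0.4909, 0.2833, 0.121]
tool_rot: [0.001, 0.616, 0.787, 0.001]
contact_force: [-4.7, -2.5, 25.6]
gripper_width: 0.267
```

Emit:
{"api": "jog_arm", "payload": {"plan": [{"x": 0, "y": 0, "z": -0.1, "wx": 0, "wy": 0, "wz": 0}, {"x": 0, "y": 0, "z": -0.2, "wx": 0, "wy": 0, "wz": 0}, {"x": 0, "y": 0, "z": -0.35, "wx": 0, "wy": 0, "wz": 0}, {"x": -0.05, "y": 0, "z": -0.4, "wx": 0, "wy": 0, "wz": 0}, {"x": -0.2, "y": 0, "z": -0.4, "wx": 0, "wy": 0, "wz": 0}, {"x": -0.4, "y": 0, "z": -0.4, "wx": 0, "wy": 0, "wz": 0}, {"x": -0.6, "y": 0, "z": -0.4, "wx": 0, "wy": 0, "wz": 0}, {"x": -0.75, "y": 0, "z": -0.4, "wx": 0, "wy": 0, "wz": 0}, {"x": -0.85, "y": 0, "z": -0.4, "wx": 0, "wy": 0, "wz": 0}, {"x": -0.9, "y": 0, "z": -0.4, "wx": 0, "wy": 0, "wz": 0}, {"x": -0.9, "y": 0, "z": -0.4, "wx": 0, "wy": 0, "wz": 0}]}}

```text
t: 24.83
eef_pos: [0.5346, 0.1054, 0.2011]
tool_rot: [0.002, 0.618, 0.786, 0.0]
contact_force: [0.1, -0.3, -1.1]
gripper_width: 0.265
```

Run:
```python
from h import *
o,p,r=pose();print(p,r.as_matrix(),o["gripper_width"])
a=snap("scene",None);q=proj("scene",p).astype(int);print(proj("scene",p))
x0,y0=q[0]-50,q[1]-60
v=cv2.resize(a[y0:y0+100,x0:x0+100],(600,600),interpolation=cv2.INTER_CUBIC)[:,:,::-1].copy()
t=np.linspace(0,2*np.pi,60)
for rad,z in((.02,.0054),(.02,.0654),(.012,.0054),(.012,-.0286)):
    P=np.array([(proj("scene",p+r.apply([rad*np.cos(u),rad*np.sin(u),z]))-[x0,y0])*6 for u in t]).astype(np.int32)
    cv2.polylines(v,[P],True,(0,255,0),1)
cv2.imwrite("pics/v12.png",v)
```

```text
[0.5346 0.1054 0.2011] [[-0.2356  0.9718  0.003 ]
 [ 0.9718  0.2356 -0.0019]
 [-0.0025  0.0025 -1.    ]] 0.2653925861195181
[276.3791 170.9429]
```

View pics/v12.png

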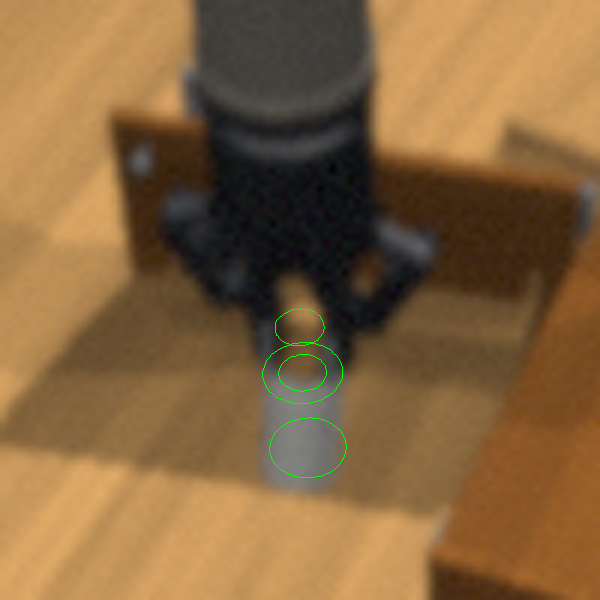

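Emit:
{"api": "jog_arm", "payload": {"plan": [{"x": 0, "y": 0, "z": 0.15, "wx": 0, "wy": 0, "wz": 0}, {"x": 0, "y": 0, "z": 0.3, "wx": 0, "wy": 0, "wz": 0}, {"x": 0, "y": 0, "z": 0.45, "wx": 0, "wy": 0, "wz": 0}, {"x": 0, "y": 0, "z": 0.55, "wx": 0, "wy": 0, "wz": 0}, {"x": 0, "y": 0, "z": 0.6, "wx": 0, "wy": 0, "wz": 0}, {"x": 0, "y": 0, "z": 0.62, "wx": 0, "wy": 0, "wz": 0}, {"x": 0, "y": 0, "z": 0.63, "wx": 0, "wy": 0, "wz": 0}, {"x": 0, "y": 0, "z": 0.63, "wx": 0, "wy": 0, "wz": 0}]}}

```text
t: 25.55
eef_pos: [0.535, 0.109, 0.076]
tool_rot: [0.002, 0.617, 0.787, 0.001]
contact_force: [0.5, -0.2, -0.7]
gripper_width: 0.264
```

Emit:
{"api": "jog_arm", "payload": {"plan": [{"x": 0, "y": 0, "z": 0.01, "wx": 0, "wy": 0, "wz": 0}, {"x": 0, "y": 0, "z": 0.02, "wx": 0, "wy": 0, "wz": 0}]}}

```text
t: 25.72
eef_pos: [0.5362, 0.1097, 0.0733]
tool_rot: [0.002, 0.617, 0.787, 0.003]
contact_force: [1.3, 0.0, -2.1]
gripper_width: 0.272
```

Emit:
{"api": "jog_arm", "payload": {"plan": [{"x": 0, "y": 0, "z": 0.01, "wx": 0, "wy": 0, "wz": 0}, {"x": 0, "y": 0, "z": 0.02, "wx": 0, "wy": 0, "wz": 0}, {"x": 0, "y": 0, "z": 0.03, "wx": 0, "wy": 0, "wz": 0}, {"x": 0, "y": 0, "z": 0.03, "wx": 0, "wy": 0, "wz": 0}]}}

```text
t: 26.05
eef_pos: [0.5361, 0.1095, 0.067]
tool_rot: [0.002, 0.617, 0.787, 0.002]
contact_force: [0.5, -0.7, -1.8]
gripper_width: 0.268
```

Emit:
{"api": "jog_arm", "payload": {"plan": [{"x": 0, "y": 0, "z": 0.01, "wx": 0, "wy": 0, "wz": 0}, {"x": 0, "y": 0, "z": 0.01, "wx": 0, "wy": 0, "wz": 0}]}}

```text
t: 26.22
eef_pos: [0.5358, 0.1094, 0.0646]
tool_rot: [0.002, 0.617, 0.787, 0.002]
contact_force: [0.3, 0.6, -0.9]
gripper_width: 0.269
```

Emit:
{"api": "jog_arm", "payload": {"plan": [{"x": 0, "y": 0, "z": 0.01, "wx": 0, "wy": 0, "wz": 0}, {"x": 0, "y": 0, "z": 0.02, "wx": 0, "wy": 0, "wz": 0}, {"x": 0, "y": 0, "z": 0.02, "wx": 0, "wy": 0, "wz": 0}]}}

```text
t: 26.47
eef_pos: [0.5364, 0.11, 0.0634]
tool_rot: [0.003, 0.617, 0.787, 0.002]
contact_force: [-7.8, -1.0, 27.3]
gripper_width: 0.267
```

Emit:
{"api": "jog_arm", "payload": {"plan": [{"x": 0, "y": 0, "z": 0.01, "wx": 0, "wy": 0, "wz": 0}, {"x": 0, "y": 0, "z": 0.015, "wx": 0, "wy": 0, "wz": 0}, {"x": 0, "y": 0, "z": 0.015, "wx": 0, "wy": 0, "wz": 0}]}}

```text
t: 26.72
eef_pos: [0.5365, 0.1102, 0.0633]
tool_rot: [0.003, 0.617, 0.787, 0.002]
contact_force: [-9.4, -3.6, 31.1]
gripper_width: 0.268
```

Emit:
{"api": "jog_arm", "payload": {"plan": [{"x": 0, "y": 0, "z": 0, "wx": 0, "wy": 0, "wz": 0}, {"x": 0, "y": 0, "z": 0, "wx": 0, "wy": 0, "wz": 0}, {"x": 0, "y": 0, "z": 0, "wx": 0, "wy": 0, "wz": 0}, {"x": 0, "y": 0, "z": 0, "wx": 0, "wy": 0, "wz": 0}, {"x": 0, "y": 0, "z": -0.15, "wx": 0, "wy": 0, "wz": 0}, {"x": 0, "y": 0, "z": -0.35, "wx": 0, "wy": 0, "wz": 0}, {"x": 0, "y": 0, "z": -0.55, "wx": 0, "wy": 0, "wz": 0}, {"x": -0.2, "y": 0, "z": -0.7, "wx": 0, "wy": 0, "wz": 0}, {"x": -0.4, "y": 0, "z": -0.8, "wx": 0, "wy": 0, "wz": 0}, {"x": -0.7, "y": 0, "z": -0.8, "wx": 0, "wy": 0, "wz": 0}, {"x": -1, "y": 0, "z": -0.8, "wx": 0, "wy": 0, "wz": 0}, {"x": -1, "y": 0, "z": -0.8, "wx": 0, "wy": 0, "wz": 0}], "hand": 0.3}}

```text
t: 27.72
eef_pos: [0.5822, -0.0809, 0.2242]
tool_rot: [0.004, 0.617, 0.787, 0.002]
contact_force: [1.2, 0.3, 0.3]
gripper_width: 0.655
```

```bash
cat >> h.py <<'E'
def stoppers(c,cr,z,lo=15,hi=400):
    im=snap(c,None);x0,y0,x1,y1=cr;h=cv2.cvtColor(im[y0:y1,x0:x1],cv2.COLOR_RGB2HSV)
    m=((h[...,1]<60)&(h[...,2]>120)).astype(np.uint8)
    n,l,s,ce=cv2.connectedComponentsWithStats(m)
    for i in range(1,n):
        if lo<s[i,4]<hi: print(c,"white",s[i]+[x0,y0,0,0,0],ce[i]+[x0,y0],ray(c,ce[i]+[x0,y0],z)[:2])
    return im
E
python3 - <<'E'
from h import *
o,p,r=pose();print(p,o["t"])
for c in("scene","top"):
    q=proj(c,np.array([.5365,.11,.05])).astype(int);im=stoppers(c,(q[0]-30,q[1]-30,q[0]+30,q[1]+30),.05)
    print(q);pl(c,"jar0_mid",.047,5)
    if c=="scene":A=im[q[1]-30:q[1]+30,q[0]-30:q[0]+30]
    else:B=im[q[1]-30:q[1]+30,q[0]-30:q[0]+30]
cv2.imwrite("pics/v13.png",cv2.resize(np.hstack([A,B]),(800,400),interpolation=cv2.INTER_CUBIC)[:,:,::-1])
E
```

```text
[ 0.5822 -0.0809  0.2242] 27.7167
scene white [280 202   4   7  19] [281.9474 205.5263] [0.5545 0.0933]
[279 199]
scene jar0_mid [282.9 205.4] 0.48 [0.556  0.0971 0.047 ]
top white [272 212   9   4  26] [275.8462 213.6538] [0.6236 0.0945]
top white [271 233  14  14  97] [277.9072 239.8247] [0.5445 0.0874]
[270 242]
top jar0_mid [276.2 245. ] 0.47 [0.5289 0.0924 0.047 ]
```

View pics/v13.png

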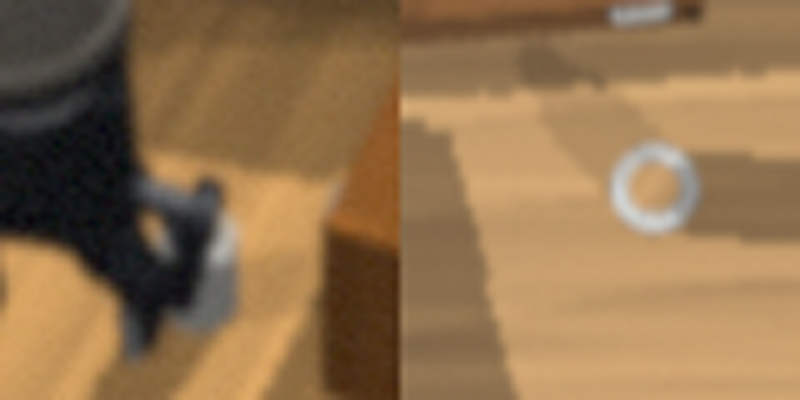

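Run:
```python
from h import *
g=lambda x,y:(305+(x-400)/3.333,170+y/3.333)
for n,q in dict(J1=(549,172),J2=(645,167),J3=(558,247),J4=(645,247)).items():print(n,ray("top",g(*q),.064)[:2])
print(ray("top",(278.25,240.2),.06),ray("top",(278.25,240.2),.09))
# top camera check against known TCP: none; show jar on counter predicted px
q=ray("top",(278.25,240.2),.06)
go([q[0],q[1],.2],np.radians(14))
go([q[0],q[1],.2],np.radians(0))
```

```text
J1 [ 0.6008 -0.1277]
J2 [ 0.6061 -0.2144]
J3 [ 0.5336 -0.1355]
J4 [ 0.5343 -0.2137]
[0.5433 0.0862 0.06  ] [0.5431 0.0857 0.09  ]
shift [0.8557 0.0096 0.1126] turn [ 0.0019  0.0008 -0.002 ] rows>= 4.139908236448717
shift [0.8557 0.0096 0.1126] turn [0.002  0.0006 0.0757] rows>= 4.139908236448717
```

Emit:
{"api": "jog_arm", "payload": {"plan": [{"x": 0.3, "y": 0.01, "z": 0.05, "wx": 0.002, "wy": 0, "wz": -0.002}, {"x": 0.6, "y": 0.01, "z": 0.1, "wx": 0.002, "wy": 0, "wz": -0.002}, {"x": 0.856, "y": 0.01, "z": 0.11, "wx": 0.002, "wy": 0, "wz": -0.002}, {"x": 0.856, "y": 0.01, "z": 0.11, "wx": 0.002, "wy": 0, "wz": -0.002}, {"x": 0.856, "y": 0.01, "z": 0.2, "wx": 0.002, "wy": 0, "wz": -0.002}, {"x": 0.856, "y": 0.01, "z": 0.35, "wx": 0.002, "wy": 0, "wz": -0.002}, {"x": 0.856, "y": 0.01, "z": 0.5, "wx": 0.002, "wy": 0, "wz": -0.002}, {"x": 0.856, "y": 0.01, "z": 0.65, "wx": 0.002, "wy": 0, "wz": -0.002}, {"x": 0.856, "y": 0.01, "z": 0.75, "wx": 0.002, "wy": 0, "wz": -0.002}, {"x": 0.856, "y": 0.01, "z": 0.775, "wx": 0.002, "wy": 0, "wz": -0.002}, {"x": 0.856, "y": 0.01, "z": 0.775, "wx": 0.002, "wy": 0, "wz": -0.002}, {"x": 0.856, "y": 0.01, "z": 0.775, "wx": 0.002, "wy": 0, "wz": -0.002}]}}

```text
t: 28.92
eef_pos: [0.5444, 0.0874, 0.0682]
tool_rot: [0.001, 0.615, 0.788, -0.0]
contact_force: [0.2, -0.2, 0.6]
gripper_width: 0.65
```

Emit:
{"api": "jog_arm", "payload": {"plan": [{"x": 0, "y": 0, "z": 0, "wx": 0, "wy": 0, "wz": 0}, {"x": 0, "y": 0, "z": 0, "wx": 0, "wy": 0, "wz": 0}, {"x": 0, "y": 0, "z": 0, "wx": 0, "wy": 0, "wz": 0}, {"x": 0, "y": 0, "z": 0, "wx": 0, "wy": 0, "wz": 0}, {"x": 0, "y": 0, "z": 0, "wx": 0, "wy": 0, "wz": 0}, {"x": 0, "y": 0, "z": 0, "wx": 0, "wy": 0, "wz": 0}], "hand": -1, "grip_force": 90}}

```text
t: 29.42
eef_pos: [0.5453, 0.0878, 0.0699]
tool_rot: [0.002, 0.615, 0.788, 0.0]
contact_force: [-2.0, -0.0, 7.4]
gripper_width: 0.252
```

Emit:
{"api": "jog_arm", "payload": {"plan": [{"x": 0, "y": 0, "z": -0.03, "wx": 0, "wy": 0, "wz": 0}, {"x": 0, "y": 0, "z": -0.1, "wx": 0, "wy": 0, "wz": 0}, {"x": 0, "y": 0, "z": -0.2, "wx": 0, "wy": 0, "wz": 0}, {"x": 0, "y": 0, "z": -0.3, "wx": 0, "wy": 0, "wz": 0}, {"x": 0, "y": 0, "z": -0.4, "wx": 0, "wy": 0, "wz": 0}, {"x": 0, "y": 0, "z": -0.5, "wx": 0, "wy": 0, "wz": 0}, {"x": 0, "y": 0, "z": -0.6, "wx": 0, "wy": 0, "wz": 0}, {"x": 0, "y": 0, "z": -0.65, "wx": 0, "wy": 0, "wz": 0}, {"x": 0, "y": 0, "z": -0.67, "wx": 0, "wy": 0, "wz": 0}, {"x": 0, "y": 0, "z": -0.67, "wx": 0, "wy": 0, "wz": 0}]}}

```text
t: 30.25
eef_pos: [0.5452, 0.088, 0.2048]
tool_rot: [0.002, 0.615, 0.788, 0.001]
contact_force: [-0.5, -0.2, -1.8]
gripper_width: 0.246
```

Run:
```python
from h import *
o,p,r=pose();print(p,o["gripper_width"],r.as_matrix()[:,2],o["t"]);go(slot(-76,2,.2),np.radians(14))
```

```text
[0.5452 0.088  0.2048] 0.24624055395745129 [ 0.0048 -0.0013 -1.    ] 30.25
shift [ 1.0197 -0.0293  0.0213] turn [0.0014 0.0008 0.0003] rows>= 4.8936742372440465
```

Emit:
{"api": "jog_arm", "payload": {"plan": [{"x": 0.02, "y": 0, "z": 0, "wx": 0, "wy": 0, "wz": 0}, {"x": 0.07, "y": 0, "z": 0, "wx": 0, "wy": 0, "wz": 0}, {"x": 0.15, "y": -0.01, "z": 0, "wx": 0, "wy": 0, "wz": 0}, {"x": 0.25, "y": -0.02, "z": 0, "wx": 0, "wy": 0, "wz": 0}, {"x": 0.36, "y": -0.03, "z": 0, "wx": 0, "wy": 0, "wz": 0}, {"x": 0.48, "y": -0.03, "z": 0, "wx": 0, "wy": 0, "wz": 0}, {"x": 0.6, "y": -0.03, "z": 0, "wx": 0, "wy": 0, "wz": 0}, {"x": 0.71, "y": -0.03, "z": 0, "wx": 0, "wy": 0, "wz": 0}, {"x": 0.81, "y": -0.03, "z": 0, "wx": 0, "wy": 0, "wz": 0}, {"x": 0.9, "y": -0.03, "z": 0, "wx": 0, "wy": 0, "wz": 0}, {"x": 0.97, "y": -0.03, "z": 0, "wx": 0, "wy": 0, "wz": 0}, {"x": 1, "y": -0.03, "z": 0, "wx": 0, "wy": 0, "wz": 0}]}}

```text
t: 31.25
eef_pos: [0.4886, 0.2838, 0.2032]
tool_rot: [0.001, 0.614, 0.79, 0.001]
contact_force: [0.4, 1.0, -1.7]
gripper_width: 0.247
```

Run:
```python
from h import *
a=snap("scene",None);o,p,r=pose();print(p,r.as_matrix()[:,2]);go(slot(-76,2,.108),np.radians(14))
t=np.linspace(0,2*np.pi,40)
P=np.array([proj("scene",p+r.apply([.02*np.cos(u),.02*np.sin(u),.07])) for u in t]);print("bottom ellipse",P.min(0),P.max(0))
h=cv2.cvtColor(a,cv2.COLOR_RGB2HSV);m=((h[...,1]<60)&(h[...,2]>75)).astype(np.uint8)
x0,y0=P.min(0).astype(int)-[12,14];x1,y1=P.max(0).astype(int)+12
for row in range(y0,y1):
    xs=np.where(m[row,x0:x1])[0]
    if len(xs):print(row,xs.min()+x0,xs.max()+x0,end="; ")
```

```text
[0.4887 0.2838 0.2034] [ 0.0028 -0.0002 -1.    ]
shift [0.0014 0.0056 0.477 ] turn [0.0008 0.0003 0.0017] rows>= 2.2881660458953355
bottom ellipse [284.7887 139.3465] [296.5221 147.8263]
128 286 295; 129 286 295; 130 286 295; 131 286 296; 132 286 296; 133 286 295; 134 286 295; 135 286 295; 136 285 295; 137 285 295; 138 285 295; 139 285 296; 140 286 296; 141 285 296; 142 285 296; 143 285 296; 144 285 295; 145 286 295; 146 287 294; 147 288 292;
```

Emit:
{"api": "jog_arm", "payload": {"plan": [{"x": 0, "y": 0.005, "z": 0.03, "wx": 0, "wy": 0, "wz": 0}, {"x": 0, "y": 0.005, "z": 0.1, "wx": 0, "wy": 0, "wz": 0}, {"x": 0, "y": 0.005, "z": 0.18, "wx": 0, "wy": 0, "wz": 0}, {"x": 0, "y": 0.005, "z": 0.26, "wx": 0, "wy": 0, "wz": 0}, {"x": 0, "y": 0.005, "z": 0.33, "wx": 0, "wy": 0, "wz": 0}, {"x": 0, "y": 0.005, "z": 0.39, "wx": 0, "wy": 0, "wz": 0}, {"x": 0, "y": 0.005, "z": 0.44, "wx": 0, "wy": 0, "wz": 0}, {"x": 0, "y": 0.005, "z": 0.47, "wx": 0, "wy": 0, "wz": 0}, {"x": 0, "y": 0.005, "z": 0.48, "wx": 0, "wy": 0, "wz": 0}, {"x": 0, "y": 0.005, "z": 0.48, "wx": 0, "wy": 0, "wz": 0}]}}

```text
t: 32.13
eef_pos: [0.4899, 0.2839, 0.1071]
tool_rot: [0.001, 0.614, 0.79, 0.001]
contact_force: [-0.2, 0.6, -1.1]
gripper_width: 0.251
```

Emit:
{"api": "jog_arm", "payload": {"plan": [{"x": 0, "y": 0, "z": 0.01, "wx": 0, "wy": 0, "wz": 0}, {"x": 0, "y": 0, "z": 0.012, "wx": 0, "wy": 0, "wz": 0}]}}

```text
t: 32.3
eef_pos: [0.4902, 0.2841, 0.105]
tool_rot: [0.001, 0.614, 0.79, 0.001]
contact_force: [0.5, -0.7, -2.1]
gripper_width: 0.249
```

Emit:
{"api": "jog_arm", "payload": {"plan": [{"x": 0, "y": 0, "z": 0.006, "wx": 0, "wy": 0, "wz": 0}, {"x": 0, "y": 0, "z": 0.006, "wx": 0, "wy": 0, "wz": 0}, {"x": 0, "y": 0, "z": 0.006, "wx": 0, "wy": 0, "wz": 0}, {"x": 0, "y": 0, "z": 0.006, "wx": 0, "wy": 0, "wz": 0}, {"x": 0, "y": 0, "z": -0.1, "wx": 0, "wy": 0, "wz": 0}, {"x": 0, "y": 0, "z": -0.25, "wx": 0, "wy": 0, "wz": 0}, {"x": 0, "y": 0, "z": -0.4, "wx": 0, "wy": 0, "wz": 0}, {"x": -0.1, "y": 0, "z": -0.55, "wx": 0, "wy": 0, "wz": 0}, {"x": -0.4, "y": 0, "z": -0.55, "wx": 0, "wy": 0, "wz": 0}, {"x": -0.7, "y": 0, "z": -0.55, "wx": 0, "wy": 0, "wz": 0}, {"x": -1, "y": 0, "z": -0.55, "wx": 0, "wy": 0, "wz": 0}, {"x": -1, "y": 0, "z": -0.55, "wx": 0, "wy": 0, "wz": 0}], "hand": 0}}

```text
t: 33.3
eef_pos: [0.5363, 0.1015, 0.2159]
tool_rot: [0.002, 0.613, 0.79, 0.001]
contact_force: [1.6, 0.2, -0.7]
gripper_width: 0.499
```

Run:
```python
from h import *
o,p,r=pose();print(p,o["gripper_width"],o["t"])
im=snap("top",None);pl("top","door_handle",.115);pl("top","jar0_mid",.082,5)
im=snap("scene",None);pl("scene","door_handle",.115);pl("scene","jar0_mid",.082,5)
go([*J["J3"],.2],np.radians(93.7))
```

```text
[0.5363 0.1015 0.2159] 0.49855822190650717 33.3
top door_handle [192.1 313.1] 0.63 [0.3362 0.3258 0.115 ]
top door_handle [213.2 264.7] 0.3 [0.4719 0.2697 0.115 ]
top jar0_mid [207.9 260.6] 0.49 [0.4819 0.2909 0.082 ]
top jar0_mid [149.7 219.3] 0.3 [0.6012 0.4649 0.082 ]
scene door_handle [254.8 124.8] 0.76 [0.3211 0.3247 0.115 ]
scene door_handle [243.3 280.3] 0.21 [ 0.6024 -0.2132  0.115 ]
scene jar0_mid [258.1 123.6] 0.49 [0.308  0.3653 0.082 ]
scene jar0_mid [294.4 151.2] 0.44 [0.494  0.3011 0.082 ]
scene jar0_mid [323.9 275. ] 0.43 [ 0.7854 -0.0842  0.082 ]
shift [-1.1522 -0.3102  0.076 ] turn [ 0.0009  0.0008 -0.4406] rows>= 11.076392664499796
```

Emit:
{"api": "jog_arm", "payload": {"plan": [{"x": -0.2, "y": -0.05, "z": 0, "wx": 0, "wy": 0, "wz": -0.03}, {"x": -0.4, "y": -0.1, "z": 0, "wx": 0, "wy": 0, "wz": -0.07}, {"x": -0.6, "y": -0.2, "z": 0, "wx": 0, "wy": 0, "wz": -0.11}, {"x": -0.8, "y": -0.3, "z": 0, "wx": 0, "wy": 0, "wz": -0.15}, {"x": -1, "y": -0.31, "z": 0, "wx": 0, "wy": 0, "wz": -0.19}, {"x": -1, "y": -0.31, "z": 0, "wx": 0, "wy": 0, "wz": -0.23}, {"x": -1, "y": -0.31, "z": 0, "wx": 0, "wy": 0, "wz": -0.27}, {"x": -1, "y": -0.31, "z": 0, "wx": 0, "wy": 0, "wz": -0.31}, {"x": -1, "y": -0.31, "z": 0, "wx": 0, "wy": 0, "wz": -0.35}, {"x": -1, "y": -0.31, "z": 0, "wx": 0, "wy": 0, "wz": -0.39}, {"x": -1, "y": -0.31, "z": 0, "wx": 0, "wy": 0, "wz": -0.42}, {"x": -1, "y": -0.31, "z": 0, "wx": 0, "wy": 0, "wz": -0.44}], "hand": 0.3}}

```text
t: 34.6
eef_pos: [0.5258, -0.1023, 0.2153]
tool_rot: [0.002, -0.036, 0.999, 0.001]
contact_force: [-0.2, -0.0, 0.4]
gripper_width: 0.649
```

Run:
```python
from h import *
o,p,r=pose();print(p,o["q"],o["t"]);go([.5335,-.1345,.071],np.radians(93.7))
```

```text
[ 0.5258 -0.1023  0.2153] [ 0.5496  0.318  -0.5713  1.8776  0.2007  0.9994  1.5358] 34.6
shift [-0.0239 -0.1641  0.7216] turn [0.0004 0.0012 0.0025] rows>= 3.551212032470391
```

Emit:
{"api": "jog_arm", "payload": {"plan": [{"x": -0.02, "y": -0.1, "z": 0.02, "wx": 0, "wy": 0.001, "wz": 0.002}, {"x": -0.024, "y": -0.164, "z": 0.1, "wx": 0, "wy": 0.001, "wz": 0.002}, {"x": -0.024, "y": -0.164, "z": 0.2, "wx": 0, "wy": 0.001, "wz": 0.002}, {"x": -0.024, "y": -0.164, "z": 0.35, "wx": 0, "wy": 0.001, "wz": 0.002}, {"x": -0.024, "y": -0.164, "z": 0.5, "wx": 0, "wy": 0.001, "wz": 0.002}, {"x": -0.024, "y": -0.164, "z": 0.62, "wx": 0, "wy": 0.001, "wz": 0.002}, {"x": -0.024, "y": -0.164, "z": 0.7, "wx": 0, "wy": 0.001, "wz": 0.002}, {"x": -0.024, "y": -0.164, "z": 0.72, "wx": 0, "wy": 0.001, "wz": 0.002}, {"x": -0.024, "y": -0.164, "z": 0.72, "wx": 0, "wy": 0.001, "wz": 0.002}, {"x": -0.024, "y": -0.164, "z": 0.72, "wx": 0, "wy": 0.001, "wz": 0.002}]}}

```text
t: 35.43
eef_pos: [0.5345, -0.1333, 0.0721]
tool_rot: [0.001, -0.034, 0.999, 0.001]
contact_force: [-0.8, -0.6, 0.2]
gripper_width: 0.652
```

Emit:
{"api": "jog_arm", "payload": {"plan": [{"x": 0, "y": 0, "z": 0, "wx": 0, "wy": 0, "wz": 0}, {"x": 0, "y": 0, "z": 0, "wx": 0, "wy": 0, "wz": 0}, {"x": 0, "y": 0, "z": 0, "wx": 0, "wy": 0, "wz": 0}, {"x": 0, "y": 0, "z": 0, "wx": 0, "wy": 0, "wz": 0}, {"x": 0, "y": 0, "z": 0, "wx": 0, "wy": 0, "wz": 0}, {"x": 0, "y": 0, "z": 0, "wx": 0, "wy": 0, "wz": 0}], "hand": -1, "grip_force": 90}}

```text
t: 35.93
eef_pos: [0.5357, -0.1334, 0.0735]
tool_rot: [0.002, -0.034, 0.999, 0.0]
contact_force: [-0.5, 0.5, 7.4]
gripper_width: 0.252
```

Emit:
{"api": "jog_arm", "payload": {"plan": [{"x": 0, "y": 0, "z": -0.03, "wx": 0, "wy": 0, "wz": 0}, {"x": 0, "y": 0, "z": -0.1, "wx": 0, "wy": 0, "wz": 0}, {"x": 0, "y": 0, "z": -0.2, "wx": 0, "wy": 0, "wz": 0}, {"x": 0, "y": 0, "z": -0.3, "wx": 0, "wy": 0, "wz": 0}, {"x": 0, "y": 0, "z": -0.4, "wx": 0, "wy": 0, "wz": 0}, {"x": 0, "y": 0, "z": -0.5, "wx": 0, "wy": 0, "wz": 0}, {"x": 0, "y": 0, "z": -0.6, "wx": 0, "wy": 0, "wz": 0}, {"x": 0, "y": 0, "z": -0.66, "wx": 0, "wy": 0, "wz": 0}, {"x": 0, "y": 0, "z": -0.69, "wx": 0, "wy": 0, "wz": 0}, {"x": 0, "y": 0, "z": -0.69, "wx": 0, "wy": 0, "wz": 0}]}}

```text
t: 36.77
eef_pos: [0.5356, -0.1337, 0.2127]
tool_rot: [0.003, -0.034, 0.999, 0.0]
contact_force: [0.4, -0.3, -0.5]
gripper_width: 0.249
```

```bash
cat >> h.py <<'E'
def trans(P,ydir):
    """rows for a gentle transit: print world-frame remaining and per-call split"""
    o,p,r=pose();print(p,o["gripper_width"],o["contact_force"],"tilt",r.as_matrix()[:2,2]);return go(P,ydir)
E
python3 - <<'E'
from h import *
trans(slot(-76,1,.215),np.radians(14))
E
```

```text
[ 0.5356 -0.1337  0.2127] 0.2493850038960974 [ 0.4299 -0.3432 -0.4818] tilt [0.0064 0.0004]
shift [ 0.3424  2.0553 -0.0137] turn [0.0014 0.0017 0.4437] rows>= 11.155414380804054
```

Emit:
{"api": "jog_arm", "payload": {"plan": [{"x": 0, "y": 0.03, "z": 0, "wx": 0, "wy": 0, "wz": 0}, {"x": 0.01, "y": 0.1, "z": -0.02, "wx": 0, "wy": 0, "wz": 0}, {"x": 0.02, "y": 0.2, "z": -0.02, "wx": 0, "wy": 0, "wz": 0}, {"x": 0.04, "y": 0.3, "z": -0.02, "wx": 0, "wy": 0, "wz": 0}, {"x": 0.06, "y": 0.4, "z": -0.02, "wx": 0, "wy": 0, "wz": 0}, {"x": 0.08, "y": 0.5, "z": -0.02, "wx": 0, "wy": 0, "wz": 0}, {"x": 0.1, "y": 0.6, "z": -0.02, "wx": 0, "wy": 0, "wz": 0}, {"x": 0.12, "y": 0.7, "z": -0.02, "wx": 0, "wy": 0, "wz": 0}, {"x": 0.14, "y": 0.8, "z": -0.02, "wx": 0, "wy": 0, "wz": 0}, {"x": 0.16, "y": 0.9, "z": -0.02, "wx": 0, "wy": 0, "wz": 0}, {"x": 0.17, "y": 0.97, "z": -0.02, "wx": 0, "wy": 0, "wz": 0}, {"x": 0.17, "y": 1, "z": -0.02, "wx": 0, "wy": 0, "wz": 0}]}}

```text
t: 37.77
eef_pos: [0.4862, 0.0671, 0.2159]
tool_rot: [0.002, -0.036, 0.999, 0.0]
contact_force: [-0.6, 0.5, -2.0]
gripper_width: 0.251
```

Emit:
{"api": "jog_arm", "payload": {"plan": [{"x": 0, "y": 0.03, "z": 0, "wx": 0, "wy": 0, "wz": 0.03}, {"x": 0.01, "y": 0.1, "z": 0, "wx": 0, "wy": 0, "wz": 0.06}, {"x": 0.02, "y": 0.2, "z": 0, "wx": 0, "wy": 0, "wz": 0.1}, {"x": 0.04, "y": 0.3, "z": 0, "wx": 0, "wy": 0, "wz": 0.13}, {"x": 0.06, "y": 0.4, "z": 0, "wx": 0, "wy": 0, "wz": 0.16}, {"x": 0.08, "y": 0.5, "z": 0, "wx": 0, "wy": 0, "wz": 0.2}, {"x": 0.1, "y": 0.6, "z": 0, "wx": 0, "wy": 0, "wz": 0.23}, {"x": 0.12, "y": 0.7, "z": 0, "wx": 0, "wy": 0, "wz": 0.26}, {"x": 0.14, "y": 0.8, "z": 0, "wx": 0, "wy": 0, "wz": 0.3}, {"x": 0.16, "y": 0.9, "z": 0, "wx": 0, "wy": 0, "wz": 0.34}, {"x": 0.17, "y": 0.97, "z": 0, "wx": 0, "wy": 0, "wz": 0.38}, {"x": 0.17, "y": 1, "z": 0, "wx": 0, "wy": 0, "wz": 0.41}]}}

```text
t: 38.77
eef_pos: [0.4362, 0.2667, 0.2155]
tool_rot: [0.001, 0.572, 0.82, 0.002]
contact_force: [-1.0, 0.4, -0.4]
gripper_width: 0.253
```

Run:
```python
from h import *
trans(slot(-76,1,.108),np.radians(14))
```

```text
[0.4362 0.2667 0.2155] 0.2525955192201896 [-1.001   0.4163 -0.4433] tilt [0.0034 0.0018]
shift [0.0179 0.0224 0.5375] turn [ 0.0012 -0.0002  0.0344] rows>= 2.581695124440503
```

Emit:
{"api": "jog_arm", "payload": {"plan": [{"x": 0.009, "y": 0.011, "z": 0, "wx": 0, "wy": 0, "wz": 0.017}, {"x": 0.018, "y": 0.022, "z": 0, "wx": 0.001, "wy": 0, "wz": 0.034}, {"x": 0.018, "y": 0.022, "z": 0.03, "wx": 0.001, "wy": 0, "wz": 0.034}, {"x": 0.018, "y": 0.022, "z": 0.1, "wx": 0.001, "wy": 0, "wz": 0.034}, {"x": 0.018, "y": 0.022, "z": 0.19, "wx": 0.001, "wy": 0, "wz": 0.034}, {"x": 0.018, "y": 0.022, "z": 0.28, "wx": 0.001, "wy": 0, "wz": 0.034}, {"x": 0.018, "y": 0.022, "z": 0.37, "wx": 0.001, "wy": 0, "wz": 0.034}, {"x": 0.018, "y": 0.022, "z": 0.45, "wx": 0.001, "wy": 0, "wz": 0.034}, {"x": 0.018, "y": 0.022, "z": 0.51, "wx": 0.001, "wy": 0, "wz": 0.034}, {"x": 0.018, "y": 0.022, "z": 0.54, "wx": 0.001, "wy": 0, "wz": 0.034}, {"x": 0.018, "y": 0.022, "z": 0.547, "wx": 0.001, "wy": 0, "wz": 0.034}, {"x": 0.018, "y": 0.022, "z": 0.547, "wx": 0.001, "wy": 0, "wz": 0.034}]}}

```text
t: 39.77
eef_pos: [0.4394, 0.2718, 0.106]
tool_rot: [-0.0, 0.615, 0.788, 0.0]
contact_force: [-1.1, -0.2, -1.5]
gripper_width: 0.25
```

Emit:
{"api": "jog_arm", "payload": {"plan": [{"x": 0, "y": 0, "z": 0.005, "wx": 0, "wy": 0, "wz": 0}, {"x": 0, "y": 0, "z": 0.01, "wx": 0, "wy": 0, "wz": 0}]}}

```text
t: 39.93
eef_pos: [0.44, 0.2722, 0.1047]
tool_rot: [0.0, 0.615, 0.789, 0.001]
contact_force: [-0.8, -0.2, -1.4]
gripper_width: 0.248
```

Emit:
{"api": "jog_arm", "payload": {"plan": [{"x": 0, "y": 0, "z": 0.004, "wx": 0, "wy": 0, "wz": 0}, {"x": 0, "y": 0, "z": 0.004, "wx": 0, "wy": 0, "wz": 0}, {"x": 0, "y": 0, "z": 0.004, "wx": 0, "wy": 0, "wz": 0}, {"x": 0, "y": 0, "z": 0.004, "wx": 0, "wy": 0, "wz": 0}, {"x": 0, "y": 0, "z": -0.1, "wx": 0, "wy": 0, "wz": 0}, {"x": 0, "y": 0, "z": -0.25, "wx": 0, "wy": 0, "wz": 0}, {"x": 0, "y": 0, "z": -0.4, "wx": 0, "wy": 0, "wz": 0}, {"x": -0.1, "y": 0, "z": -0.55, "wx": 0, "wy": 0, "wz": 0}, {"x": -0.4, "y": 0.05, "z": -0.55, "wx": 0, "wy": 0, "wz": 0}, {"x": -0.7, "y": 0.1, "z": -0.55, "wx": 0, "wy": 0, "wz": 0}, {"x": -1, "y": 0.15, "z": -0.55, "wx": 0, "wy": 0, "wz": 0}, {"x": -1, "y": 0.2, "z": -0.55, "wx": 0, "wy": 0, "wz": 0}], "hand": -0.1}}

```text
t: 40.93
eef_pos: [0.5171, 0.1008, 0.2151]
tool_rot: [0.001, 0.615, 0.789, 0.001]
contact_force: [1.6, 1.3, -0.4]
gripper_width: 0.45
```

Run:
```python
from h import *
trans([.5338,-.213,.071],np.radians(93.7))
```

```text
[0.5171 0.1008 0.2151] 0.45048347611441586 [ 1.6079  1.3264 -0.4136] tilt [0.002  0.0008]
shift [-1.5423 -0.3034  0.7196] turn [ 0.0006  0.0004 -0.4421] rows>= 11.115508166269377
```

Emit:
{"api": "jog_arm", "payload": {"plan": [{"x": -0.2, "y": -0.05, "z": 0, "wx": 0, "wy": 0, "wz": -0.03}, {"x": -0.4, "y": -0.1, "z": 0, "wx": 0, "wy": 0, "wz": -0.07}, {"x": -0.6, "y": -0.2, "z": 0, "wx": 0, "wy": 0, "wz": -0.11}, {"x": -0.8, "y": -0.3, "z": 0, "wx": 0, "wy": 0, "wz": -0.15}, {"x": -1, "y": -0.3, "z": 0, "wx": 0, "wy": 0, "wz": -0.19}, {"x": -1, "y": -0.3, "z": 0, "wx": 0, "wy": 0, "wz": -0.23}, {"x": -1, "y": -0.3, "z": 0, "wx": 0, "wy": 0, "wz": -0.27}, {"x": -1, "y": -0.3, "z": 0, "wx": 0, "wy": 0, "wz": -0.31}, {"x": -1, "y": -0.3, "z": 0, "wx": 0, "wy": 0, "wz": -0.35}, {"x": -1, "y": -0.3, "z": 0, "wx": 0, "wy": 0, "wz": -0.39}, {"x": -1, "y": -0.3, "z": 0, "wx": 0, "wy": 0, "wz": -0.42}, {"x": -1, "y": -0.3, "z": 0, "wx": 0, "wy": 0, "wz": -0.442}], "hand": 0.3}}

```text
t: 41.93
eef_pos: [0.5077, -0.1078, 0.215]
tool_rot: [0.001, -0.035, 0.999, 0.0]
contact_force: [0.7, 0.6, -1.1]
gripper_width: 0.643
```

Run:
```python
from h import *
trans([.5338,-.213,.071],np.radians(93.7))
```

```text
[ 0.5077 -0.1078  0.215 ] 0.6434954625207575 [ 0.6831  0.6418 -1.0937] tilt [0.002  0.0008]
shift [-0.0919 -0.5344  0.7201] turn [0.0002 0.0007 0.0018] rows>= 4.323310568131468
```

Emit:
{"api": "jog_arm", "payload": {"plan": [{"x": -0.05, "y": -0.2, "z": 0, "wx": 0, "wy": 0, "wz": 0.002}, {"x": -0.092, "y": -0.4, "z": 0, "wx": 0, "wy": 0, "wz": 0.002}, {"x": -0.092, "y": -0.534, "z": 0.05, "wx": 0, "wy": 0, "wz": 0.002}, {"x": -0.092, "y": -0.534, "z": 0.1, "wx": 0, "wy": 0, "wz": 0.002}, {"x": -0.092, "y": -0.534, "z": 0.25, "wx": 0, "wy": 0, "wz": 0.002}, {"x": -0.092, "y": -0.534, "z": 0.4, "wx": 0, "wy": 0, "wz": 0.002}, {"x": -0.092, "y": -0.534, "z": 0.55, "wx": 0, "wy": 0, "wz": 0.002}, {"x": -0.092, "y": -0.534, "z": 0.67, "wx": 0, "wy": 0, "wz": 0.002}, {"x": -0.092, "y": -0.534, "z": 0.72, "wx": 0, "wy": 0, "wz": 0.002}, {"x": -0.092, "y": -0.534, "z": 0.72, "wx": 0, "wy": 0, "wz": 0.002}, {"x": -0.092, "y": -0.534, "z": 0.72, "wx": 0, "wy": 0, "wz": 0.002}]}}

```text
t: 42.85
eef_pos: [0.5341, -0.2127, 0.0715]
tool_rot: [0.001, -0.032, 0.999, 0.0]
contact_force: [0.6, -1.1, 0.4]
gripper_width: 0.651
```

Emit:
{"api": "jog_arm", "payload": {"plan": [{"x": 0, "y": 0, "z": 0, "wx": 0, "wy": 0, "wz": 0}, {"x": 0, "y": 0, "z": 0, "wx": 0, "wy": 0, "wz": 0}, {"x": 0, "y": 0, "z": 0, "wx": 0, "wy": 0, "wz": 0}, {"x": 0, "y": 0, "z": 0, "wx": 0, "wy": 0, "wz": 0}, {"x": 0, "y": 0, "z": 0, "wx": 0, "wy": 0, "wz": 0}, {"x": 0, "y": 0, "z": 0, "wx": 0, "wy": 0, "wz": 0}], "hand": -1, "grip_force": 90}}

```text
t: 43.35
eef_pos: [0.5355, -0.2133, 0.0734]
tool_rot: [0.003, -0.032, 0.999, -0.0]
contact_force: [-1.3, 0.3, 6.7]
gripper_width: 0.254
```

Emit:
{"api": "jog_arm", "payload": {"plan": [{"x": 0, "y": 0, "z": -0.03, "wx": 0, "wy": 0, "wz": 0}, {"x": 0, "y": 0, "z": -0.1, "wx": 0, "wy": 0, "wz": 0}, {"x": 0, "y": 0, "z": -0.2, "wx": 0, "wy": 0, "wz": 0}, {"x": 0, "y": 0, "z": -0.3, "wx": 0, "wy": 0, "wz": 0}, {"x": 0, "y": 0, "z": -0.4, "wx": 0, "wy": 0, "wz": 0}, {"x": 0, "y": 0, "z": -0.5, "wx": 0, "wy": 0, "wz": 0}, {"x": 0, "y": 0, "z": -0.6, "wx": 0, "wy": 0, "wz": 0}, {"x": 0, "y": 0, "z": -0.67, "wx": 0, "wy": 0, "wz": 0}, {"x": 0, "y": 0, "z": -0.71, "wx": 0, "wy": 0, "wz": 0}, {"x": 0, "y": 0, "z": -0.71, "wx": 0, "wy": 0, "wz": 0}]}}

```text
t: 44.18
eef_pos: [0.5358, -0.2135, 0.2178]
tool_rot: [0.004, -0.032, 0.999, -0.001]
contact_force: [0.1, -0.3, -0.3]
gripper_width: 0.252
```

Run:
```python
from h import *
print(slot(-76,0,.2));trans(slot(-76,0,.215),np.radians(14))
```

```text
[0.3891 0.2592 0.2   ]
[ 0.5358 -0.2135  0.2178] 0.2515322048725386 [ 0.1153 -0.3306 -0.3461] tilt [ 0.0088 -0.002 ]
shift [0.5814 2.4054 0.0028] turn [0.0012 0.0029 0.4425] rows>= 11.868636349378578
```

Emit:
{"api": "jog_arm", "payload": {"plan": [{"x": 0, "y": 0.03, "z": 0, "wx": 0, "wy": 0, "wz": 0}, {"x": 0.01, "y": 0.1, "z": 0, "wx": 0, "wy": 0, "wz": 0}, {"x": 0.03, "y": 0.2, "z": 0, "wx": 0, "wy": 0, "wz": 0}, {"x": 0.05, "y": 0.3, "z": 0, "wx": 0, "wy": 0, "wz": 0}, {"x": 0.08, "y": 0.4, "z": 0, "wx": 0, "wy": 0, "wz": 0}, {"x": 0.11, "y": 0.5, "z": 0, "wx": 0, "wy": 0, "wz": 0}, {"x": 0.14, "y": 0.6, "z": 0, "wx": 0, "wy": 0, "wz": 0}, {"x": 0.17, "y": 0.7, "z": 0, "wx": 0, "wy": 0, "wz": 0}, {"x": 0.2, "y": 0.8, "z": 0, "wx": 0, "wy": 0, "wz": 0}, {"x": 0.22, "y": 0.9, "z": 0, "wx": 0, "wy": 0, "wz": 0}, {"x": 0.23, "y": 0.97, "z": 0, "wx": 0, "wy": 0, "wz": 0}, {"x": 0.23, "y": 1, "z": 0, "wx": 0, "wy": 0, "wz": 0}]}}

```text
t: 45.18
eef_pos: [0.4752, -0.0134, 0.2161]
tool_rot: [0.003, -0.034, 0.999, -0.001]
contact_force: [0.5, 0.5, -1.2]
gripper_width: 0.251
```

Emit:
{"api": "jog_arm", "payload": {"plan": [{"x": 0, "y": 0.03, "z": 0, "wx": 0, "wy": 0, "wz": 0.03}, {"x": 0.01, "y": 0.1, "z": 0, "wx": 0, "wy": 0, "wz": 0.06}, {"x": 0.03, "y": 0.2, "z": 0, "wx": 0, "wy": 0, "wz": 0.1}, {"x": 0.05, "y": 0.3, "z": 0, "wx": 0, "wy": 0, "wz": 0.13}, {"x": 0.08, "y": 0.4, "z": 0, "wx": 0, "wy": 0, "wz": 0.16}, {"x": 0.11, "y": 0.5, "z": 0, "wx": 0, "wy": 0, "wz": 0.2}, {"x": 0.14, "y": 0.6, "z": 0, "wx": 0, "wy": 0, "wz": 0.23}, {"x": 0.17, "y": 0.7, "z": 0, "wx": 0, "wy": 0, "wz": 0.26}, {"x": 0.2, "y": 0.8, "z": 0, "wx": 0, "wy": 0, "wz": 0.3}, {"x": 0.23, "y": 0.9, "z": 0, "wx": 0, "wy": 0, "wz": 0.34}, {"x": 0.25, "y": 0.97, "z": 0, "wx": 0, "wy": 0, "wz": 0.38}, {"x": 0.25, "y": 1, "z": 0, "wx": 0, "wy": 0, "wz": 0.41}]}}

```text
t: 46.18
eef_pos: [0.4099, 0.185, 0.2148]
tool_rot: [0.003, 0.574, 0.819, 0.001]
contact_force: [0.2, -0.2, -0.8]
gripper_width: 0.252
```

Run:
```python
from h import *
trans(slot(-76,0,.106),np.radians(14))
```

```text
[0.4099 0.185  0.2148] 0.25185243018007464 [ 0.2342 -0.1922 -0.75  ] tilt [ 0.0055 -0.0011]
shift [0.3861 0.026  0.5431] turn [0.0016 0.0009 0.033 ] rows>= 3.1980897878192582
```

Gentle leg in tool x, then descend.

Emit:
{"api": "jog_arm", "payload": {"plan": [{"x": 0.01, "y": 0, "z": 0, "wx": 0, "wy": 0, "wz": 0.01}, {"x": 0.03, "y": 0.01, "z": 0, "wx": 0, "wy": 0, "wz": 0.02}, {"x": 0.07, "y": 0.02, "z": 0, "wx": 0, "wy": 0, "wz": 0.03}, {"x": 0.12, "y": 0.026, "z": 0, "wx": 0.001, "wy": 0, "wz": 0.033}, {"x": 0.17, "y": 0.026, "z": 0, "wx": 0.001, "wy": 0, "wz": 0.033}, {"x": 0.22, "y": 0.026, "z": 0, "wx": 0.001, "wy": 0, "wz": 0.033}, {"x": 0.27, "y": 0.026, "z": 0, "wx": 0.001, "wy": 0, "wz": 0.033}, {"x": 0.32, "y": 0.026, "z": 0, "wx": 0.001, "wy": 0, "wz": 0.033}, {"x": 0.355, "y": 0.026, "z": 0, "wx": 0.001, "wy": 0, "wz": 0.033}, {"x": 0.375, "y": 0.026, "z": 0, "wx": 0.001, "wy": 0, "wz": 0.033}, {"x": 0.386, "y": 0.026, "z": 0, "wx": 0.001, "wy": 0, "wz": 0.033}, {"x": 0.386, "y": 0.026, "z": 0, "wx": 0.001, "wy": 0, "wz": 0.033}]}}

```text
t: 47.18
eef_pos: [0.3883, 0.2596, 0.2146]
tool_rot: [0.002, 0.615, 0.788, -0.0]
contact_force: [0.0, 0.5, -0.8]
gripper_width: 0.248
```

Run:
```python
from h import *
trans(slot(-76,0,.106),np.radians(14))
a=snap("scene",None);o,p,r=pose()
t=np.linspace(0,2*np.pi,40)
P=np.array([proj("scene",p+r.apply([.02*np.cos(u),.02*np.sin(u),.0695])) for u in t]);print("bottom ellipse",P.min(0),P.max(0))
h=cv2.cvtColor(a,cv2.COLOR_RGB2HSV);m=((h[...,1]<60)&(h[...,2]>75)).astype(np.uint8)
x0,y0=P.min(0).astype(int)-[10,8];x1,y1=P.max(0).astype(int)+10
for row in range(y0,y1):
    xs=np.where(m[row,x0:x1])[0]
    if len(xs):print(row,xs.min()+x0,xs.max()+x0,end="; ")
```

```text
[0.3883 0.2596 0.2146] 0.24832760416046243 [ 0.0416  0.5212 -0.8296] tilt [ 0.0025 -0.002 ]
shift [-0.0017  0.0021  0.543 ] turn [0.0006 0.0008 0.0002] rows>= 2.6043487288187808
bottom ellipse [255.4441 132.1751] [267.1182 140.4745]
124 256 265; 125 256 265; 126 256 265; 127 256 265; 128 256 265; 129 256 265; 130 256 265; 131 256 266; 132 256 266; 133 256 266; 134 256 267; 135 248 267; 136 248 267; 137 248 266; 138 249 264; 139 259 263; 147 272 272; 148 271 273; 149 271 274;
```

Emit:
{"api": "jog_arm", "payload": {"plan": [{"x": 0, "y": 0, "z": 0.03, "wx": 0, "wy": 0, "wz": 0}, {"x": 0, "y": 0, "z": 0.1, "wx": 0, "wy": 0, "wz": 0}, {"x": 0, "y": 0, "z": 0.19, "wx": 0, "wy": 0, "wz": 0}, {"x": 0, "y": 0, "z": 0.28, "wx": 0, "wy": 0, "wz": 0}, {"x": 0, "y": 0, "z": 0.37, "wx": 0, "wy": 0, "wz": 0}, {"x": 0, "y": 0, "z": 0.45, "wx": 0, "wy": 0, "wz": 0}, {"x": 0, "y": 0, "z": 0.51, "wx": 0, "wy": 0, "wz": 0}, {"x": 0, "y": 0, "z": 0.54, "wx": 0, "wy": 0, "wz": 0}, {"x": 0, "y": 0, "z": 0.548, "wx": 0, "wy": 0, "wz": 0}, {"x": 0, "y": 0, "z": 0.548, "wx": 0, "wy": 0, "wz": 0}, {"x": 0, "y": 0, "z": 0.548, "wx": 0, "wy": 0, "wz": 0}]}}

```text
t: 48.15
eef_pos: [0.3891, 0.2592, 0.1053]
tool_rot: [0.002, 0.616, 0.788, 0.0]
contact_force: [-0.4, -0.4, -0.9]
gripper_width: 0.252
```

Emit:
{"api": "jog_arm", "payload": {"plan": [{"x": 0, "y": 0, "z": 0.004, "wx": 0, "wy": 0, "wz": 0}, {"x": 0, "y": 0, "z": 0.004, "wx": 0, "wy": 0, "wz": 0}, {"x": 0, "y": 0, "z": 0.004, "wx": 0, "wy": 0, "wz": 0}, {"x": 0, "y": 0, "z": 0.004, "wx": 0, "wy": 0, "wz": 0}, {"x": 0, "y": 0, "z": -0.1, "wx": 0, "wy": 0, "wz": 0}, {"x": 0, "y": 0, "z": -0.25, "wx": 0, "wy": 0, "wz": 0}, {"x": 0, "y": 0, "z": -0.4, "wx": 0, "wy": 0, "wz": 0}, {"x": -0.05, "y": 0, "z": -0.55, "wx": 0, "wy": 0, "wz": 0}, {"x": -0.3, "y": 0.1, "z": -0.55, "wx": 0, "wy": 0, "wz": 0}, {"x": -0.6, "y": 0.25, "z": -0.55, "wx": 0, "wy": 0, "wz": 0}, {"x": -0.9, "y": 0.4, "z": -0.55, "wx": 0, "wy": 0, "wz": 0}, {"x": -1, "y": 0.5, "z": -0.55, "wx": 0, "wy": 0, "wz": 0}], "hand": -0.1}}

```text
t: 49.15
eef_pos: [0.4999, 0.121, 0.2165]
tool_rot: [0.003, 0.616, 0.788, 0.0]
contact_force: [0.7, 1.2, 0.1]
gripper_width: 0.454
```

Run:
```python
from h import *
trans([.606,-.2145,.071],np.radians(93.7))
```

```text
[0.4999 0.121  0.2165] 0.45397564081985964 [0.7255 1.1727 0.1152] tilt [ 0.0043 -0.0027]
shift [-1.7534  0.106   0.7342] turn [ 0.0001  0.0017 -0.4427] rows>= 11.130223633129038
```

Emit:
{"api": "jog_arm", "payload": {"plan": [{"x": -0.2, "y": 0.05, "z": 0, "wx": 0, "wy": 0, "wz": -0.03}, {"x": -0.4, "y": 0.1, "z": 0, "wx": 0, "wy": 0, "wz": -0.07}, {"x": -0.6, "y": 0.1, "z": 0, "wx": 0, "wy": 0, "wz": -0.11}, {"x": -0.8, "y": 0.1, "z": 0, "wx": 0, "wy": 0, "wz": -0.15}, {"x": -1, "y": 0.1, "z": 0, "wx": 0, "wy": 0, "wz": -0.19}, {"x": -1, "y": 0.1, "z": 0, "wx": 0, "wy": 0, "wz": -0.23}, {"x": -1, "y": 0.1, "z": 0, "wx": 0, "wy": 0, "wz": -0.27}, {"x": -1, "y": 0.1, "z": 0, "wx": 0, "wy": 0, "wz": -0.31}, {"x": -1, "y": 0.1, "z": 0, "wx": 0, "wy": 0, "wz": -0.35}, {"x": -1, "y": 0.1, "z": 0, "wx": 0, "wy": 0, "wz": -0.39}, {"x": -1, "y": 0.1, "z": 0, "wx": 0, "wy": 0, "wz": -0.42}, {"x": -1, "y": 0.1, "z": 0, "wx": 0, "wy": 0, "wz": -0.443}], "hand": 0.3}}

```text
t: 50.15
eef_pos: [0.5676, -0.0683, 0.2173]
tool_rot: [0.002, -0.036, 0.999, -0.001]
contact_force: [-0.7, 0.2, -0.4]
gripper_width: 0.651
```

Run:
```python
from h import *
trans([.606,-.2145,.071],np.radians(93.7))
```

```text
[ 0.5676 -0.0683  0.2173] 0.6506952007419702 [-0.7017  0.1977 -0.3914] tilt [ 0.0042 -0.0026]
shift [-0.1362 -0.7405  0.7341] turn [-0.0009  0.0013  0.0022] rows>= 5.043272533711954
```

Emit:
{"api": "jog_arm", "payload": {"plan": [{"x": -0.05, "y": -0.2, "z": 0, "wx": 0, "wy": 0.001, "wz": 0.002}, {"x": -0.1, "y": -0.4, "z": 0, "wx": 0, "wy": 0.001, "wz": 0.002}, {"x": -0.136, "y": -0.6, "z": 0, "wx": 0, "wy": 0.001, "wz": 0.002}, {"x": -0.136, "y": -0.74, "z": 0.05, "wx": 0, "wy": 0.001, "wz": 0.002}, {"x": -0.136, "y": -0.74, "z": 0.1, "wx": 0, "wy": 0.001, "wz": 0.002}, {"x": -0.136, "y": -0.74, "z": 0.25, "wx": 0, "wy": 0.001, "wz": 0.002}, {"x": -0.136, "y": -0.74, "z": 0.42, "wx": 0, "wy": 0.001, "wz": 0.002}, {"x": -0.136, "y": -0.74, "z": 0.58, "wx": 0, "wy": 0.001, "wz": 0.002}, {"x": -0.136, "y": -0.74, "z": 0.69, "wx": 0, "wy": 0.001, "wz": 0.002}, {"x": -0.136, "y": -0.74, "z": 0.734, "wx": 0, "wy": 0.001, "wz": 0.002}, {"x": -0.136, "y": -0.74, "z": 0.734, "wx": 0, "wy": 0.001, "wz": 0.002}, {"x": -0.136, "y": -0.74, "z": 0.734, "wx": 0, "wy": 0.001, "wz": 0.002}]}}

```text
t: 51.15
eef_pos: [0.6064, -0.2142, 0.0717]
tool_rot: [0.001, -0.033, 0.999, -0.001]
contact_force: [0.7, -0.7, 0.6]
gripper_width: 0.65
```

Emit:
{"api": "jog_arm", "payload": {"plan": [{"x": 0, "y": 0, "z": 0, "wx": 0, "wy": 0, "wz": 0}, {"x": 0, "y": 0, "z": 0, "wx": 0, "wy": 0, "wz": 0}, {"x": 0, "y": 0, "z": 0, "wx": 0, "wy": 0, "wz": 0}, {"x": 0, "y": 0, "z": 0, "wx": 0, "wy": 0, "wz": 0}, {"x": 0, "y": 0, "z": 0, "wx": 0, "wy": 0, "wz": 0}, {"x": 0, "y": 0, "z": 0, "wx": 0, "wy": 0, "wz": 0}], "hand": -1, "grip_force": 90}}

```text
t: 51.65
eef_pos: [0.6079, -0.2147, 0.0738]
tool_rot: [0.002, -0.032, 0.999, -0.002]
contact_force: [0.3, -0.9, 7.7]
gripper_width: 0.255
```

Emit:
{"api": "jog_arm", "payload": {"plan": [{"x": 0, "y": 0, "z": -0.03, "wx": 0, "wy": 0, "wz": 0}, {"x": 0, "y": 0, "z": -0.1, "wx": 0, "wy": 0, "wz": 0}, {"x": 0, "y": 0, "z": -0.2, "wx": 0, "wy": 0, "wz": 0}, {"x": 0, "y": 0, "z": -0.3, "wx": 0, "wy": 0, "wz": 0}, {"x": 0, "y": 0, "z": -0.4, "wx": 0, "wy": 0, "wz": 0}, {"x": 0, "y": 0, "z": -0.5, "wx": 0, "wy": 0, "wz": 0}, {"x": 0, "y": 0, "z": -0.6, "wx": 0, "wy": 0, "wz": 0}, {"x": 0, "y": 0, "z": -0.68, "wx": 0, "wy": 0, "wz": 0}, {"x": 0, "y": 0, "z": -0.74, "wx": 0, "wy": 0, "wz": 0}, {"x": 0, "y": 0, "z": -0.74, "wx": 0, "wy": 0, "wz": 0}]}}

```text
t: 52.48
eef_pos: [0.6086, -0.2141, 0.2255]
tool_rot: [0.005, -0.033, 0.999, -0.003]
contact_force: [-0.8, 0.4, -1.5]
gripper_width: 0.25
```

Run:
```python
from h import *
print(slot(-76,3,.2));trans(slot(-76,3,.22),np.radians(14))
```

```text
[0.5404 0.2969 0.2   ]
[ 0.6086 -0.2141  0.2255] 0.25044086544353933 [-0.7888  0.3568 -1.5386] tilt [ 0.0098 -0.0055]
shift [0.1744 2.572  0.01  ] turn [0.0004 0.0039 0.4429] rows>= 12.36435695826597
```

Emit:
{"api": "jog_arm", "payload": {"plan": [{"x": 0, "y": 0.03, "z": 0, "wx": 0, "wy": 0, "wz": 0}, {"x": 0.02, "y": 0.1, "z": 0, "wx": 0, "wy": 0, "wz": 0}, {"x": 0.05, "y": 0.2, "z": 0, "wx": 0, "wy": 0, "wz": 0}, {"x": 0.08, "y": 0.3, "z": 0, "wx": 0, "wy": 0, "wz": 0}, {"x": 0.11, "y": 0.4, "z": 0, "wx": 0, "wy": 0, "wz": 0}, {"x": 0.14, "y": 0.5, "z": 0, "wx": 0, "wy": 0, "wz": 0}, {"x": 0.16, "y": 0.6, "z": 0, "wx": 0, "wy": 0, "wz": 0}, {"x": 0.18, "y": 0.7, "z": 0, "wx": 0, "wy": 0, "wz": 0}, {"x": 0.19, "y": 0.8, "z": 0, "wx": 0, "wy": 0, "wz": 0}, {"x": 0.2, "y": 0.9, "z": 0, "wx": 0, "wy": 0, "wz": 0}, {"x": 0.2, "y": 0.97, "z": 0, "wx": 0, "wy": 0, "wz": 0}, {"x": 0.2, "y": 1, "z": 0, "wx": 0, "wy": 0, "wz": 0}]}}

```text
t: 53.48
eef_pos: [0.5539, -0.013, 0.223]
tool_rot: [0.004, -0.035, 0.999, -0.002]
contact_force: [-0.1, -0.2, -1.5]
gripper_width: 0.25
```

Emit:
{"api": "jog_arm", "payload": {"plan": [{"x": 0, "y": 0.03, "z": 0, "wx": 0, "wy": 0, "wz": 0.03}, {"x": 0, "y": 0.1, "z": 0, "wx": 0, "wy": 0, "wz": 0.06}, {"x": 0, "y": 0.2, "z": 0, "wx": 0, "wy": 0, "wz": 0.1}, {"x": 0, "y": 0.3, "z": 0, "wx": 0, "wy": 0, "wz": 0.13}, {"x": 0, "y": 0.4, "z": 0, "wx": 0, "wy": 0, "wz": 0.16}, {"x": 0, "y": 0.5, "z": 0, "wx": 0, "wy": 0, "wz": 0.2}, {"x": 0, "y": 0.6, "z": 0, "wx": 0, "wy": 0, "wz": 0.23}, {"x": 0, "y": 0.7, "z": 0, "wx": 0, "wy": 0, "wz": 0.26}, {"x": 0, "y": 0.8, "z": 0, "wx": 0, "wy": 0, "wz": 0.3}, {"x": 0, "y": 0.9, "z": 0, "wx": 0, "wy": 0, "wz": 0.34}, {"x": 0, "y": 0.97, "z": 0, "wx": 0, "wy": 0, "wz": 0.38}, {"x": 0, "y": 1, "z": 0, "wx": 0, "wy": 0, "wz": 0.41}]}}

```text
t: 54.48
eef_pos: [0.5384, 0.1894, 0.2213]
tool_rot: [0.003, 0.573, 0.819, 0.0]
contact_force: [0.0, 0.4, -1.6]
gripper_width: 0.252
```

Run:
```python
from h import *
trans(slot(-76,3,.106),np.radians(14))
```

```text
[0.5384 0.1894 0.2213] 0.25190090417524996 [ 0.0097  0.3692 -1.5879] tilt [ 0.0062 -0.0033]
shift [0.5048 0.1912 0.5749] turn [0.0016 0.0016 0.0336] rows>= 3.782415984968091
```

Emit:
{"api": "jog_arm", "payload": {"plan": [{"x": 0.01, "y": 0.01, "z": 0, "wx": 0, "wy": 0, "wz": 0.01}, {"x": 0.04, "y": 0.03, "z": 0, "wx": 0, "wy": 0, "wz": 0.02}, {"x": 0.09, "y": 0.06, "z": 0, "wx": 0, "wy": 0, "wz": 0.03}, {"x": 0.15, "y": 0.09, "z": 0, "wx": 0.001, "wy": 0.001, "wz": 0.034}, {"x": 0.22, "y": 0.12, "z": 0, "wx": 0.001, "wy": 0.001, "wz": 0.034}, {"x": 0.29, "y": 0.15, "z": 0, "wx": 0.001, "wy": 0.001, "wz": 0.034}, {"x": 0.36, "y": 0.17, "z": 0, "wx": 0.001, "wy": 0.001, "wz": 0.034}, {"x": 0.42, "y": 0.185, "z": 0, "wx": 0.001, "wy": 0.001, "wz": 0.034}, {"x": 0.47, "y": 0.19, "z": 0, "wx": 0.001, "wy": 0.001, "wz": 0.034}, {"x": 0.495, "y": 0.19, "z": 0, "wx": 0.001, "wy": 0.001, "wz": 0.034}, {"x": 0.505, "y": 0.19, "z": 0, "wx": 0.001, "wy": 0.001, "wz": 0.034}, {"x": 0.505, "y": 0.19, "z": 0, "wx": 0.001, "wy": 0.001, "wz": 0.034}]}}

```text
t: 55.48
eef_pos: [0.5391, 0.2974, 0.2209]
tool_rot: [0.001, 0.616, 0.788, 0.0]
contact_force: [-0.3, -0.1, -1.2]
gripper_width: 0.253
```

Run:
```python
from h import *
trans(slot(-76,3,.105),np.radians(14))
a=snap("scene",None);o,p,r=pose()
t=np.linspace(0,2*np.pi,40)
P=np.array([proj("scene",p+r.apply([.02*np.cos(u),.02*np.sin(u),.0698])) for u in t]);print("bottom ellipse",P.min(0),P.max(0))
h=cv2.cvtColor(a,cv2.COLOR_RGB2HSV);m=((h[...,1]<60)&(h[...,2]>75)).astype(np.uint8)
x0,y0=P.min(0).astype(int)-[6,5];x1,y1=P.max(0).astype(int)+6
for row in range(y0,y1):
    xs=np.where(m[row,x0:x1])[0]
    if len(xs):print(row,xs.min()+x0,xs.max()+x0,end="; ")
```

```text
[0.5391 0.2974 0.2209] 0.25289281536688063 [-0.3362 -0.1246 -1.1966] tilt [ 0.0022 -0.0015]
shift [-0.0028  0.0047  0.5797] turn [ 0.0006  0.0006 -0.0002] rows>= 2.78025342759821
bottom ellipse [299.8383 137.9922] [311.7839 146.5848]
132 302 311; 133 302 311; 134 302 311; 135 302 311; 136 301 311; 137 301 311; 138 301 311; 139 301 311; 140 301 311; 141 301 311; 142 302 311; 143 302 310; 144 302 310; 145 303 308; 150 295 296; 151 295 296;
```

Emit:
{"api": "jog_arm", "payload": {"plan": [{"x": 0, "y": 0, "z": 0.03, "wx": 0, "wy": 0, "wz": 0}, {"x": 0, "y": 0, "z": 0.1, "wx": 0, "wy": 0, "wz": 0}, {"x": 0, "y": 0, "z": 0.19, "wx": 0, "wy": 0, "wz": 0}, {"x": 0, "y": 0, "z": 0.28, "wx": 0, "wy": 0, "wz": 0}, {"x": 0, "y": 0, "z": 0.37, "wx": 0, "wy": 0, "wz": 0}, {"x": 0, "y": 0, "z": 0.46, "wx": 0, "wy": 0, "wz": 0}, {"x": 0, "y": 0, "z": 0.53, "wx": 0, "wy": 0, "wz": 0}, {"x": 0, "y": 0, "z": 0.565, "wx": 0, "wy": 0, "wz": 0}, {"x": 0, "y": 0, "z": 0.577, "wx": 0, "wy": 0, "wz": 0}, {"x": 0, "y": 0, "z": 0.577, "wx": 0, "wy": 0, "wz": 0}, {"x": 0, "y": 0, "z": 0.577, "wx": 0, "wy": 0, "wz": 0}]}}

```text
t: 56.45
eef_pos: [0.5403, 0.2967, 0.1061]
tool_rot: [0.002, 0.616, 0.787, 0.001]
contact_force: [-0.1, -0.7, -1.4]
gripper_width: 0.249
```

Emit:
{"api": "jog_arm", "payload": {"plan": [{"x": 0, "y": 0, "z": 0.004, "wx": 0, "wy": 0, "wz": 0}, {"x": 0, "y": 0, "z": 0.004, "wx": 0, "wy": 0, "wz": 0}, {"x": 0, "y": 0, "z": 0.004, "wx": 0, "wy": 0, "wz": 0}, {"x": 0, "y": 0, "z": 0.004, "wx": 0, "wy": 0, "wz": 0}, {"x": 0, "y": 0, "z": -0.1, "wx": 0, "wy": 0, "wz": 0}, {"x": 0, "y": 0, "z": -0.25, "wx": 0, "wy": 0, "wz": 0}, {"x": 0, "y": 0, "z": -0.4, "wx": 0, "wy": 0, "wz": 0}, {"x": -0.05, "y": 0, "z": -0.55, "wx": 0, "wy": 0, "wz": 0}, {"x": -0.3, "y": -0.1, "z": -0.55, "wx": 0, "wy": 0, "wz": 0}, {"x": -0.6, "y": -0.25, "z": -0.55, "wx": 0, "wy": 0, "wz": 0}, {"x": -0.9, "y": -0.3, "z": -0.55, "wx": 0, "wy": 0, "wz": 0}, {"x": -1, "y": -0.3, "z": -0.55, "wx": 0, "wy": 0, "wz": 0}], "hand": -0.1}}

```text
t: 57.45
eef_pos: [0.5274, 0.1205, 0.2168]
tool_rot: [0.002, 0.616, 0.788, 0.001]
contact_force: [0.6, 0.2, -0.3]
gripper_width: 0.451
```

Run:
```python
from h import *
o,p,r=pose();print(p,o["t"])
b=snap("top",None);pl("top","door_handle",.115);pl("top","cover_grip",.05)
a=snap("scene",None);pl("scene","door_handle",.115);pl("scene","cover_grip",.05)
cv2.imwrite("pics/v14.png",np.hstack([cv2.resize(a[90:210,230:350],(400,400)),cv2.resize(b[215:335,150:270],(400,400))])[:,:,::-1])
```

```text
[0.5274 0.1205 0.2168] 57.45
top door_handle [193.3 313.7] 0.94 [0.3345 0.3223 0.115 ]
top door_handle [206.8 258.5] 0.6 [0.4893 0.2883 0.115 ]
top cover_grip [469.9 275.6] 0.95 [ 0.4421 -0.4919  0.05  ]
scene door_handle [257.8 125.4] 0.81 [0.3324 0.3269 0.115 ]
scene door_handle [139.9 349.6] 0.39 [ 0.4725 -0.4863  0.115 ]
scene cover_grip [137.8 350.2] 0.69 [ 0.4378 -0.4868  0.05  ]
```

View pics/v14.png

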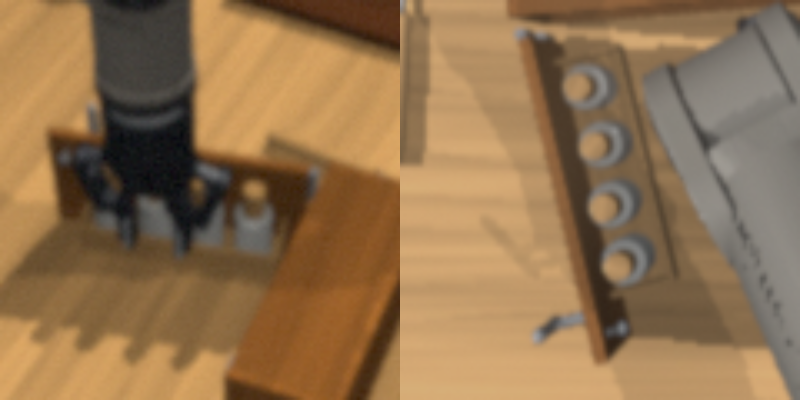

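Run:
```python
from h import *
q=door(-76,[-.04,-.245,.0]);q[2]=.103;print(q);trans(q,np.radians(14))
```

```text
[0.3326 0.3265 0.103 ]
[0.5284 0.1231 0.2166] 0.4531390711023314 [-0.0053  0.7112  0.2558] tilt [ 0.004  -0.0003]
shift [ 1.2239 -0.7065  0.5639] turn [ 0.0012  0.0004 -0.0002] rows>= 7.297525539478481
```

Emit:
{"api": "jog_arm", "payload": {"plan": [{"x": 0.1, "y": -0.15, "z": 0, "wx": 0, "wy": 0, "wz": 0}, {"x": 0.25, "y": -0.3, "z": 0, "wx": 0, "wy": 0, "wz": 0}, {"x": 0.4, "y": -0.45, "z": 0, "wx": 0, "wy": 0, "wz": 0}, {"x": 0.55, "y": -0.6, "z": 0, "wx": 0, "wy": 0, "wz": 0}, {"x": 0.7, "y": -0.7, "z": 0, "wx": 0, "wy": 0, "wz": 0}, {"x": 0.85, "y": -0.7, "z": 0, "wx": 0, "wy": 0, "wz": 0}, {"x": 1, "y": -0.7, "z": 0, "wx": 0.001, "wy": 0, "wz": 0}, {"x": 1, "y": -0.7, "z": 0, "wx": 0.001, "wy": 0, "wz": 0}, {"x": 1, "y": -0.7, "z": 0, "wx": 0.001, "wy": 0, "wz": 0}], "hand": 0}}

```text
t: 58.5
eef_pos: [0.3427, 0.2865, 0.2161]
tool_rot: [0.0, 0.613, 0.79, 0.0]
contact_force: [0.1, -0.1, -0.1]
gripper_width: 0.502
```

Run:
```python
from h import *
q=door(-76,[-.04,-.245,.0]);q[2]=.103;trans(q,np.radians(14))
```

```text
[0.3427 0.2865 0.2161] 0.5017967896893331 [ 0.1134 -0.1109 -0.0896] tilt [0.0007 0.0005]
shift [0.2063 0.0002 0.5657] turn [ 0.0003 -0.0001  0.002 ] rows>= 2.8878170055020025
```

Emit:
{"api": "jog_arm", "payload": {"plan": [{"x": 0.1, "y": 0, "z": 0, "wx": 0, "wy": 0, "wz": 0.002}, {"x": 0.207, "y": 0, "z": 0, "wx": 0, "wy": 0, "wz": 0.002}, {"x": 0.207, "y": 0, "z": 0, "wx": 0, "wy": 0, "wz": 0.002}, {"x": 0.207, "y": 0, "z": 0.1, "wx": 0, "wy": 0, "wz": 0.002}, {"x": 0.207, "y": 0, "z": 0.25, "wx": 0, "wy": 0, "wz": 0.002}, {"x": 0.207, "y": 0, "z": 0.4, "wx": 0, "wy": 0, "wz": 0.002}, {"x": 0.207, "y": 0, "z": 0.52, "wx": 0, "wy": 0, "wz": 0.002}, {"x": 0.207, "y": 0, "z": 0.566, "wx": 0, "wy": 0, "wz": 0.002}, {"x": 0.207, "y": 0, "z": 0.566, "wx": 0, "wy": 0, "wz": 0.002}]}}

```text
t: 59.25
eef_pos: [0.3316, 0.325, 0.1011]
tool_rot: [-0.0, 0.616, 0.788, -0.002]
contact_force: [0.5, 0.0, 0.5]
gripper_width: 0.499
```

Emit:
{"api": "jog_arm", "payload": {"plan": [{"x": 0, "y": 0, "z": 0, "wx": 0, "wy": 0, "wz": 0}, {"x": 0, "y": 0, "z": 0, "wx": 0, "wy": 0, "wz": 0}, {"x": 0, "y": 0, "z": 0, "wx": 0, "wy": 0, "wz": 0}, {"x": 0, "y": 0, "z": 0, "wx": 0, "wy": 0, "wz": 0}, {"x": 0, "y": 0, "z": 0, "wx": 0, "wy": 0, "wz": 0}, {"x": 0, "y": 0, "z": 0, "wx": 0, "wy": 0, "wz": 0}], "hand": -1, "grip_force": 60}}

```text
t: 59.75
eef_pos: [0.3314, 0.3256, 0.1024]
tool_rot: [-0.0, 0.615, 0.788, -0.001]
contact_force: [-5.1, -0.6, 6.6]
gripper_width: 0.122
```

Run:
```python
from h import *
o,p,r=pose();print(p,o["contact_force"],o["gripper_width"])
arc((.580,.347),[-.5,-2,-4,-7,-10,-14,-18,-22,-26,-29,-31,-32])
```

```text
[0.3314 0.3256 0.1024] [-5.1258 -0.6412  6.616 ] 0.12228522527151096
-0.5 [-0.01 -0.    0.  ] wz -0.003
-2 [-0.04 -0.01  0.  ] wz -0.011
-4 [-0.09 -0.01  0.  ] wz -0.022
-7 [-0.15 -0.01  0.  ] wz -0.039
-10 [-0.22 -0.02  0.  ] wz -0.056
-14 [-0.3  -0.01  0.  ] wz -0.078
-18 [-0.39 -0.    0.  ] wz -0.1
-22 [-0.48  0.02  0.  ] wz -0.122
-26 [-0.56  0.04  0.  ] wz -0.144
-29 [-0.62  0.06  0.  ] wz -0.161
-31 [-0.66  0.07  0.  ] wz -0.172
-32 [-0.68  0.08  0.  ] wz -0.178
```

Emit:
{"api": "jog_arm", "payload": {"plan": [{"x": -0.01, "y": 0, "z": 0, "wx": 0, "wy": 0, "wz": -0.003}, {"x": -0.04, "y": -0.01, "z": 0, "wx": 0, "wy": 0, "wz": -0.011}, {"x": -0.09, "y": -0.01, "z": 0, "wx": 0, "wy": 0, "wz": -0.022}, {"x": -0.15, "y": -0.01, "z": 0, "wx": 0, "wy": 0, "wz": -0.039}, {"x": -0.22, "y": -0.02, "z": 0, "wx": 0, "wy": 0, "wz": -0.056}, {"x": -0.3, "y": -0.01, "z": 0, "wx": 0, "wy": 0, "wz": -0.078}, {"x": -0.39, "y": 0, "z": 0, "wx": 0, "wy": 0, "wz": -0.1}, {"x": -0.48, "y": 0.02, "z": 0, "wx": 0, "wy": 0, "wz": -0.122}, {"x": -0.56, "y": 0.04, "z": 0, "wx": 0, "wy": 0, "wz": -0.144}, {"x": -0.62, "y": 0.06, "z": 0, "wx": 0, "wy": 0, "wz": -0.161}, {"x": -0.66, "y": 0.07, "z": 0, "wx": 0, "wy": 0, "wz": -0.172}, {"x": -0.68, "y": 0.08, "z": 0, "wx": 0, "wy": 0, "wz": -0.178}]}}

```text
t: 60.75
eef_pos: [0.3817, 0.1965, 0.1026]
tool_rot: [0.0, 0.374, 0.927, -0.0]
contact_force: [3.0, 2.1, -12.6]
gripper_width: 0.116
```

Run:
```python
from h import *
o,p,r=pose();print(p,o["contact_force"],o["gripper_width"],o["q"])
v=p-H;print("a",np.degrees(np.arctan2(v[1],v[0]))+99.27)
arc((.580,.347),[-.5,-2,-4,-7,-10,-14,-18,-22,-26,-29,-31,-32])
```

```text
[0.3817 0.1965 0.1026] [  2.9975   2.0617 -12.5788] 0.11571389835941139 [ 0.038   0.3613 -0.7614  2.1957  0.3819  0.7155 -0.1805]
a -43.53001352322427
-0.5 [-0.01 -0.    0.  ] wz -0.003
-2 [-0.04 -0.01  0.  ] wz -0.011
-4 [-0.09 -0.01  0.  ] wz -0.022
-7 [-0.15 -0.01  0.  ] wz -0.039
-10 [-0.22 -0.01  0.  ] wz -0.056
-14 [-0.3  -0.01  0.  ] wz -0.078
-18 [-0.39  0.    0.  ] wz -0.1
-22 [-0.47  0.02  0.  ] wz -0.122
-26 [-0.56  0.04  0.  ] wz -0.144
-29 [-0.62  0.06  0.  ] wz -0.161
-31 [-0.66  0.08  0.  ] wz -0.172
-32 [-0.68  0.09  0.  ] wz -0.178
```

Emit:
{"api": "jog_arm", "payload": {"plan": [{"x": -0.01, "y": 0, "z": 0, "wx": 0, "wy": 0, "wz": -0.003}, {"x": -0.04, "y": -0.01, "z": 0, "wx": 0, "wy": 0, "wz": -0.011}, {"x": -0.09, "y": -0.01, "z": 0, "wx": 0, "wy": 0, "wz": -0.022}, {"x": -0.15, "y": -0.01, "z": 0, "wx": 0, "wy": 0, "wz": -0.039}, {"x": -0.22, "y": -0.01, "z": 0, "wx": 0, "wy": 0, "wz": -0.056}, {"x": -0.3, "y": -0.01, "z": 0, "wx": 0, "wy": 0, "wz": -0.078}, {"x": -0.39, "y": 0, "z": 0, "wx": 0, "wy": 0, "wz": -0.1}, {"x": -0.47, "y": 0.02, "z": 0, "wx": 0, "wy": 0, "wz": -0.122}, {"x": -0.56, "y": 0.04, "z": 0, "wx": 0, "wy": 0, "wz": -0.144}, {"x": -0.62, "y": 0.06, "z": 0, "wx": 0, "wy": 0, "wz": -0.161}, {"x": -0.66, "y": 0.08, "z": 0, "wx": 0, "wy": 0, "wz": -0.172}, {"x": -0.68, "y": 0.09, "z": 0, "wx": 0, "wy": 0, "wz": -0.178}]}}

```text
t: 61.75
eef_pos: [0.4931, 0.1146, 0.1025]
tool_rot: [0.0, 0.103, 0.995, 0.0]
contact_force: [-0.7, 1.2, -5.0]
gripper_width: 0.123
```

Run:
```python
from h import *
o,p,r=pose();print(p,o["contact_force"],o["gripper_width"])
v=p-H;print("a",np.degrees(np.arctan2(v[1],v[0]))+99.27)
arc((.580,.347),[-.5,-1.5,-3,-5,-7,-9,-11,-13,-15,-16,-17,-18])
```

```text
[0.4931 0.1146 0.1025] [-0.7118  1.203  -4.975 ] 0.12253391000720981
a -11.219965770433703
-0.5 [-0.01 -0.    0.  ] wz -0.003
-1.5 [-0.03 -0.    0.  ] wz -0.008
-3 [-0.06 -0.01  0.  ] wz -0.017
-5 [-0.11 -0.01  0.  ] wz -0.028
-7 [-0.15 -0.01  0.  ] wz -0.039
-9 [-0.19 -0.01  0.  ] wz -0.05
-11 [-0.24 -0.01  0.  ] wz -0.061
-13 [-0.28 -0.01  0.  ] wz -0.072
-15 [-0.32 -0.01  0.  ] wz -0.083
-16 [-0.35 -0.    0.  ] wz -0.089
-17 [-0.37 -0.    0.  ] wz -0.094
-18 [-0.39  0.    0.  ] wz -0.1
```

Emit:
{"api": "jog_arm", "payload": {"plan": [{"x": -0.01, "y": 0, "z": 0, "wx": 0, "wy": 0, "wz": -0.003}, {"x": -0.03, "y": 0, "z": 0, "wx": 0, "wy": 0, "wz": -0.008}, {"x": -0.06, "y": -0.01, "z": 0, "wx": 0, "wy": 0, "wz": -0.017}, {"x": -0.11, "y": -0.01, "z": 0, "wx": 0, "wy": 0, "wz": -0.028}, {"x": -0.15, "y": -0.01, "z": 0, "wx": 0, "wy": 0, "wz": -0.039}, {"x": -0.19, "y": -0.01, "z": 0, "wx": 0, "wy": 0, "wz": -0.05}, {"x": -0.24, "y": -0.01, "z": 0, "wx": 0, "wy": 0, "wz": -0.061}, {"x": -0.28, "y": -0.01, "z": 0, "wx": 0, "wy": 0, "wz": -0.072}, {"x": -0.31, "y": -0.01, "z": 0, "wx": 0, "wy": 0, "wz": -0.08}, {"x": -0.33, "y": -0.01, "z": 0, "wx": 0, "wy": 0, "wz": -0.086}, {"x": -0.35, "y": 0, "z": 0, "wx": 0, "wy": 0, "wz": -0.09}, {"x": -0.36, "y": 0, "z": 0, "wx": 0, "wy": 0, "wz": -0.092}]}}

```text
t: 62.75
eef_pos: [0.5588, 0.0999, 0.1023]
tool_rot: [-0.004, -0.042, 0.999, -0.001]
contact_force: [-20.5, -0.3, 14.0]
gripper_width: 0.114
```

Run:
```python
from h import *
o,p,r=pose();print(p,o["contact_force"],o["gripper_width"])
v=p-H;print("a",np.degrees(np.arctan2(v[1],v[0]))+99.27)
```

```text
[0.5588 0.0999 0.1023] [-20.5037  -0.2899  14.0402] 0.11444127197315547
a 4.363799983929255
```

Emit:
{"api": "jog_arm", "payload": {"plan": [{"x": -0.01, "y": 0, "z": 0, "wx": 0, "wy": 0, "wz": 0}, {"x": -0.02, "y": 0, "z": 0, "wx": 0, "wy": 0, "wz": 0}, {"x": -0.03, "y": 0, "z": 0, "wx": 0, "wy": 0, "wz": 0}, {"x": -0.03, "y": 0, "z": 0, "wx": 0, "wy": 0, "wz": 0}]}}

```text
t: 63.08
eef_pos: [0.5586, 0.0999, 0.1023]
tool_rot: [-0.01, -0.042, 0.999, -0.004]
contact_force: [-21.9, -3.5, 16.1]
gripper_width: 0.118
```

Run:
```python
from h import *
o,p,r=pose();print(p,o["contact_force"],o["gripper_width"],r.as_matrix()[:,2])
b=snap("top",None);a=snap("scene",None)
cv2.imwrite("pics/v15.png",np.hstack([cv2.resize(a[120:240,240:360],(400,400)),cv2.resize(b[170:250,170:250],(400,400))])[:,:,::-1])
```

```text
[0.5586 0.0999 0.1023] [-21.9194  -3.5253  16.1312] 0.11810076387568537 [-0.02   -0.0088 -0.9998]
```

Emit:
{"api": "jog_arm", "payload": {"plan": [{"x": 0, "y": 0, "z": 0, "wx": 0, "wy": 0, "wz": 0}, {"x": 0, "y": 0, "z": 0, "wx": 0, "wy": 0, "wz": 0}, {"x": 0, "y": 0, "z": 0, "wx": 0, "wy": 0, "wz": 0}, {"x": 0, "y": 0, "z": 0, "wx": 0, "wy": 0, "wz": 0}, {"x": 0, "y": 0, "z": -0.1, "wx": 0, "wy": 0, "wz": 0}, {"x": 0, "y": 0, "z": -0.3, "wx": 0, "wy": 0, "wz": 0}, {"x": 0, "y": 0, "z": -0.5, "wx": 0, "wy": 0, "wz": 0}, {"x": 0, "y": -0.3, "z": -0.6, "wx": 0, "wy": 0, "wz": 0}, {"x": 0, "y": -0.6, "z": -0.6, "wx": 0, "wy": 0, "wz": 0}, {"x": 0, "y": -0.9, "z": -0.6, "wx": 0, "wy": 0, "wz": 0}, {"x": 0, "y": -1, "z": -0.6, "wx": 0, "wy": 0, "wz": 0}, {"x": 0, "y": -1, "z": -0.6, "wx": 0, "wy": 0, "wz": 0}], "hand": 0}}

```text
t: 64.18
eef_pos: [0.5783, -0.1021, 0.2242]
tool_rot: [-0.009, -0.041, 0.999, -0.005]
contact_force: [0.7, -0.2, 0.4]
gripper_width: 0.497
```

Run:
```python
from h import *
o,p,r=pose();print(p,o["contact_force"],o["q"],o["t"])
b=snap("top",None);pl("top","door_handle",.115);pl("top","cover_grip",.05);pl("top","cover_ridge",.063)
a=cv2.imread("pics/top0.png")[:,:,::-1]
A=a[195:245,175:290].astype(float);B=b[195:245,175:290].astype(float)
d=np.abs(A-B).mean(2);print("top diff mean",d.mean(),"p99",np.percentile(d,99))
# sub-pixel shift of handle-end region
pa=cv2.cvtColor(a[210:240,260:290],cv2.COLOR_RGB2GRAY).astype(np.float32);pb=cv2.cvtColor(b[210:240,260:290],cv2.COLOR_RGB2GRAY).astype(np.float32)
print(cv2.phaseCorrelate(pa,pb))
s=snap("scene",None);pl("scene","door_handle",.115);pl("scene","cover_grip",.05);pl("scene","cover_ridge",.063)
a0=cv2.imread("pics/scene0.png")[:,:,::-1]
cv2.imwrite("pics/v15.png",np.vstack([np.hstack([cv2.resize(x,(400,250),interpolation=cv2.INTER_CUBIC) for x in(a[195:245,210:290],b[195:245,210:290])]),np.hstack([cv2.resize(x,(400,250),interpolation=cv2.INTER_CUBIC) for x in(a0[175:225,270:350],s[175:225,270:350])])])[:,:,::-1])
```

```text
[ 0.5783 -0.1021  0.2242] [ 0.7229 -0.2291  0.3945] [ 0.7331  0.4983 -0.9057  1.7213  0.4326  1.1541  1.3517] 64.1833
top door_handle [272.8 230.3] 0.86 [0.5712 0.1013 0.115 ]
top door_handle [233.8 207.6] 0.21 [0.6355 0.2144 0.115 ]
top cover_grip [468.4 273.8] 0.62 [ 0.4475 -0.4875  0.05  ]
top cover_ridge [469.4 276.9] 0.8 [ 0.4393 -0.4846  0.063 ]
top diff mean 6.984289855072465 p99 22.666666666666668
((-0.011394150687165094, 0.1808544034295334), 0.9118094809850057)
scene door_handle [284.1 192.2] 0.79 [0.5598 0.1022 0.115 ]
scene cover_grip [138.8 349.9] 0.88 [ 0.4396 -0.485   0.05  ]
scene cover_ridge [134.3 348.2] 0.94 [ 0.4325 -0.4877  0.063 ]
```

View pics/v15.png

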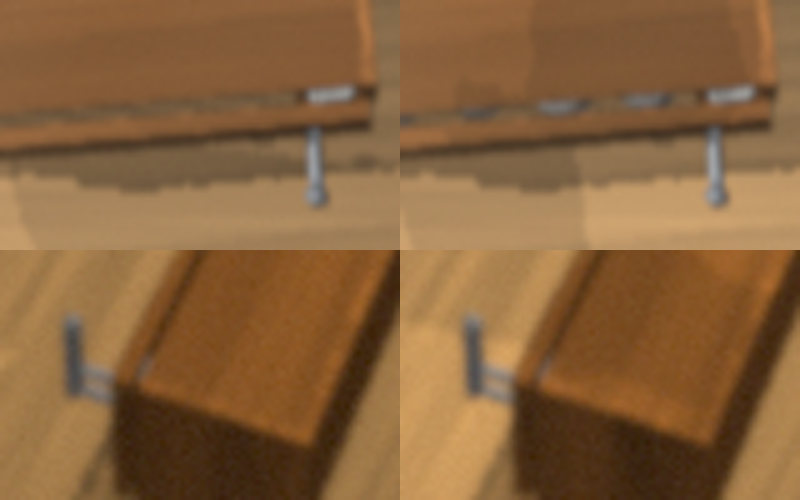

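```bash
cat >> h.py <<'E'
def coverpose(z,cr):
    im=snap("top",None);x0,y0,x1,y1=cr
    h=cv2.cvtColor(im,cv2.COLOR_RGB2HSV);m=((h[...,1]<50)&(h[...,2]>120)).astype(np.uint8)
    M=np.zeros_like(m);M[y0:y1,x0:x1]=m[y0:y1,x0:x1];M=cv2.morphologyEx(M,cv2.MORPH_CLOSE,np.ones((9,9)))
    cs,_=cv2.findContours(M,0,2);c=max(cs,key=cv2.contourArea);b=cv2.boxPoints(cv2.minAreaRect(c))
    P=np.array([ray("top",q,z) for q in b]);print("cover",P.mean(0),cv2.contourArea(c))
    for i in range(2):
        d=P[(i+1)%4]-P[i];print(" side",np.linalg.norm(d),np.degrees(np.arctan2(d[1],d[0])))
    return P.mean(0)
E
python3 - <<'E'
from h import *
o,p,r=pose();print(p)
P=coverpose(.033,(410,235,520,325))
trans([P[0],P[1],.2],np.radians(93.7))
E
```

```text
[ 0.578  -0.0963  0.224 ]
cover [ 0.441  -0.4859  0.033 ] 3640.5
 side 0.2317715332055604 -86.63464190970289
 side 0.15688207188935463 -179.01236457285128
[ 0.578  -0.0965  0.2239] 0.4984569357161601 [ 0.4581 -0.6599  0.1   ] tilt [-0.0191 -0.0084]
shift [ 0.8501 -1.8787  0.1491] turn [-0.0022 -0.0063  0.0073] rows>= 9.915633481579059
```

Emit:
{"api": "jog_arm", "payload": {"plan": [{"x": 0.1, "y": -0.2, "z": 0, "wx": 0, "wy": -0.006, "wz": 0.007}, {"x": 0.2, "y": -0.4, "z": 0, "wx": 0, "wy": -0.006, "wz": 0.007}, {"x": 0.3, "y": -0.6, "z": 0, "wx": 0, "wy": -0.006, "wz": 0.007}, {"x": 0.4, "y": -0.8, "z": 0, "wx": -0.002, "wy": -0.006, "wz": 0.007}, {"x": 0.43, "y": -0.94, "z": 0, "wx": -0.002, "wy": -0.006, "wz": 0.007}, {"x": 0.43, "y": -0.94, "z": 0, "wx": -0.002, "wy": -0.006, "wz": 0.007}, {"x": 0.43, "y": -0.94, "z": 0, "wx": -0.002, "wy": -0.006, "wz": 0.007}], "hand": 1}}

```text
t: 65.22
eef_pos: [0.508, -0.2936, 0.2266]
tool_rot: [-0.001, -0.031, 1.0, -0.0]
contact_force: [0.5, 1.3, -0.2]
gripper_width: 1.002
```

Emit:
{"api": "jog_arm", "payload": {"plan": [{"x": 0.1, "y": -0.2, "z": 0.02, "wx": 0, "wy": 0, "wz": 0}, {"x": 0.2, "y": -0.4, "z": 0.04, "wx": 0, "wy": 0, "wz": 0}, {"x": 0.3, "y": -0.6, "z": 0.08, "wx": 0, "wy": 0, "wz": 0}, {"x": 0.4, "y": -0.8, "z": 0.12, "wx": 0, "wy": 0, "wz": 0}, {"x": 0.42, "y": -0.94, "z": 0.15, "wx": 0, "wy": 0, "wz": 0}, {"x": 0.42, "y": -0.94, "z": 0.15, "wx": 0, "wy": 0, "wz": 0}, {"x": 0.42, "y": -0.94, "z": 0.15, "wx": 0, "wy": 0, "wz": 0}]}}

```text
t: 65.8
eef_pos: [0.435, -0.4876, 0.1956]
tool_rot: [-0.001, -0.029, 1.0, 0.0]
contact_force: [0.4, 1.5, -1.0]
gripper_width: 1.004
```

Run:
```python
from h import *
o,p,r=pose();print(o["q"][6])
snap("scene",None);pl("scene","cover",.028,1);pl("scene","cover_ridge",.063,1)
trans([.4412,-.4865,.044],np.radians(93.1))
```

```text
2.010710182827004
scene cover [141.4 350.7] 0.55 [ 0.4367 -0.4824  0.028 ]
scene cover_ridge [133.9 350. ] 0.81 [ 0.4346 -0.4917  0.063 ]
[ 0.438  -0.4834  0.1974] 1.002126736587406 [ 0.5699 -0.5283  0.0691] tilt [ 0.0001 -0.    ]
shift [-0.0151 -0.0164  0.7668] turn [-0.      0.      0.0037] rows>= 3.679260511991483
```

Emit:
{"api": "jog_arm", "payload": {"plan": [{"x": -0.015, "y": -0.016, "z": 0.1, "wx": 0, "wy": 0, "wz": 0.004}, {"x": -0.015, "y": -0.016, "z": 0.2, "wx": 0, "wy": 0, "wz": 0.004}, {"x": -0.015, "y": -0.016, "z": 0.35, "wx": 0, "wy": 0, "wz": 0.004}, {"x": -0.015, "y": -0.016, "z": 0.5, "wx": 0, "wy": 0, "wz": 0.004}, {"x": -0.015, "y": -0.016, "z": 0.64, "wx": 0, "wy": 0, "wz": 0.004}, {"x": -0.015, "y": -0.016, "z": 0.74, "wx": 0, "wy": 0, "wz": 0.004}, {"x": -0.015, "y": -0.016, "z": 0.767, "wx": 0, "wy": 0, "wz": 0.004}, {"x": -0.015, "y": -0.016, "z": 0.767, "wx": 0, "wy": 0, "wz": 0.004}, {"x": -0.015, "y": -0.016, "z": 0.767, "wx": 0, "wy": 0, "wz": 0.004}]}}

```text
t: 66.7
eef_pos: [0.4429, -0.4855, 0.0454]
tool_rot: [0.001, -0.028, 1.0, -0.0]
contact_force: [-0.2, -0.1, 0.4]
gripper_width: 0.998
```

Emit:
{"api": "jog_arm", "payload": {"plan": [{"x": 0, "y": 0, "z": 0, "wx": 0, "wy": 0, "wz": 0}, {"x": 0, "y": 0, "z": 0, "wx": 0, "wy": 0, "wz": 0}, {"x": 0, "y": 0, "z": 0, "wx": 0, "wy": 0, "wz": 0}, {"x": 0, "y": 0, "z": 0, "wx": 0, "wy": 0, "wz": 0}, {"x": 0, "y": 0, "z": 0, "wx": 0, "wy": 0, "wz": 0}, {"x": 0, "y": 0, "z": 0, "wx": 0, "wy": 0, "wz": 0}, {"x": 0, "y": 0, "z": 0, "wx": 0, "wy": 0, "wz": 0}], "hand": -1, "grip_force": 40}}

```text
t: 67.28
eef_pos: [0.4443, -0.4865, 0.0479]
tool_rot: [0.002, -0.028, 1.0, -0.002]
contact_force: [-0.6, -0.1, 10.5]
gripper_width: 0.467
```

Emit:
{"api": "jog_arm", "payload": {"plan": [{"x": 0, "y": 0, "z": -0.03, "wx": 0, "wy": 0, "wz": 0}, {"x": 0, "y": 0, "z": -0.1, "wx": 0, "wy": 0, "wz": 0}, {"x": 0, "y": 0, "z": -0.2, "wx": 0, "wy": 0, "wz": 0}, {"x": 0, "y": 0, "z": -0.3, "wx": 0, "wy": 0, "wz": 0}, {"x": 0, "y": 0, "z": -0.4, "wx": 0, "wy": 0, "wz": 0}, {"x": 0, "y": 0, "z": -0.5, "wx": 0, "wy": 0, "wz": 0}, {"x": 0, "y": 0, "z": -0.6, "wx": 0, "wy": 0, "wz": 0}, {"x": 0, "y": 0, "z": -0.7, "wx": 0, "wy": 0, "wz": 0}, {"x": 0, "y": 0, "z": -0.8, "wx": 0, "wy": 0, "wz": 0}, {"x": 0, "y": 0, "z": -0.86, "wx": 0, "wy": 0, "wz": 0}, {"x": 0, "y": 0, "z": -0.88, "wx": 0, "wy": 0, "wz": 0}]}}

```text
t: 68.2
eef_pos: [0.4443, -0.4863, 0.2269]
tool_rot: [0.003, -0.027, 1.0, -0.003]
contact_force: [0.8, -0.8, -1.1]
gripper_width: 0.462
```

Run:
```python
from h import *
trans([.569,-.174,.2],np.radians(93.7))
P=coverpose(.196,(415,215,540,325))
# box pose refined from top view: rim outline of open box (dark)
im=snap("top",None);h=cv2.cvtColor(im,cv2.COLOR_RGB2HSV)
m=((h[...,1]<70)&(h[...,2]<135)).astype(np.uint8);M=np.zeros_like(m);M[195:270,318:418]=m[195:270,318:418]
M=cv2.morphologyEx(cv2.morphologyEx(M,cv2.MORPH_CLOSE,np.ones((7,7))),cv2.MORPH_OPEN,np.ones((5,5)))
c=max(cv2.findContours(M,0,2)[0],key=cv2.contourArea);rc=cv2.minAreaRect(c);print(rc);b=cv2.boxPoints(rc)
P=np.array([ray("top",q,.105) for q in b]);print(P.mean(0),P)
```

```text
[ 0.4443 -0.4863  0.2269] 0.46247149013528216 [ 0.8474 -0.8337 -1.146 ] tilt [ 0.0068 -0.0057]
shift [-0.7075  1.5256  0.1297] turn [-0.0019  0.0021 -0.0031] rows>= 8.089500288651955
cover [ 0.4392 -0.4927  0.196 ] 3746.0
 side 0.2363822526205441 -86.68855302230345
 side 0.15823852360518603 -179.45945823692495
((366.2299499511719, 232.8417510986328), (52.02859115600586, 79.76463317871094), 86.68222045898438)
[ 0.567  -0.1694  0.105 ] [[ 0.6342 -0.0492  0.105 ]
 [ 0.65   -0.2819  0.105 ]
 [ 0.4994 -0.2885  0.105 ]
 [ 0.4843 -0.0582  0.105 ]]
```

Emit:
{"api": "jog_arm", "payload": {"plan": [{"x": -0.02, "y": 0.05, "z": 0, "wx": 0, "wy": 0, "wz": 0}, {"x": -0.06, "y": 0.15, "z": 0, "wx": 0, "wy": 0, "wz": 0}, {"x": -0.12, "y": 0.3, "z": 0, "wx": 0, "wy": 0, "wz": 0}, {"x": -0.18, "y": 0.45, "z": 0, "wx": 0, "wy": 0, "wz": 0}, {"x": -0.24, "y": 0.6, "z": 0, "wx": 0, "wy": 0, "wz": 0}, {"x": -0.3, "y": 0.75, "z": 0, "wx": 0, "wy": 0, "wz": -0.003}, {"x": -0.34, "y": 0.85, "z": 0, "wx": -0.002, "wy": 0.002, "wz": -0.003}, {"x": -0.37, "y": 0.9, "z": 0, "wx": -0.002, "wy": 0.002, "wz": -0.003}, {"x": -0.37, "y": 0.9, "z": 0, "wx": -0.002, "wy": 0.002, "wz": -0.003}]}}

```text
t: 69.05
eef_pos: [0.5086, -0.2983, 0.2236]
tool_rot: [-0.001, -0.035, 0.999, 0.002]
contact_force: [-0.2, 0.1, -2.8]
gripper_width: 0.463
```

Run:
```python
from h import *
trans([.5716,-.1727,.2],np.radians(93.78))
```

```text
[ 0.5086 -0.2983  0.2236] 0.46276859100637957 [-0.1939  0.0613 -2.7666] tilt [-0.0021  0.0035]
shift [-0.3584  0.6041  0.1194] turn [ 0.0012 -0.0006  0.0012] rows>= 3.4170708472314626
```

Emit:
{"api": "jog_arm", "payload": {"plan": [{"x": -0.03, "y": 0.05, "z": 0, "wx": 0, "wy": 0, "wz": 0.001}, {"x": -0.1, "y": 0.15, "z": 0, "wx": 0.001, "wy": 0, "wz": 0.001}, {"x": -0.18, "y": 0.3, "z": 0, "wx": 0.001, "wy": 0, "wz": 0.001}, {"x": -0.27, "y": 0.45, "z": 0, "wx": 0.001, "wy": 0, "wz": 0.001}, {"x": -0.33, "y": 0.55, "z": 0.05, "wx": 0.001, "wy": 0, "wz": 0.001}, {"x": -0.358, "y": 0.6, "z": 0.1, "wx": 0.001, "wy": 0, "wz": 0.001}, {"x": -0.358, "y": 0.604, "z": 0.2, "wx": 0.001, "wy": 0, "wz": 0.001}, {"x": -0.358, "y": 0.604, "z": 0.3, "wx": 0.001, "wy": 0, "wz": 0.001}, {"x": -0.358, "y": 0.604, "z": 0.3, "wx": 0.001, "wy": 0, "wz": 0.001}, {"x": -0.358, "y": 0.604, "z": 0.3, "wx": 0.001, "wy": 0, "wz": 0.001}]}}

```text
t: 69.88
eef_pos: [0.5705, -0.1736, 0.1627]
tool_rot: [-0.002, -0.032, 0.999, 0.001]
contact_force: [0.4, -0.5, -1.5]
gripper_width: 0.464
```

Run:
```python
from h import *
trans([.5716,-.1727,.14],np.radians(93.78))
```

```text
[ 0.5705 -0.1736  0.1627] 0.4638874717420966 [ 0.4121 -0.4976 -1.4859] tilt [-0.0048  0.001 ]
shift [-0.0065  0.0042  0.1134] turn [ 0.0004 -0.0015 -0.0004] rows>= 0.5449525445568619
```

Emit:
{"api": "jog_arm", "payload": {"plan": [{"x": -0.006, "y": 0.004, "z": 0, "wx": 0, "wy": -0.001, "wz": 0}, {"x": -0.006, "y": 0.004, "z": 0.02, "wx": 0, "wy": -0.001, "wz": 0}, {"x": -0.006, "y": 0.004, "z": 0.04, "wx": 0, "wy": -0.001, "wz": 0}, {"x": -0.006, "y": 0.004, "z": 0.06, "wx": 0, "wy": -0.001, "wz": 0}, {"x": -0.006, "y": 0.004, "z": 0.07, "wx": 0, "wy": -0.001, "wz": 0}, {"x": -0.006, "y": 0.004, "z": 0.07, "wx": 0, "wy": -0.001, "wz": 0}]}}

```text
t: 70.38
eef_pos: [0.5712, -0.1728, 0.1482]
tool_rot: [-0.001, -0.032, 0.999, 0.001]
contact_force: [-0.3, 0.3, -2.1]
gripper_width: 0.466
```

Emit:
{"api": "jog_arm", "payload": {"plan": [{"x": 0, "y": 0, "z": 0.02, "wx": 0, "wy": 0, "wz": 0}, {"x": 0, "y": 0, "z": 0.03, "wx": 0, "wy": 0, "wz": 0}, {"x": 0, "y": 0, "z": 0.03, "wx": 0, "wy": 0, "wz": 0}]}}

```text
t: 70.63
eef_pos: [0.5708, -0.1728, 0.1416]
tool_rot: [-0.002, -0.032, 0.999, 0.001]
contact_force: [-0.5, 0.9, -2.9]
gripper_width: 0.466
```

Emit:
{"api": "jog_arm", "payload": {"plan": [{"x": 0, "y": 0, "z": 0.015, "wx": 0, "wy": 0, "wz": 0}, {"x": 0, "y": 0, "z": 0.03, "wx": 0, "wy": 0, "wz": 0}, {"x": 0, "y": 0, "z": 0.045, "wx": 0, "wy": 0, "wz": 0}, {"x": 0, "y": 0, "z": 0.06, "wx": 0, "wy": 0, "wz": 0}, {"x": 0, "y": 0, "z": 0.07, "wx": 0, "wy": 0, "wz": 0}, {"x": 0, "y": 0, "z": 0.075, "wx": 0, "wy": 0, "wz": 0}, {"x": 0, "y": 0, "z": 0.075, "wx": 0, "wy": 0, "wz": 0}]}}

```text
t: 71.22
eef_pos: [0.5707, -0.1728, 0.1264]
tool_rot: [-0.002, -0.032, 0.999, 0.001]
contact_force: [-0.5, 0.2, -2.6]
gripper_width: 0.467
```

Emit:
{"api": "jog_arm", "payload": {"plan": [{"x": 0, "y": 0, "z": 0.01, "wx": 0, "wy": 0, "wz": 0}, {"x": 0, "y": 0, "z": 0.015, "wx": 0, "wy": 0, "wz": 0}, {"x": 0, "y": 0, "z": 0.015, "wx": 0, "wy": 0, "wz": 0}]}}

```text
t: 71.47
eef_pos: [0.5711, -0.1727, 0.1253]
tool_rot: [-0.001, -0.032, 0.999, 0.0]
contact_force: [-6.3, -0.3, 13.7]
gripper_width: 0.465
```

Emit:
{"api": "jog_arm", "payload": {"plan": [{"x": 0, "y": 0, "z": 0.01, "wx": 0, "wy": 0, "wz": 0}, {"x": 0, "y": 0, "z": 0.01, "wx": 0, "wy": 0, "wz": 0}, {"x": 0, "y": 0, "z": 0.01, "wx": 0, "wy": 0, "wz": 0}, {"x": 0, "y": 0, "z": 0, "wx": 0, "wy": 0, "wz": 0}, {"x": 0, "y": 0, "z": 0, "wx": 0, "wy": 0, "wz": 0}, {"x": 0, "y": 0, "z": -0.05, "wx": 0, "wy": 0, "wz": 0}, {"x": 0, "y": 0, "z": -0.15, "wx": 0, "wy": 0, "wz": 0}, {"x": 0, "y": 0, "z": -0.25, "wx": 0, "wy": 0, "wz": 0}, {"x": 0, "y": 0, "z": -0.3, "wx": 0, "wy": 0, "wz": 0}, {"x": 0, "y": 0, "z": -0.3, "wx": 0, "wy": 0, "wz": 0}], "hand": 1}}

```text
t: 72.3
eef_pos: [0.573, -0.1728, 0.1883]
tool_rot: [0.001, -0.032, 0.999, -0.001]
contact_force: [1.1, 1.6, -0.4]
gripper_width: 0.996
```

Emit:
{"api": "jog_arm", "payload": {"plan": [{"x": 0, "y": 0, "z": 0, "wx": 0, "wy": 0, "wz": 0}, {"x": 0, "y": 0, "z": 0, "wx": 0, "wy": 0, "wz": 0}, {"x": 0, "y": 0, "z": 0, "wx": 0, "wy": 0, "wz": 0}, {"x": 0, "y": 0, "z": 0, "wx": 0, "wy": 0, "wz": 0}, {"x": 0, "y": 0, "z": 0, "wx": 0, "wy": 0, "wz": 0}, {"x": 0, "y": 0, "z": 0, "wx": 0, "wy": 0, "wz": 0}, {"x": 0, "y": 0, "z": 0, "wx": 0, "wy": 0, "wz": 0}, {"x": 0, "y": 0, "z": 0, "wx": 0, "wy": 0, "wz": 0}], "hand": -1}}

```text
t: 72.97
eef_pos: [0.5729, -0.1727, 0.1881]
tool_rot: [0.001, -0.032, 0.999, -0.0]
contact_force: [-0.3, -0.3, 1.0]
gripper_width: -0.001
```

Run:
```python
from h import *
trans([.5695,-.1725,.142],np.radians(93.78))
```

```text
[ 0.5729 -0.1727  0.1881] -0.001220529489611886 [-0.3272 -0.3161  0.9924] tilt [ 0.0015 -0.0009]
shift [0.0175 0.0025 0.2307] turn [-0.0003  0.0005 -0.0005] rows>= 1.109494010923479
```

Emit:
{"api": "jog_arm", "payload": {"plan": [{"x": 0.017, "y": 0, "z": 0.05, "wx": 0, "wy": 0, "wz": 0}, {"x": 0.017, "y": 0, "z": 0.12, "wx": 0, "wy": 0, "wz": 0}, {"x": 0.017, "y": 0, "z": 0.18, "wx": 0, "wy": 0, "wz": 0}, {"x": 0.017, "y": 0, "z": 0.22, "wx": 0, "wy": 0, "wz": 0}, {"x": 0.017, "y": 0, "z": 0.23, "wx": 0, "wy": 0, "wz": 0}, {"x": 0.017, "y": 0, "z": 0.235, "wx": 0, "wy": 0, "wz": 0}, {"x": 0.017, "y": 0, "z": 0.235, "wx": 0, "wy": 0, "wz": 0}]}}

```text
t: 73.55
eef_pos: [0.569, -0.1728, 0.1403]
tool_rot: [-0.0, -0.032, 0.999, -0.0]
contact_force: [1.0, 0.5, -0.8]
gripper_width: -0.002
```

Emit:
{"api": "jog_arm", "payload": {"plan": [{"x": 0, "y": 0, "z": 0.005, "wx": 0, "wy": 0, "wz": 0}, {"x": 0, "y": 0, "z": 0.01, "wx": 0, "wy": 0, "wz": 0}, {"x": 0, "y": 0, "z": 0.015, "wx": 0, "wy": 0, "wz": 0}, {"x": 0, "y": 0, "z": 0.018, "wx": 0, "wy": 0, "wz": 0}]}}

```text
t: 73.88
eef_pos: [0.5694, -0.1728, 0.14]
tool_rot: [-0.0, -0.032, 0.999, -0.002]
contact_force: [-13.7, 1.0, 34.8]
gripper_width: -0.003
```

Emit:
{"api": "jog_arm", "payload": {"plan": [{"x": 0, "y": 0, "z": -0.05, "wx": 0, "wy": 0, "wz": 0}, {"x": 0, "y": 0, "z": -0.15, "wx": 0, "wy": 0, "wz": 0}, {"x": 0, "y": 0, "z": -0.3, "wx": 0, "wy": 0, "wz": 0}, {"x": 0, "y": 0, "z": -0.45, "wx": 0, "wy": 0, "wz": 0}, {"x": 0.2, "y": -0.1, "z": -0.6, "wx": 0, "wy": 0, "wz": 0}, {"x": 0.3, "y": -0.3, "z": -0.6, "wx": 0, "wy": 0, "wz": 0}, {"x": 0.4, "y": -0.5, "z": -0.6, "wx": 0, "wy": 0, "wz": 0}, {"x": 0.5, "y": -0.7, "z": -0.6, "wx": 0, "wy": 0, "wz": 0}, {"x": 0.5, "y": -0.8, "z": -0.6, "wx": 0, "wy": 0, "wz": 0}, {"x": 0.5, "y": -0.9, "z": -0.6, "wx": 0, "wy": 0, "wz": 0}, {"x": 0.5, "y": -0.9, "z": -0.6, "wx": 0, "wy": 0, "wz": 0}]}}

```text
t: 74.8
eef_pos: [0.4791, -0.3652, 0.2595]
tool_rot: [-0.001, -0.028, 1.0, -0.002]
contact_force: [-0.9, -0.3, -0.3]
gripper_width: 0.004
```

Run:
```python
from h import *
print(pose()[1])
coverpose(.11,(320,195,415,280))
b=snap("top",None);a0=cv2.imread("pics/top0.png")[:,:,::-1]
for n,z in(("cover_ridge",.14),("bowl",0),("glass_cup",0),("spatula",0),("door_handle",.115)):pl("top",n,z,1)
g=lambda x:cv2.cvtColor(x,cv2.COLOR_RGB2GRAY).astype(np.float32)
for n,(x0,y0,x1,y1) in dict(cover=(325,200,412,266),tabs=(352,222,392,244),door=(260,210,290,240),bowl=(405,175,455,225),cup=(300,140,340,180)).items():
    print(n,cv2.phaseCorrelate(g(a0[y0:y1,x0:x1]),g(b[y0:y1,x0:x1])))
s=snap("scene",None)
cv2.imwrite("pics/v16.png",np.hstack([cv2.resize(s[60:420,100:460],(400,400)),cv2.resize(b[130:310,260:440],(400,400))])[:,:,::-1])
```

```text
[ 0.4791 -0.3652  0.2595]
cover [ 0.5676 -0.1719  0.11  ] 4139.5
 side 0.23120554424862907 -86.26039036171437
 side 0.15704339332913284 -177.660978545031
top cover_ridge [367.1 231.2] 0.83 [ 0.5704 -0.165   0.14  ]
top bowl [427.2 203. ] 0.64 [ 0.6654 -0.3839  0.    ]
top glass_cup [364. 231.] 0.69 [ 0.5748 -0.1825  0.    ]
top spatula [149.6 220.3] 0.83 [0.6023 0.4911 0.    ]
top door_handle [272.  233.7] 0.68 [0.5614 0.1035 0.115 ]
cover ((-0.19362679675553096, 0.008285411489680428), 0.9704336357705388)
tabs ((-0.1464463024239926, 0.228630853592529), 0.9988568067550659)
door ((-0.0006097264600892771, 0.22456236672684504), 0.7661457729339599)
bowl ((-0.005834871900614047, 0.009003794676228694), 0.9879423110961915)
cup ((-0.03726590832675569, 0.2824365212398874), 0.8595572564005852)
```

View pics/v16.png

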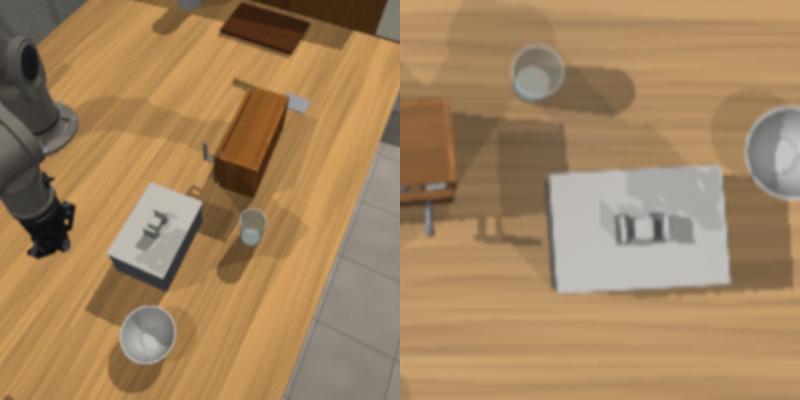

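```bash
python3 -c "
from station import bot;print(bot.hand_in())"
```

```text
the job is handed in; nothing more can be done
None
```

I opened the door to about 1.66 rad and took the cover off by squeezing its tabs. All four jars went upright into the rack. Then I pushed the door shut on its catch, put the cover back on the box, and handed the job in at about 75 s.

**Last checks:**
- **Jars:** before I shut the door, both cameras showed four jars standing in the rack. After it shut, only part of the rack showed through the gap at the top of the door, so that is the last full check of them.
- **Door:** at the end of the push it did not move under about 22 N, well over the 5 to 8 N the catch needs. In the top picture its handle is within about 0.2 pixel (roughly 0.5 mm) of where it was when shut at the start. I could not read the catch itself.
- **Cover:** in the top picture it is within about 0.3 pixel (under 1 mm) of its starting place. I pressed the ridge with 35 N and its top stayed at 140 mm, which is the height for the cover being home.
- **Bowl and cup:** both are within 0.3 pixel of their start. In the last query the finder's "glass_cup" answer pointed at the cover, so I trusted the image comparison for the cup.
- **Spatula:** the finder put it within about 1 cm of its first reading. I did not compare it in the pictures the way I did the others, but it looks untouched.

**What went wrong on the way:** the first jar swung in the grip and caught on the rack with about 58 N at the wrist. That turned the door back to about 81° (1.41 rad). I set the jar down on the counter, gripped it again harder and moved more gently. All four jars were placed with the door at that angle, and the door was not reopened to 1.66 rad.

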